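# Open the puncture stall's stock box and load the patch tins

### The arm

A 7-joint arm with a two-finger parallel gripper is mounted at the origin on the work surface. World frame = base frame: x ahead of the robot, y to its left, z up, the work surface at z = 0. Lengths are in m, angles in rad, forces in N, time in s.
With the tool pointing down it reaches from about 0.35 to 0.9 m from the base axis. Payload 7.2 kg.
Tool frame: the origin (TCP) lies midway between the tips of the shut fingers; the grasp point (between the pads) lies 19 mm behind it; z points along the fingers, y is the direction in which the jaws open and shut (so a half turn about z gives the same grasp; the last joint's range is limited). The gripper opens to 85 mm and grips with 20 to 120 N. Pads are 22 mm wide; open, the fingers measure 114 mm over their backs; the gripper's body (76 mm by 85 mm) begins 54 mm behind the grasp point. The pads swing forward as they close: fully open they stand 13 mm farther back than shut.
Start: joints at [-1.342, 0.411, -0.013, 1.596, 0.006, 1.134, -0.082], TCP at [0.183, 0.598, 0.231] pointing down, gripper open.
Joint ranges: [-2.95, 2.95], [-0.29, 1.99], [-1.47, 1.44], [0.14, 2.54], [-1.03, 4.17], [0.13, 1.85], [-2.86, 2.86]. Speed limits (rad/s): [2.39, 2.39, 3.01, 3.01, 3.14, 3.14, 3.14].

### API

Orientations are given as a unit quaternion [x, y, z, w].
In Python, from plant import arm gives the robot as it stands.
- The arm moves only by the tool drive_tool, never from a script. Its argument "series" is a list of rows, each a list of 3 entries, a list of its own where there are three numbers: the closure, from 0 (fully open) to 1 (shut), then the shift along the tool's x, y, z in mm, then the turn, a rotation vector about the tool's x, y, z in degrees. A call has 1 to 12 rows; each row shifts and turns the commanded pose from where the row before left it, along the tool's axes as they then stand; what a row does not reach is not made up. A row lasts 1/12 s, in which the tool goes at most 41.7 mm and 7.16 degrees, less where a joint would pass 70% of its speed; a pose out of reach is approached as far as the arm can. A call with a gripper value outside its range is refused whole. The fingers move at their own pace and stop on an object; "force" is the grip in N (left out, the last holds). Time passes only in rows, so rows that do not move let the fingers close. It gives the time, the measured TCP pose, the force and the opening at its end, in the units of the state.
- arm.sense(): the state, without advancing time (a new reading comes with each control period).
- arm.grab_frame(name): name is "side" or "top"; returns a dict with "image" (400x640x3 uint8, red, green, blue), "K" (3x3 intrinsics, pixels), "dist_coeffs" ([k1, k2, p1, p2, k3] as OpenCV has them; the pictures are not rectified), "world_from_camera" (4x4, takes a point from camera to world coordinates). Camera axes: x right, y down, z forward; pixel columns grow to the right and rows downward; lengths in m; the calibration is good to about 2 mm. A picture is of the moment at which its call begins. There is no depth.
- arm.hand_in(): hands the job in, once; it reports no verdict.
Trained networks look in a picture, given as the dict that the camera call returned (one of the last four; its "shot" number tells which), for a name from the list of things; names that differ only in an ending like _2 or _b are one class to them, and where a whole thing is asked for, a point or a joint stands for the part that bears it (a point fixed in the world has none). Each returns a list of dicts, best first, with "confidence" (0 to 1); they miss things now and then, are a little off and sometimes report something else, mostly with a low value. They report only what shows in the picture. A call takes as long as a camera call. They do not tell look-alikes from the thing itself.
- arm.find_in(picture, query): "centre" ([column, row] in pixels, amid what is visible of it).
- arm.landmark_of(picture, query): "centre" ([column, row] in pixels: a listed point, or the origin of a listed thing).
The state is a dict: "clock": time; "q": joint angles; "joint_vel": joint speeds; "effort": joint torques, N m; "tcp_pos": TCP position; "tcp_rot": TCP orientation; "wrist_force": force on the tool from outside, world axes, zero at the start; "ft_torque": the same for the moment, N m; "opening": opening from 0.0 (shut) to 1.0 (fully open).
Only numpy, scipy, OpenCV 4.12 (cv2) and the standard library are available. Lean on these libraries where they do the work, as an engineer would, in place of code of your own. Each camera call takes 0.05 s, during which the arm holds its last target.

### The job

Lever up the lid of the green stock box with the tyre lever's blade - never with the gripper itself - and swing it right open so that it stays standing open. Pile all the flat patch tins lying about flat and squarely on one another on the yellow mark inside the box, lengthwise along it, and hang the tyre lever by its eye on the peg, left hanging still. Leave everything else on the counter where it is.

Things in the scene. Friction and masses are not known exactly. Their poses are not given: they have to be found in the camera images.
- kitbox: green steel stock box fixed to the counter, 160 mm (x) x 180 mm (y) x 75 mm high; walls and floor 5 mm thick. Origin at the centre of its underside; its front faces its own -x. A steel ledge 100 mm wide, 4 mm thick, juts 8 mm from the middle of the front wall, its top 66 mm above the counter, just below the lid's lip.
- kitbox_mat (a point): centre of the yellow mark (88 mm along the box's x, 60 mm along its y) painted on the middle of the box's inner floor; this point is on the floor, 5 mm above the counter. Around it stand fixed sheet-metal guides 55 mm high: two partitions across the box, 104 mm apart along x, and from each two 18 mm stubs, 76 mm apart along y, leaving 68 mm free between the stubs for fingers.
- boxlid (a joint): angle of the box lid, rad: 0 shut, 1.75 wide open (stop). Stiff hinge: it stays where it is left; about 3 N at the lip moves it. Lid: flat plate 176 mm (hinge to lip) x 184 mm, 4 mm thick, overhanging the front wall by 16 mm with a 10 mm gap between its underside (76 mm above the counter when shut) and the ledge.
- boxlid_lip (a point): middle of the lid's front edge, on its underside
- boxlid_hinge (a point): middle of the lid's hinge line, at the box's back (+x) rim, 76 mm above the counter; the hinge line runs along the box's y
- lever: tyre lever, 220 g, lying flat; x points to the blade tip, z up, origin on its underside. Red handle 14 mm wide, 20 mm high, x = -90 to 25 mm; steel blade 24 mm wide, 3 mm thick, flush with the underside, x = 25 to 95 mm; upright eye at the back, 40 mm outside, 8 mm thick, its 24 mm hole running along y, centre x = -108, z = 20 mm. Centre of mass x = -15 mm.
- lever_eye (a point): centre of the hole of the tyre lever's eye
- lever_tip (a point): end of the tyre lever's blade, middle of its thickness
- pegstand: fixed stand: wooden foot 80 x 80 x 10 mm, blue upright post 18 mm thick and 275 mm high whose axis is 9 mm behind the origin (+x), and one steel peg 8 mm thick pointing to the stand's own -x and rising 13 degrees. Origin on the counter under the peg's root.
- peg_root (a point): root of the peg at the post, 235 mm above the counter, on the peg's axis
- peg_tip (a point): free end of the peg, on its axis, 80 mm out from the root and 253 mm above the counter
- tin0: flat closed patch tin, blue painted with a paper label on top, 84 x 56 x 12 mm (x, y, z), 70 g; origin at the centre of its underside, x along its length, z up. May be absent.
- tin1: flat closed patch tin, yellow painted with a paper label on top, 84 x 56 x 12 mm (x, y, z), 70 g; origin at the centre of its underside, x along its length, z up. May be absent.
- tin2: flat closed patch tin, blue painted with a paper label on top, 84 x 56 x 12 mm (x, y, z), 70 g; origin at the centre of its underside, x along its length, z up. May be absent.
- tin3: flat closed patch tin, yellow painted with a paper label on top, 84 x 56 x 12 mm (x, y, z), 70 g; origin at the centre of its underside, x along its length, z up. May be absent.
- clip: dented red plastic mudguard clip, 52 x 22 x 23 mm (not part of the job); origin at the centre of its underside
- adaptor: brass presta adaptor standing upright, 18 mm across, 38 mm high (not part of the job); origin at the centre of its underside
- hub: heavy iron hub shell standing on end, 66 mm across, 80 mm high (not part of the job); origin at the centre of its underside
- glue: glue jar, 52 mm across, 75 mm high (not part of the job); origin at the centre of its underside
- spanner: open spanner lying flat (not part of the job); origin at the centre of its underside
- sprocket: steel sprocket ring lying flat, 90 mm across, 6 mm thick (not part of the job); origin at the centre of its underside
- pump: foot pump, 240 x 90 x 80 mm, with a brass bayonet head (not part of the job); origin at the centre of its underside
Things that resemble listed ones, but are neither listed nor needed, are in the scene too. What is shaped like the tin1 but black or pink is not meant. What is shaped like the tin0 but orange or purple is not meant.

How it is judged:
By the outcome, as a careful person would: the job done as asked, in the order asked, and still so for the second after the job is handed in, with the robot touching nothing.
Of tin0, tin1, tin2, tin3 only 3 to 4 are there at a start; the rules pass over those that are not, and their reading is None.
At some moment in a run one of tin0, tin1, tin2, tin3 may be knocked a few centimetres aside while the robot is not near it.
It also fails if it takes over 210 s, if anything falls off the work surface, if the arm or the gripper's body presses on something with over 40 N, if the wrist force passes 120 N, or if a joint passes its speed limit or range.

## Working session

There is one attempt and no reset: what is moved stays moved. The work goes in short steps, Python scripts to look and compute and a tool call to move; the robot and the scene stay as the last step left them, time stands still between calls to the robot, and variables do not carry over. Pictures are saved under pics/ and viewed, and the job is handed in when it is done.

Besides the shell and the picture viewer there is one more tool, called as name([rows], argument=value, ...), one row to a line, values as JSON. drive_tool: Moves the arm, as the interface text tells. Its arguments: {"type":"object","properties":{"series":{"type":"array"},"force":{"type":"number"}},"required":["series"]}

```bash
ls; mkdir -p pics; python3 - <<'E'
from plant import arm
import cv2
s=arm.sense()
print({k:s[k] for k in ['clock','tcp_pos','tcp_rot','opening','wrist_force']})
for n in ['side','top']:
    f=arm.grab_frame(n)
    cv2.imwrite(f'pics/{n}0.png',f['image'][:,:,::-1])
    print(n,f['K'],f['dist_coeffs'],f['world_from_camera'],f['shot'])
E
```

```text
pics
{'clock': 0.0, 'tcp_pos': array([0.18267746, 0.59719281, 0.23043562]), 'tcp_rot': array([ 1.47825987e-01,  9.89013050e-01, -8.12969609e-04, -5.65469907e-05]), 'opening': 0.9980802384122023, 'wrist_force': array([ 0.35879274, -0.32242963,  0.73898945])}
side [[455.45551094   0.         324.18659872]
 [  0.         455.45551094 205.42792302]
 [  0.           0.           1.        ]] [-0.09736412  0.          0.          0.          0.        ] [[ 0.97050654 -0.1544396   0.18510935  0.24481549]
 [-0.2403346  -0.55970073  0.79307904 -1.32560618]
 [-0.01887697 -0.81417658 -0.5803104   1.07848198]
 [ 0.          0.          0.          1.        ]] 1
top [[411.00236548   0.         324.54019062]
 [  0.         411.00236548 204.93506097]
 [  0.           0.           1.        ]] [0.00567704 0.         0.         0.         0.        ] [[ 0.05739904 -0.97453592  0.21676044  0.26976038]
 [-0.99832898 -0.05748082  0.00593282 -0.0907397 ]
 [ 0.00667782 -0.21673877 -0.9762068   1.34934573]
 [ 0.          0.          0.          1.        ]] 2
```

View pics/side0.png

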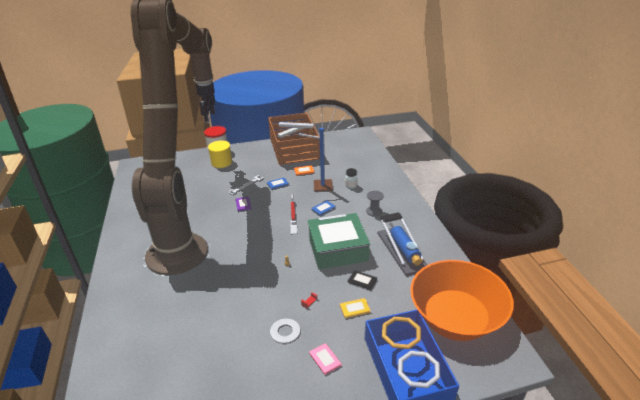

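View pics/top0.png

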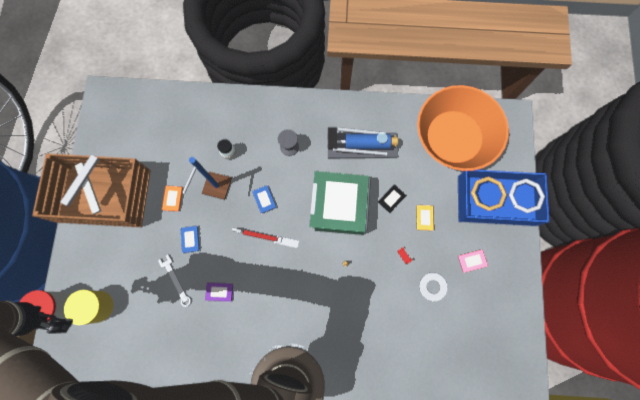

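```bash
cat > h.py <<'E'
import numpy as np, cv2
from plant import arm
from scipy.spatial.transform import Rotation as R
def rays(f,px):
    px=np.array(px,float).reshape(-1,1,2)
    n=cv2.undistortPoints(px,f['K'],np.array(f['dist_coeffs'])).reshape(-1,2)
    T=np.array(f['world_from_camera']); d=np.c_[n,np.ones(len(n))]@T[:3,:3].T
    return T[:3,3],d
def onplane(f,px,z):
    o,d=rays(f,px); return o+d*((z-o[2])/d[:,2])[:,None]
def proj(f,P):
    T=np.linalg.inv(np.array(f['world_from_camera']))
    p,_=cv2.projectPoints(np.array(P,float).reshape(-1,3),cv2.Rodrigues(T[:3,:3])[0],T[:3,3],f['K'],np.array(f['dist_coeffs'])); return p.reshape(-1,2)
def tri(fa,pa,fb,pb):
    o1,d1=rays(fa,pa);o2,d2=rays(fb,pb);d1=d1[0]/np.linalg.norm(d1[0]);d2=d2[0]/np.linalg.norm(d2[0])
    A=np.c_[d1,-d2];t=np.linalg.lstsq(A,o2-o1,rcond=None)[0]
    a=o1+t[0]*d1;b=o2+t[1]*d2;return (a+b)/2,np.linalg.norm(a-b)
def save(f,name,box=None,k=1,pts=()):
    im=f['image'][:,:,::-1].copy()
    if box: im=im[box[1]:box[3],box[0]:box[2]]
    im=cv2.resize(im,None,fx=k,fy=k,interpolation=cv2.INTER_CUBIC)
    for p in pts:
        q=(np.array(p)-(box[:2] if box else (0,0)))*k
        cv2.circle(im,tuple(int(v) for v in q),3,(255,0,255),1)
    cv2.imwrite('pics/'+name+'.png',im)
E
python3 - <<'E'
from h import *
fs=arm.grab_frame('side');ft=arm.grab_frame('top')
np.set_printoptions(precision=3,suppress=True)
for q in ['kitbox','kitbox_mat','boxlid_lip','boxlid_hinge','lever','lever_eye','lever_tip','pegstand','peg_root','peg_tip','tin0','tin1','clip','adaptor','hub','glue','spanner','sprocket','pump']:
    a=arm.landmark_of(fs,q);b=arm.landmark_of(ft,q)
    print(q,[(np.round(x['centre'],1).tolist(),round(x['confidence'],2)) for x in a[:5]],[(np.round(x['centre'],1).tolist(),round(x['confidence'],2)) for x in b[:5]])
    if a and b: print('   tri',*tri(fs,a[0]['centre'],ft,b[0]['centre']))
save(ft,'t1',(110,120,480,300),2.15)
save(fs,'s1',(220,90,440,340),2.4)
E
```

```text
kitbox [([339.3, 251.3], 0.95)] [([338.2, 202.8], 0.92), ([403.0, 255.1], 0.23)]
   tri [ 0.579 -0.128 -0.011] 0.005435751529183259
kitbox_mat [] [([189.9, 239.0], 0.65), ([237.6, 225.9], 0.16)]
boxlid_lip [([334.2, 216.9], 0.62), ([246.1, 181.4], 0.44)] [([308.8, 197.9], 0.6)]
   tri [ 0.579 -0.032  0.072] 0.010104566801516161
boxlid_hinge [([341.9, 248.2], 0.72)] [([369.0, 201.3], 0.85)]
   tri [ 0.565 -0.222  0.087] 0.010654237764164675
lever [([294.8, 217.8], 0.66)] [([271.7, 236.9], 0.78)]
   tri [0.452 0.084 0.01 ] 0.005142637736423516
lever_eye [([293.3, 196.5], 0.7)] [([237.1, 230.0], 0.8), ([214.8, 189.0], 0.42)]
   tri [0.467 0.194 0.035] 0.009037951775238574
lever_tip [([294.6, 234.8], 0.56)] [([301.0, 246.3], 0.85)]
   tri [ 0.43  -0.014  0.006] 0.009966705590996534
pegstand [([316.5, 184.9], 0.89), ([294.7, 218.1], 0.72)] [([216.0, 186.7], 0.67)]
   tri [0.597 0.283 0.017] 0.017877352383053033
peg_root [([321.8, 134.4], 0.7)] [([309.8, 197.2], 0.19)]
   tri [ 0.516 -0.052  0.42 ] 0.04687800608809713
peg_tip [([297.3, 131.9], 0.76)] [([183.1, 193.4], 0.57)]
   tri [0.52  
[... 791 characters left out ...]
1.8, 197.5], 0.19)]
   tri [ 0.372 -0.158  0.014] 0.0007911442849181993
hub [([373.0, 209.6], 0.53)] [([287.7, 147.4], 0.62)]
   tri [0.765 0.056 0.009] 0.0037994487681403863
glue [([350.1, 188.3], 0.52)] [([229.6, 153.4], 0.78), ([235.0, 230.1], 0.49)]
   tri [ 0.734  0.258 -0.011] 0.0038122533577457447
spanner [([246.6, 180.2], 0.67), ([293.3, 234.7], 0.64)] [([173.2, 280.3], 0.86)]
   tri [0.296 0.379 0.031] 0.007738849912014287
sprocket [([285.0, 330.8], 0.76)] [([432.1, 287.3], 0.94), ([406.2, 255.7], 0.53), ([342.5, 263.4], 0.41)]
   tri [ 0.32  -0.444  0.001] 0.004294792694989369
pump [([402.6, 249.9], 0.65)] [([360.3, 144.9], 0.87)]
   tri [ 0.792 -0.195  0.001] 0.0032288889003550857
```

```bash
ls pics
```

```text
s1.png
side0.png
t1.png
top0.png
```

View pics/t1.png

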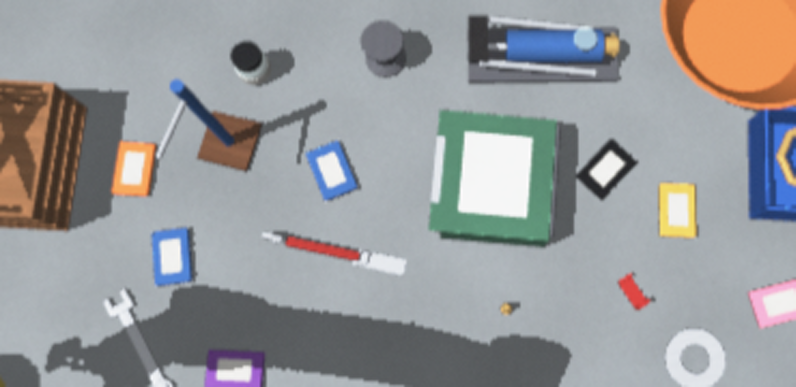

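View pics/s1.png

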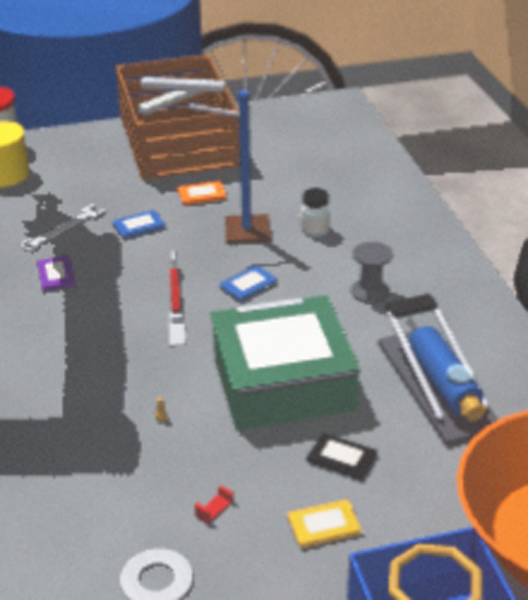

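```bash
cat >> h.py <<'E'
HS={'blue':((100,110,70),(125,255,255)),'yellow':((18,120,120),(32,255,255)),'green':((60,60,30),(90,255,200)),'red':((172,120,80),(180,255,255))}
def mask(f,c):
    hsv=cv2.cvtColor(f['image'],cv2.COLOR_RGB2HSV)
    m=cv2.inRange(hsv,*[np.array(v) for v in HS[c]])
    if c=='red': m|=cv2.inRange(hsv,np.array((0,120,80)),np.array((6,255,255)))
    return m
def comps(f,c,z,amin=60):
    cs,_=cv2.findContours(mask(f,c),cv2.RETR_EXTERNAL,cv2.CHAIN_APPROX_NONE)
    out=[]
    for k in cs:
        if cv2.contourArea(k)<amin: continue
        P=onplane(f,k.reshape(-1,2),z)[:,:2]
        r=cv2.minAreaRect((P*1000).astype(np.float32))
        (cx,cy),(w,h),a=r
        if w<h: w,h,a=h,w,a+90
        a=(a+90)%180-90
        out.append((np.round(k.reshape(-1,2).mean(0),0).tolist(),round(cx,1),round(cy,1),round(w,1),round(h,1),round(a,1)))
    return out
E
python3 - <<'E'
from h import *
fs=arm.grab_frame('side');ft=arm.grab_frame('top')
for n,f in(('top',ft),('side',fs)):
  for c,z in(('blue',.010),('yellow',.010),('green',.080),('red',.015)):
    for o in comps(f,c,z):
        if o[3]<400: print(n,c,o)
save(ft,'t2',(150,150,310,270),5); save(ft,'t3',(290,155,450,275),5);save(fs,'s3',(270,100,370,280),3.3)
E
```

```text
top blue ([189.0, 239.0], 427.5, 351.7, 81.9, 54.9, 10.6)
top blue ([264.0, 199.0], 576.1, 121.5, 82.7, 54.5, 26.7)
top blue ([504.0, 197.0], 630.2, -679.8, 302.2, 185.1, -88.8)
top blue ([203.0, 171.0], 659.4, 332.5, 139.0, 16.7, 48.9)
top blue ([369.0, 141.0], 802.2, -218.3, 156.8, 51.4, -86.6)
top yellow ([425.0, 217.0], 544.3, -416.6, 77.9, 53.6, 3.1)
top green ([339.0, 202.0], 564.0, -128.2, 189.5, 174.6, -1.6)
top red ([39.0, 302.0], 207.3, 791.5, 115.1, 58.7, 69.6)
top red ([404.0, 255.0], 414.1, -349.8, 50.4, 22.6, 37.7)
top red ([259.0, 235.0], 452.5, 123.6, 110.9, 13.8, 80.8)
side blue ([27.0, 361.0], -427.5, -368.9, 221.1, 116.1, 89.9)
side blue ([401.0, 333.0], 648.2, -543.9, 79.8, 74.7, -71.7)
side blue ([407.0, 350.0], 635.5, -627.6, 309.4, 194.2, 89.5)
side blue ([5.0, 292.0], -585.3, -42.4, 308.4, 51.1, -73.1)
side blue ([404.0, 243.0], 809.2, -158.0, 177.9, 55.6, -86.0)
side yellow ([401.0, 332.0], 648.8, -541.3, 110.1, 106.8, 65.4)
side yellow ([355.0, 308.0], 546.3, -417.0, 83.8, 60.0, 1.3)
side yellow ([220.0, 153.0], 193.2, 698.6, 278.0, 106.1, 87.7)
side green ([57.0, 258.0], -409.8, -6.6, 276.7, 77.3, -65.2)
side green ([336.0, 233.0], 565.6, -126.2, 191.3, 183.8, -1.5)
side red ([309.0, 300.0], 415.6, -351.2, 58.5, 30.6, 39.8)
side red ([214.0, 131.0], 183.0, 949.0, 119.7, 118.7, 73.0)
```

View pics/t2.png

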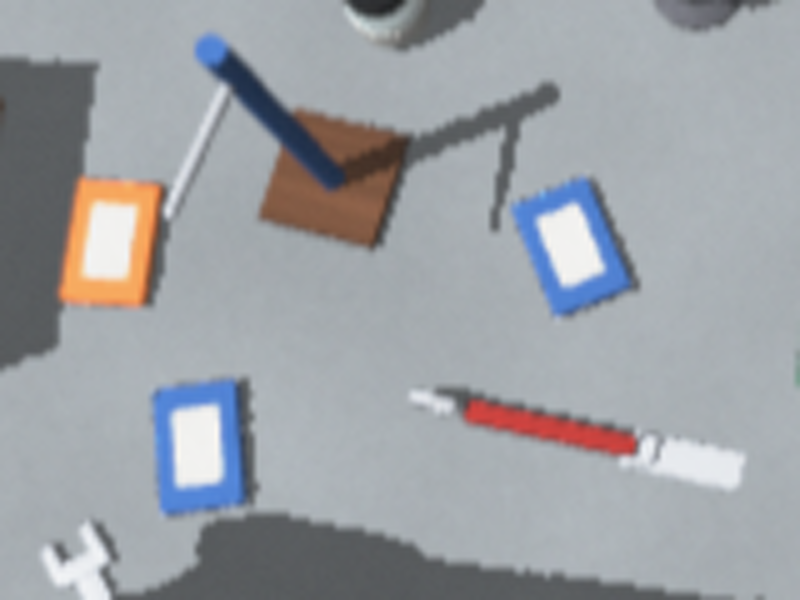

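View pics/t3.png

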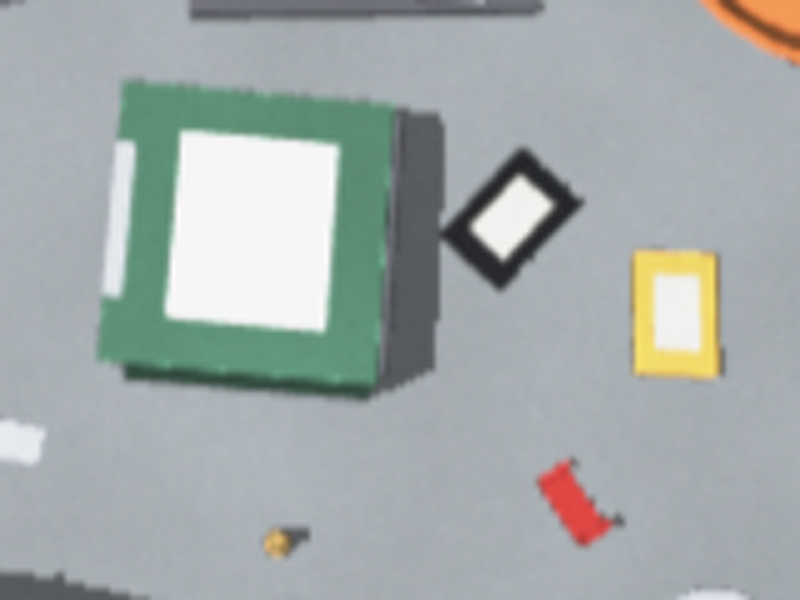

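View pics/s3.png

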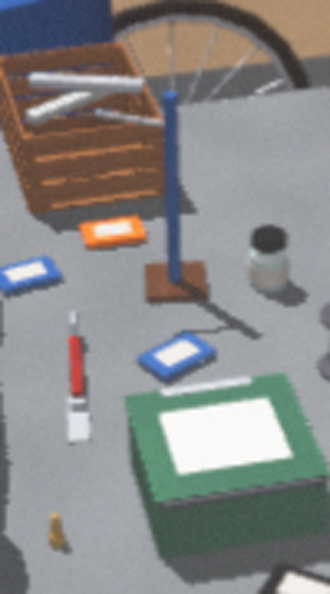

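```bash
python3 - <<'E'
from h import *
np.set_printoptions(precision=4,suppress=True)
fs=arm.grab_frame('side');ft=arm.grab_frame('top')
px=[[314.4,171],[369.4,176],[366,232],[309.6,227]]
P=onplane(ft,px,.080);print('lid',P, P.mean(0))
for i in range(4): print(np.linalg.norm(P[i]-P[(i+1)%4]), np.degrees(np.arctan2(*(P[(i+1)%4]-P[i])[[1,0]])))
print('red',[o for o in comps(ft,'red',.020) if 100<o[3]<140])
print('red side',[o for o in comps(fs,'red',.018,20)])
o=np.array
print('tip',onplane(ft,[[150+740/5,150+470/5]],.002),'eye',onplane(ft,[[150+428/5,150+399/5]],.030),onplane(ft,[[150+412/5,150+393/5]],.040))
# tip from side s3 crop
print('tip side',onplane(fs,[[270+78/3.3,100+438/3.3]],.002))
# peg
b=lambda x,y:[150+x/5,150+y/5]; s=lambda x,y:[270+x/3.3,100+y/3.3]
print('pegtip',*tri(ft,[b(170,214)],fs,[s(97,111)]))
print('root',*tri(ft,[b(226,92)],fs,[s(165,122)]))
print('posttop',*tri(ft,[b(212,48)],fs,[s(170,95)]), onplane(ft,[b(212,48)],.275))
print('foot corners',onplane(ft,[b(300,108),b(408,135),b(376,248),b(262,216)],.010),)
print('rootz',onplane(ft,[b(226,92)],.235),'tipz',onplane(ft,[b(170,214)],.253))
E
```

```text
lid [[ 0.6615 -0.044   0.08  ]
 [ 0.6553 -0.2216  0.08  ]
 [ 0.4729 -0.2171  0.08  ]
 [ 0.4783 -0.0405  0.08  ]] [ 0.567  -0.1308  0.08  ]
0.17770794687652613 -92.01065275281955
0.18245360579837958 178.60055088203652
0.17674315402621504 88.22953588171042
0.18320729842583416 -1.0997241876777795
red [([39.0, 302.0], 207.6, 788.2, 114.7, 58.4, 69.7), ([259.0, 235.0], 451.9, 123.2, 111.3, 14.1, 81.0)]
red side [([309.0, 300.0], 417.1, -354.9, 56.1, 30.8, 33.1), ([293.0, 210.0], 455.3, 128.0, 109.8, 11.9, 82.8), ([214.0, 131.0], 183.1, 942.6, 119.4, 118.4, 73.0)]
tip [[ 0.4325 -0.003   0.002 ]] eye [[0.4634 0.2001 0.03  ]] [[0.4652 0.2086 0.04  ]]
tip side [[0.4346 0.0042 0.002 ]]
pegtip [0.5263 0.3005 0.259 ] 0.006161234894363915
root [0.6051 0.2854 0.2395] 0.010076221995406602
posttop [0.6152 0.2836 0.2765] 0.0032879037072801654 [[0.6139 0.2841 0.275 ]]
foot corners [[0.6599 0.3118 0.01  ]
 [0.6453 0.2368 0.01  ]
 [0.5658 0.2498 0.01  ]
 [0.5833 0.3283 0.01  ]]
rootz [[0.6012 0.2869 0.235 ]] tipz [[0.5245 0.3026 0.253 ]]
```

```bash
cat >> h.py <<'E'
import json
def down(yaw_y_deg,tilt=0,axis='x'):
    """tool pointing down, tool y at world azimuth yaw_y; then turn tilt deg about own axis"""
    a=np.radians(yaw_y_deg); y=np.array([np.cos(a),np.sin(a),0]); z=np.array([0,0,-1.]); x=np.cross(y,z)
    r=R.from_matrix(np.c_[x,y,z]); v={'x':[1,0,0],'y':[0,1,0],'z':[0,0,1]}[axis]
    return r*R.from_rotvec(np.radians(tilt)*np.array(v))
def plan(p1,r1,n,g,p0=None,r0=None,dec=0,show=True):
    s=arm.sense(); p=np.array(s['tcp_pos'] if p0 is None else p0)*1000.; r=R.from_quat(s['tcp_rot']) if r0 is None else r0
    pa=p.copy(); ra=r; p1=np.array(p1)*1000.; dv=(ra.inv()*r1).as_rotvec(); rows=[]
    for i in range(1,n+1):
        k=i/n; pt=pa+(p1-pa)*k; rt=ra*R.from_rotvec(dv*k)
        sh=np.round(r.inv().apply(pt-p),dec); tu=np.round(np.degrees((r.inv()*rt).as_rotvec()),max(dec,1) if n>1 else 1)
        rows.append([g,(sh+0).tolist(),(tu+0).tolist()])
        p=p+r.apply(sh); r=r*R.from_rotvec(np.radians(tu))
    mx=max(np.linalg.norm(q[1]) for q in rows),max(np.linalg.norm(q[2]) for q in rows)
    if show: print(json.dumps(rows).replace('.0,',',').replace('.0]',']'),'max',np.round(mx,1),'end err',np.round(p-p1,1),np.round(np.degrees((r.inv()*r1).magnitude()),1))
    return p/1000,r
def st():
    s=arm.sense(); r=R.from_quat(s['tcp_rot']).as_matrix()
    print('t',round(s['clock'],2),'p',np.round(np.array(s['tcp_pos'])*1000,1),'x',np.round(r[:,0],3),'y',np.round(r[:,1],3),'z',np.round(r[:,2],3),'open',round(s['opening'],3),'F',np.round(s['wrist_force'],1),'q',np.round(s['q'],2))
E
python3 - <<'E'
from h import *
st()
p,r=plan([.448,.096,.11],down(-9),14,0)
E
```

```text
t 2.3 p [182.8 597.7 231.3] x [-0.956  0.292  0.   ] y [ 0.292  0.956 -0.   ] z [-0. -0. -1.] open 1.002 F [-0.2 -0.3 -0.7] q [-1.34  0.41 -0.01  1.6   0.01  1.13 -0.08]
[[0, [-29, -29, 9], [0, 0, 5.9]], [0, [-31, -25, 8], [0, 0, 5.8]], [0, [-34, -23, 9], [0, 0, 5.9]], [0, [-36, -18, 9], [0, 0, 5.8]], [0, [-37, -16, 8], [0, 0, 5.9]], [0, [-39, -11, 9], [0, 0, 5.8]], [0, [-40, -7, 9], [0, 0, 5.9]], [0, [-41, -2, 8], [0, 0, 5.9]], [0, [-40, 1, 9], [0, 0, 5.8]], [0, [-40, 5, 9], [0, 0, 5.9]], [0, [-40, 10, 8], [0, 0, 5.8]], [0, [-38, 13, 9], [0, 0, 5.9]], [0, [-37, 17, 9], [0, 0, 5.8]], [0, [-35, 21, 8], [0, 0, 5.9]]] max [42.   5.9] end err [-0.1 -0.5  0.3] 0.0
```

drive_tool([
  [0, [-24, -23, 7], [0, 0, 5]],
  [0, [-25, -21, 7], [0, 0, 5]],
  [0, [-27, -19, 7], [0, 0, 5]],
  [0, [-28, -17, 7], [0, 0, 5]],
  [0, [-30, -14, 7], [0, 0, 5]],
  [0, [-31, -11, 7], [0, 0, 5]],
  [0, [-32, -8, 7], [0, 0, 5]],
  [0, [-33, -5, 7], [0, 0, 5]],
  [0, [-33, -2, 7], [0, 0, 5]],
  [0, [-33, 1, 7], [0, 0, 5]],
  [0, [-33, 4, 7], [0, 0, 5]],
  [0, [-32, 7, 7], [0, 0, 5]],
], force=100)

```text
clock: 3.3
tcp_pos: [0.3745, 0.2494, 0.1473]
tcp_rot: [0.624, 0.781, 0.0, 0.0]
wrist_force: [0.4, -0.1, -0.3]
opening: 0.999
```

```bash
python3 - <<'E'
from h import *
st()
p,r=plan([.448,.096,.11],down(-9),6,0)
E
```

```text
t 3.3 p [374.5 249.4 147.3] x [-0.221  0.975  0.001] y [0.975 0.221 0.001] z [ 0.001  0.001 -1.   ] open 0.999 F [ 0.4 -0.1 -0.3] q [-0.97  0.22  0.32  2.12 -0.09  0.82 -0.37]
[[0, [-28, 6, 6], [0, 0, 3.6]], [0, [-27, 8, 6], [0, 0, 3.7]], [0, [-26, 10, 7], [0, 0, 3.6]], [0, [-26, 11, 6], [0, 0, 3.6]], [0, [-26, 14, 6], [0, 0, 3.6]], [0, [-24, 14, 6], [0, 0, 3.7]]] max [30.1  3.7] end err [-0.1 -0.1  0.3] 0.1
```

drive_tool([
  [0, [-28, 6, 6], [0, 0, 3.6]],
  [0, [-27, 8, 6], [0, 0, 3.7]],
  [0, [-26, 10, 7], [0, 0, 3.6]],
  [0, [-26, 11, 6], [0, 0, 3.6]],
  [0, [-26, 14, 6], [0, 0, 3.6]],
  [0, [-24, 14, 6], [0, 0, 3.7]],
])

```text
clock: 3.8
tcp_pos: [0.4487, 0.0962, 0.1103]
tcp_rot: [0.76, 0.65, 0.0, 0.0]
wrist_force: [1.0, 0.6, 0.3]
opening: 1.001
```

```bash
python3 - <<'E'
from h import *
st()
ft=arm.grab_frame('top');save(ft,'t4',(200,150,360,270),5);fs=arm.grab_frame('side');save(fs,'s4',(230,120,390,240),5)
for f in(ft,fs): print([o for o in comps(f,'red',.020)])
p,r=plan([.448,.096,.03],down(-9),5,0)
E
```

```text
t 3.8 p [448.7  96.2 110.3] x [0.156 0.988 0.001] y [ 0.988 -0.156  0.001] z [ 0.001  0.    -1.   ] open 1.001 F [1.  0.6 0.3] q [-0.7   0.3   0.46  2.14 -0.2   0.74 -0.27]
[([35.0, 309.0], 182.5, 798.5, 114.4, 113.9, 52.5), ([404.0, 255.0], 413.5, -348.8, 50.3, 22.5, 37.7), ([597.0, 295.0], 316.4, -935.7, 491.4, 309.0, -6.2)]
[([309.0, 300.0], 415.6, -356.1, 59.0, 30.6, 37.1), ([214.0, 131.0], 184.3, 938.0, 119.2, 115.9, 73.0)]
[[0, [1, 0, 16], [0, 0, -0.1]], [0, [0, -1, 16], [0, 0, 0]], [0, [1, 0, 16], [0, 0.1, -0.1]], [0, [0, 0, 16], [0, 0, 0]], [0, [1, -1, 16], [0.1, 0, -0.1]]] max [16.1  0.1] end err [-0.3  0.5 -0. ] 0.1
```

View pics/t4.png

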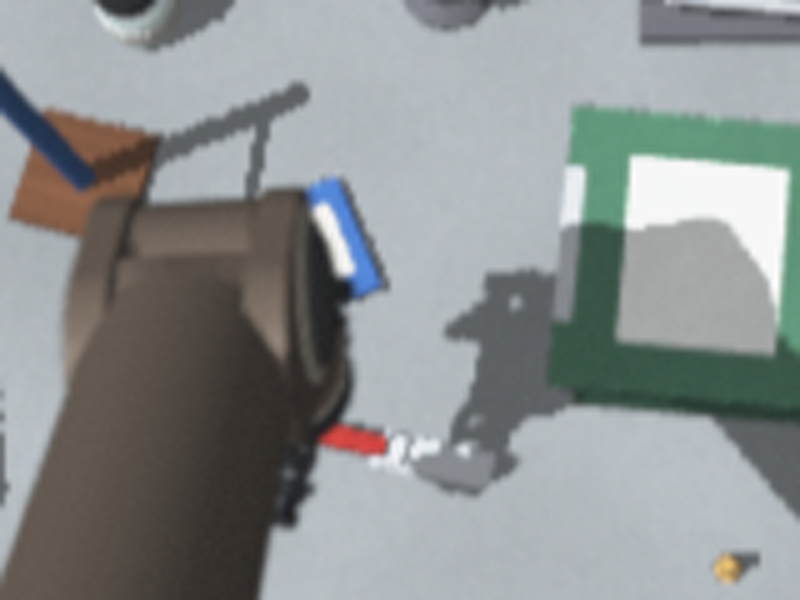

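View pics/s4.png

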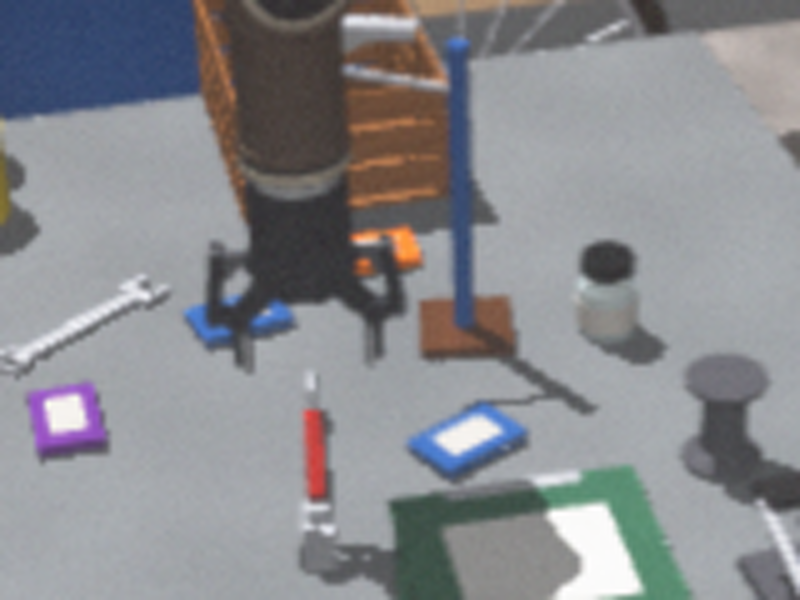

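drive_tool([
  [0.3, [0, -1, 20], [0, 0, 0]],
  [0.3, [0, 0, 20], [0, 0, 0]],
  [0.3, [0, 0, 20], [0, 0, 0]],
  [0.3, [0, 0, 20], [0, 0, 0]],
  [0.3, [0, 0, 16], [0, 0, 0]],
  [0.3, [0, 0, 10], [0, 0, 0]],
  [0.3, [0, 0, 0], [0, 0, 0]],
])

```text
clock: 4.48
tcp_pos: [0.4458, 0.0979, 0.0028]
tcp_rot: [0.759, 0.651, -0.001, -0.001]
wrist_force: [-1.2, -0.7, 0.7]
opening: 0.699
```

```bash
python3 - <<'E'
from h import *
st()
fs=arm.grab_frame('side');save(fs,'s5',(260,160,340,260),6)
E
```

```text
t 4.48 p [445.8  97.9   2.8] x [ 0.152  0.988 -0.001] y [ 0.988 -0.152 -0.002] z [-0.003 -0.001 -1.   ] open 0.699 F [-1.2 -0.7  0.7] q [-0.6   0.51  0.34  2.2  -0.35  0.49 -0.13]
```

View pics/s5.png

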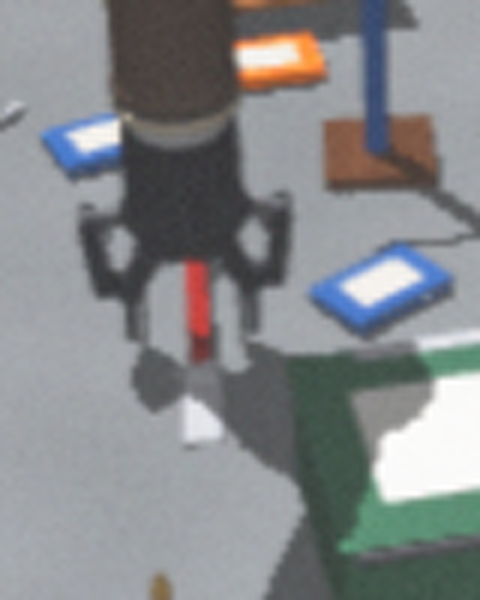

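drive_tool([
  [1, [0, 0, 0], [0, 0, 0]],
  [1, [0, 0, 0], [0, 0, 0]],
  [1, [0, 0, 0], [0, 0, 0]],
  [1, [0, 0, 0], [0, 0, 0]],
  [1, [0, 0, 0], [0, 0, 0]],
  [1, [0, 0, 0], [0, 0, 0]],
  [1, [0, 0, 0], [0, 0, 0]],
  [1, [0, 0, 0], [0, 0, 0]],
  [1, [0, 0, 0], [0, 0, 0]],
], force=110)

```text
clock: 5.28
tcp_pos: [0.4478, 0.098, 0.0056]
tcp_rot: [0.759, 0.651, 0.001, 0.0]
wrist_force: [-1.3, 0.6, 11.7]
opening: 0.127
```

```bash
python3 - <<'E'
from h import *
st()
E
```

```text
t 5.28 p [447.8  98.    5.6] x [0.153 0.988 0.002] y [ 0.988 -0.153  0.002] z [ 0.002  0.001 -1.   ] open 0.127 F [-1.3  0.6 11.7] q [-0.6   0.5   0.34  2.2  -0.35  0.49 -0.13]
```

```bash
python3 - <<'E'
from h import *
p,r=plan([.448,.098,.10],down(-8.8),5,1)
p,r=plan([.573,.105,.075],down(-1.7),7,1,p,r)
E
```

```text
[[1, [0, 0, -19], [0, 0, 0]], [1, [0, 0, -19], [0, 0, 0]], [1, [0, 0, -19], [0.1, -0.1, 0]], [1, [0, 0, -19], [0, 0, 0]], [1, [0, 0, -18], [0, 0, 0]]] max [19.   0.1] end err [-0.3 -0.1 -0.4] 0.0
[[1, [4, 18, 4], [0, 0, -1]], [1, [3, 17, 3], [0, 0, -1]], [1, [3, 18, 4], [0, 0, -1.1]], [1, [3, 17, 3], [0, 0, -1]], [1, [3, 18, 4], [0, 0, -1]], [1, [2, 18, 3], [0, 0, -1]], [1, [2, 18, 4], [0, 0, -1]]] max [18.9  1.1] end err [ 0.2  0.4 -0.4] 0.0
```

drive_tool([
  [1, [0, 0, -19], [0, 0, 0]],
  [1, [0, 0, -19], [0, 0, 0]],
  [1, [0, 0, -19], [0, 0, 0]],
  [1, [0, 0, -19], [0, 0, 0]],
  [1, [0, 0, -18], [0, 0, 0]],
  [1, [4, 18, 4], [0, 0, -1]],
  [1, [3, 17, 3], [0, 0, -1]],
  [1, [3, 18, 4], [0, 0, -1.1]],
  [1, [3, 17, 3], [0, 0, -1]],
  [1, [3, 18, 4], [0, 0, -1]],
  [1, [2, 18, 3], [0, 0, -1]],
  [1, [2, 18, 4], [0, 0, -1]],
])

```text
clock: 6.28
tcp_pos: [0.5728, 0.1052, 0.0732]
tcp_rot: [0.717, 0.697, -0.0, -0.0]
wrist_force: [-0.8, -0.5, -3.6]
opening: 0.129
```

```bash
python3 - <<'E'
from h import *
st()
fs=arm.grab_frame('side');save(fs,'s6',(280,150,380,270),5)
ft=arm.grab_frame('top');save(ft,'t6',(240,150,380,250),5.5)
for n in('lever_tip','lever_eye','boxlid_lip'): print(n,arm.landmark_of(fs,n)[:2],arm.landmark_of(ft,n)[:2])
E
```

```text
t 6.28 p [572.8 105.2  73.2] x [ 0.029  1.    -0.   ] y [ 1.    -0.029 -0.   ] z [-0.  0. -1.] open 0.129 F [-0.8 -0.5 -3.6] q [-0.55  0.54  0.39  1.87 -0.28  0.78 -0.04]
lever_tip [{'centre': [328.0, 212.8], 'confidence': 0.57}, {'centre': [307.5, 302.2], 'confidence': 0.2}] [{'centre': [422.5, 217.0], 'confidence': 0.67}, {'centre': [300.8, 198.9], 'confidence': 0.54}]
lever_eye [{'centre': [372.7, 210.8], 'confidence': 0.74}] []
boxlid_lip [{'centre': [334.3, 215.2], 'confidence': 0.87}] [{'centre': [309.5, 197.2], 'confidence': 0.62}]
```

View pics/s6.png

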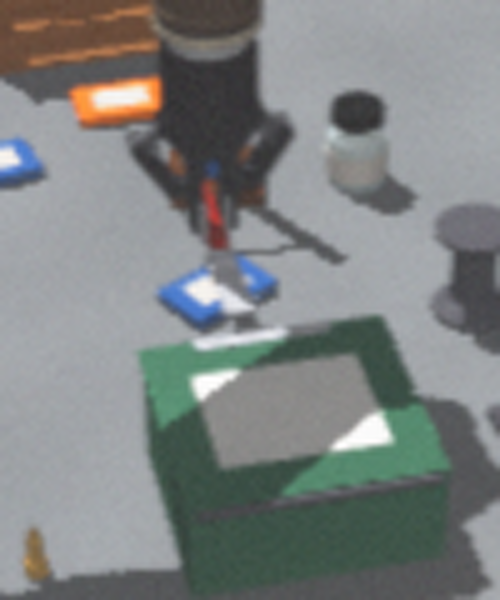

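View pics/t6.png

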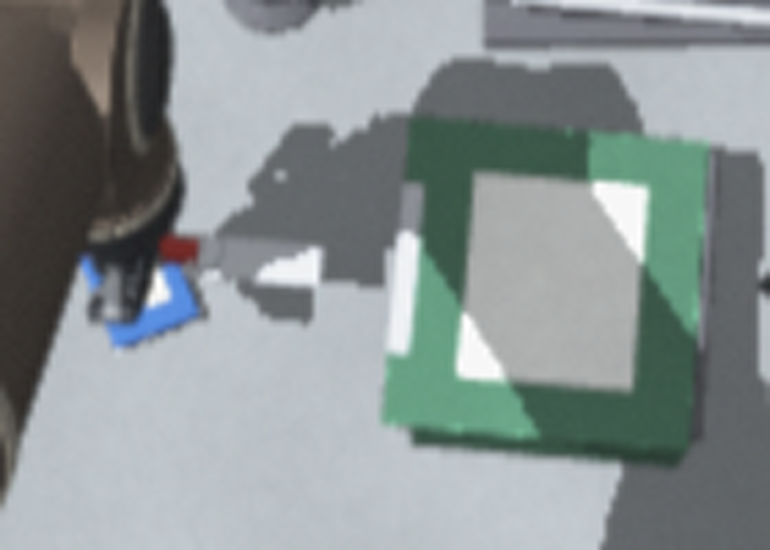

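```bash
python3 - <<'E'
from h import *
np.set_printoptions(precision=4,suppress=True)
fs=arm.grab_frame('side');ft=arm.grab_frame('top')
print(onplane(ft,[[298.2,198.2]],.0715),onplane(ft,[[240+397/5.5,150+270/5.5]],.080))
print('expect tip px',proj(ft,[[.570,.003,.0700]]),proj(fs,[[.570,.003,.070]]))
print(tri(ft,[[298.2,198.2]],fs,[[327.6,213.6]]))
st()
E
```

```text
[[0.5705 0.0023 0.0715]] [[ 0.5683 -0.0428  0.08  ]]
expect tip px [[297.9971 198.4633]] [[328.2933 212.7293]]
(array([0.5694, 0.0027, 0.0671]), np.float64(0.004347394052912665))
t 6.78 p [571.9 105.4  73.6] x [0.03 1.   0.  ] y [ 1.   -0.03 -0.  ] z [-0.  0. -1.] open 0.129 F [ 0.8 -0.5 -3. ] q [-0.56  0.54  0.39  1.87 -0.28  0.78 -0.04]
```

drive_tool([
  [1, [-12, 0, -2], [0, 0, 0]],
  [1, [-12, 0, 0], [0, 0, 0]],
  [1, [-12, 0, 0], [0, 0, 0]],
  [1, [-8, 0, 0], [0, 0, 0]],
  [1, [-6, 0, 0], [0, 0, 0]],
  [1, [-5, 0, 0], [0, 0, 0]],
  [1, [0, 0, 0], [0, 0, 0]],
])

```text
clock: 7.37
tcp_pos: [0.5707, 0.0485, 0.0753]
tcp_rot: [0.718, 0.696, -0.0, 0.0]
wrist_force: [0.4, 1.1, -2.9]
opening: 0.127
```

```bash
python3 - <<'E'
from h import *
st()
fs=arm.grab_frame('side');save(fs,'s7',(280,150,380,270),5)
ft=arm.grab_frame('top');save(ft,'t7',(240,150,380,250),5.5)
E
```

```text
t 7.37 p [570.7  48.5  75.3] x [ 0.032  0.999 -0.   ] y [ 0.999 -0.032  0.   ] z [ 0. -0. -1.] open 0.127 F [ 0.4  1.1 -2.9] q [-0.47  0.53  0.4   1.89 -0.28  0.78  0.05]
```

View pics/s7.png

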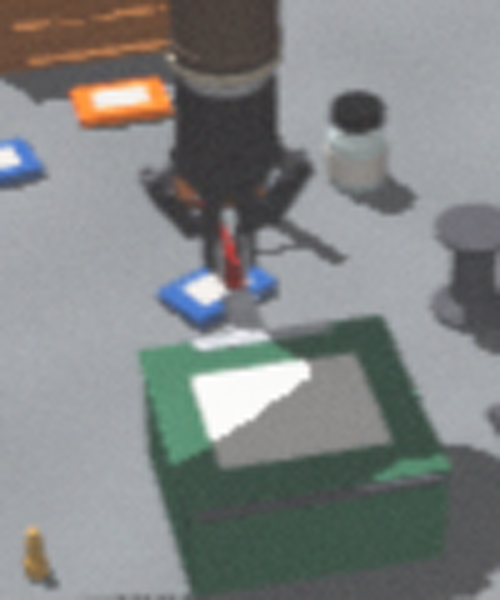

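View pics/t7.png

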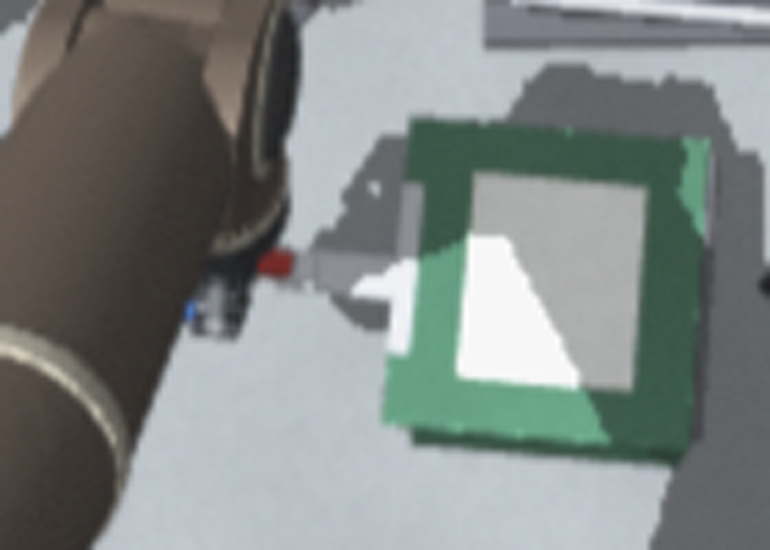

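```bash
python3 - <<'E'
import numpy as np
Rr=165;c=np.zeros(2);rows=[]
th=np.radians(np.arange(1,25)*4.0)
for t in th:
    w=np.array([Rr*(np.cos(t)-1),-(Rr*np.sin(t)+4)]);d=np.round(w-c);c=c+d;rows.append([1,[float(d[0]),0,float(d[1])],[0,0,0]])
print(str(rows[:12]).replace('.0',''));print(str(rows[12:]).replace('.0',''))
E
```

```text
[[1, [-0, 0, -16], [0, 0, 0]], [1, [-2, 0, -11], [0, 0, 0]], [1, [-2, 0, -11], [0, 0, 0]], [1, [-2, 0, -11], [0, 0, 0]], [1, [-4, 0, -11], [0, 0, 0]], [1, [-4, 0, -11], [0, 0, 0]], [1, [-5, 0, -10], [0, 0, 0]], [1, [-6, 0, -10], [0, 0, 0]], [1, [-7, 0, -10], [0, 0, 0]], [1, [-7, 0, -9], [0, 0, 0]], [1, [-7, 0, -9], [0, 0, 0]], [1, [-9, 0, -8], [0, 0, 0]]]
[[1, [-8, 0, -7], [0, 0, 0]], [1, [-10, 0, -7], [0, 0, 0]], [1, [-9, 0, -6], [0, 0, 0]], [1, [-11, 0, -5], [0, 0, 0]], [1, [-10, 0, -5], [0, 0, 0]], [1, [-11, 0, -4], [0, 0, 0]], [1, [-11, 0, -3], [0, 0, 0]], [1, [-11, 0, -2], [0, 0, 0]], [1, [-12, 0, -2], [0, 0, 0]], [1, [-11, 0, -1], [0, 0, 0]], [1, [-12, 0, 0], [0, 0, 0]], [1, [-11, 0, 1], [0, 0, 0]]]
```

drive_tool([
  [1, [0, 0, -5], [0, 0, 0]],
  [1, [0, 0, -5], [0, 0, 0]],
  [1, [0, 0, -6], [0, 0, 0]],
  [1, [-2, 0, -11], [0, 0, 0]],
  [1, [-2, 0, -11], [0, 0, 0]],
  [1, [-2, 0, -11], [0, 0, 0]],
  [1, [-4, 0, -11], [0, 0, 0]],
  [1, [0, 0, 0], [0, 0, 0]],
])

```text
clock: 8.13
tcp_pos: [0.5718, 0.0392, 0.1383]
tcp_rot: [0.718, 0.696, 0.002, 0.001]
wrist_force: [-0.2, -1.5, -2.8]
opening: 0.128
```

```bash
python3 - <<'E'
from h import *
st()
fs=arm.grab_frame('side');save(fs,'s8',(260,130,390,270),4.2)
ft=arm.grab_frame('top');save(ft,'t8',(240,150,380,250),5.5)
E
```

```text
t 8.13 p [571.8  39.2 138.3] x [0.031 1.    0.001] y [ 1.    -0.031  0.004] z [ 0.004  0.001 -1.   ] open 0.128 F [-0.2 -1.5 -2.8] q [-0.48  0.44  0.44  1.85 -0.23  0.9   0.03]
```

View pics/s8.png

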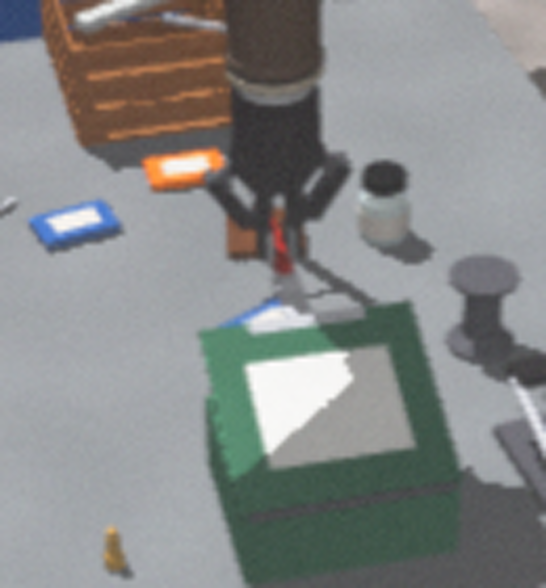

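View pics/t8.png

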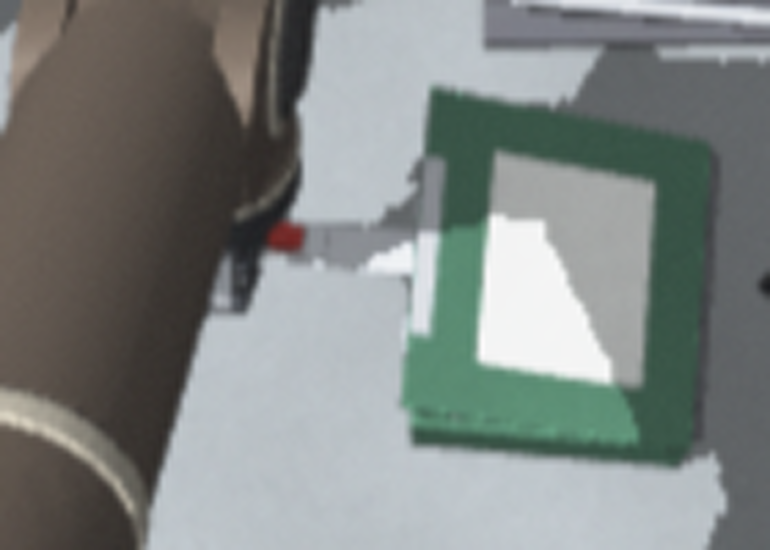

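drive_tool([
  [1, [-4, 0, -11], [0, 0, 0]],
  [1, [-5, 0, -10], [0, 0, 0]],
  [1, [-6, 0, -10], [0, 0, 0]],
  [1, [-7, 0, -10], [0, 0, 0]],
  [1, [-7, 0, -9], [0, 0, 0]],
  [1, [-7, 0, -9], [0, 0, 0]],
  [1, [-9, 0, -8], [0, 0, 0]],
  [1, [-8, 0, -7], [0, 0, 0]],
  [1, [-10, 0, -7], [0, 0, 0]],
  [1, [-9, 0, -6], [0, 0, 0]],
  [1, [-11, 0, -5], [0, 0, 0]],
  [1, [-10, 0, -5], [0, 0, 0]],
])

```text
clock: 9.23
tcp_pos: [0.5676, -0.054, 0.2329]
tcp_rot: [0.718, 0.696, 0.0, 0.0]
wrist_force: [-0.2, 2.3, -4.0]
opening: 0.13
```

```bash
python3 - <<'E'
from h import *
st()
fs=arm.grab_frame('side');save(fs,'s9',(240,90,400,270),3.3)
E
```

```text
t 9.23 p [567.6 -54.  232.9] x [ 0.03  1.   -0.  ] y [ 1.   -0.03  0.  ] z [ 0. -0. -1.] open 0.13 F [-0.2  2.3 -4. ] q [-0.38  0.34  0.5   1.76 -0.18  1.09  0.15]
```

View pics/s9.png

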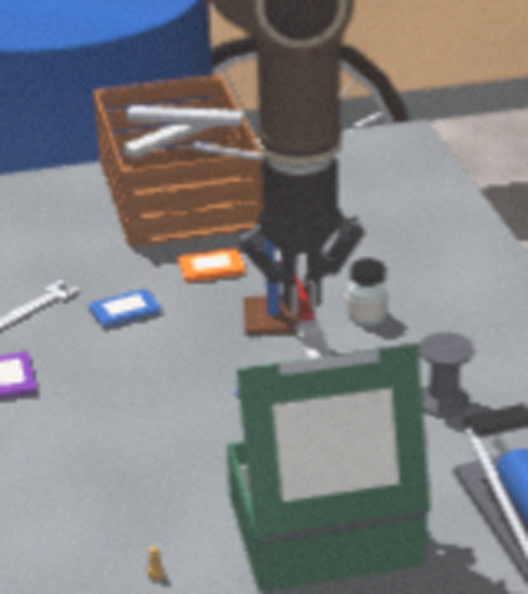

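drive_tool([
  [1, [-11, 0, -4], [0, 0, 0]],
  [1, [-11, 0, -3], [0, 0, 0]],
  [1, [-11, 0, -2], [0, 0, 0]],
  [1, [-12, 0, -2], [0, 0, 0]],
  [1, [-11, 0, -1], [0, 0, 0]],
  [1, [-12, 0, 0], [0, 0, 0]],
  [1, [-11, 0, 1], [0, 0, 0]],
  [1, [-8, 0, 1], [0, 0, 0]],
  [1, [-4, 0, 1], [0, 0, 0]],
  [1, [0, 0, 0], [0, 0, 0]],
])

```text
clock: 10.12
tcp_pos: [0.5649, -0.1438, 0.241]
tcp_rot: [0.718, 0.696, 0.0, -0.0]
wrist_force: [0.2, 1.8, -1.7]
opening: 0.134
```

```bash
python3 - <<'E'
from h import *
st()
fs=arm.grab_frame('side');save(fs,'s10',(240,90,400,270),3.3)
ft=arm.grab_frame('top');save(ft,'t10',(240,130,400,250),5)
E
```

```text
t 10.12 p [ 564.9 -143.8  241. ] x [0.03  1.    0.001] y [ 1.   -0.03 -0.  ] z [-0.     0.001 -1.   ] open 0.134 F [ 0.2  1.8 -1.7] q [-0.23  0.36  0.53  1.72 -0.2   1.12  0.32]
```

View pics/s10.png

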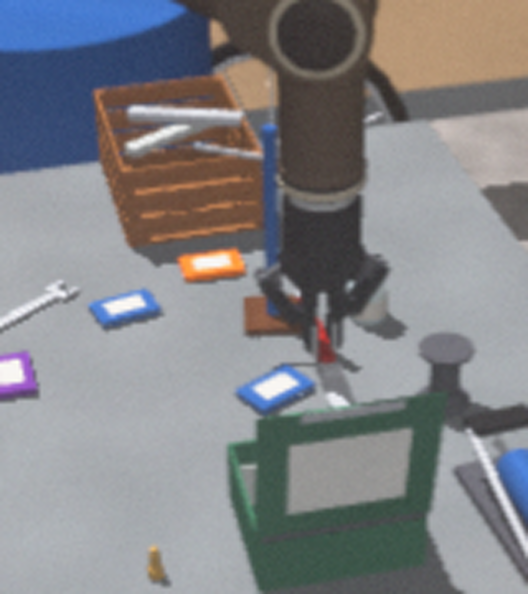

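View pics/t10.png

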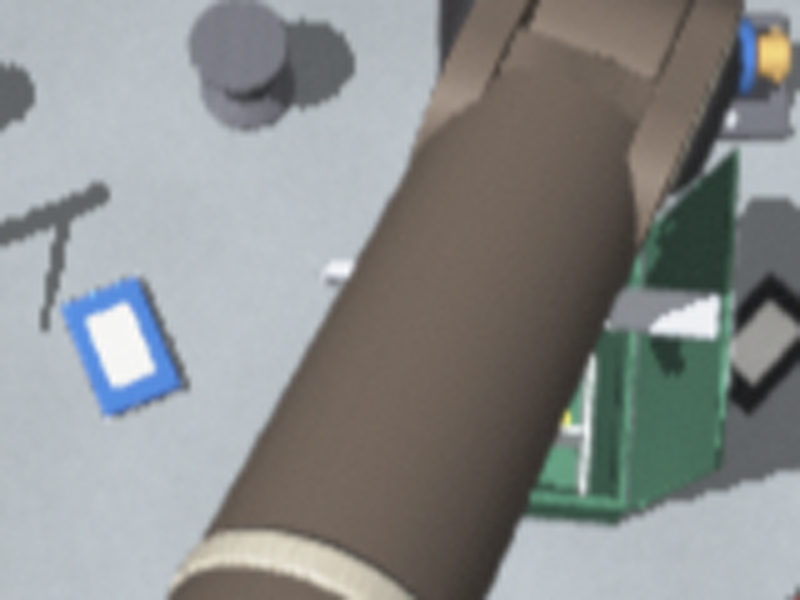

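```bash
python3 - <<'E'
from h import *
p,r=plan([.565,-.148,.241],down(-1.7),1,1)
p,r=plan([.565,-.07,.25],down(-1.7),4,1,p,r)
p,r=plan([.46,.10,.25],down(-11),7,1,p,r)
E
```

```text
[[1, [-4, 0, 0], [0, 0, 0]]] max [4. 0.] end err [-0.2  0.2  0.1] 0.0
[[1, [19, -1, -2], [0, 0, 0]], [1, [20, 0, -2], [0, 0, 0]], [1, [19, -1, -3], [0, 0, 0]], [1, [20, 0, -2], [0, 0, 0]]] max [20.1  0. ] end err [0.1 0.2 0.1] 0.0
[[1, [24, -16, 0], [0, 0, 1.3]], [1, [23, -16, 0], [0, 0, 1.4]], [1, [23, -17, 0], [0, 0, 1.3]], [1, [23, -17, 0], [0, 0, 1.3]], [1, [22, -18, 0], [0, 0, 1.3]], [1, [22, -18, 0], [0, 0, 1.4]], [1, [21, -19, 0], [0, 0, 1.3]]] max [28.8  1.4] end err [ 0.2 -0.4  0.1] 0.0
```

drive_tool([
  [1, [-5, 0, 0], [0, 0, 0]],
  [1, [20, -1, -2], [0, 0, 0]],
  [1, [20, 0, -2], [0, 0, 0]],
  [1, [19, -1, -3], [0, 0, 0]],
  [1, [20, 0, -2], [0, 0, 0]],
  [1, [24, -16, 0], [0, 0, 1.3]],
  [1, [23, -16, 0], [0, 0, 1.4]],
  [1, [23, -17, 0], [0, 0, 1.3]],
  [1, [23, -17, 0], [0, 0, 1.3]],
  [1, [22, -18, 0], [0, 0, 1.3]],
  [1, [22, -18, 0], [0, 0, 1.4]],
  [1, [21, -19, 0], [0, 0, 1.3]],
])

```text
clock: 11.22
tcp_pos: [0.4596, 0.1003, 0.2504]
tcp_rot: [0.772, 0.636, 0.0, 0.0]
wrist_force: [1.1, 0.5, -3.0]
opening: 0.128
```

drive_tool([
  [1, [0, 0, 0], [0, 7, 0]],
  [1, [0, 0, 0], [0, 7, 0]],
  [1, [0, 0, 0], [0, 7, 0]],
  [1, [0, 0, 0], [0, 7, 0]],
  [1, [0, 0, 0], [0, 7, 0]],
  [1, [0, 0, 0], [0, 7, 0]],
  [1, [0, 0, 0], [0, 7, 0]],
  [1, [0, 0, 0], [0, 7, 0]],
  [1, [0, 0, 0], [0, 7, 0]],
  [1, [0, 0, 0], [0, 7, 0]],
  [1, [0, 0, 0], [0, 7, 0]],
  [1, [0, 0, 0], [0, 7, 0]],
])

```text
clock: 12.22
tcp_pos: [0.4566, 0.0981, 0.2294]
tcp_rot: [0.683, 0.559, 0.352, -0.313]
wrist_force: [-0.4, 0.4, -5.5]
opening: 0.129
```

```bash
python3 - <<'E'
from h import *
st()
fs=arm.grab_frame('side');save(fs,'s11',(100,0,420,280),2.1)
ft=arm.grab_frame('top');save(ft,'t11')
for c in('blue','yellow'): print(comps(ft,c,.012))
E
```

```text
t 12.22 p [456.6  98.1 229.4] x [0.129 0.543 0.83 ] y [ 0.983 -0.18  -0.035] z [ 0.131  0.821 -0.556] open 0.129 F [-0.4  0.4 -5.5] q [ 0.54  0.36 -0.26  2.14 -1.02  1.13  0.79]
[([190.0, 239.0], 427.3, 351.0, 81.7, 54.8, 10.6), ([264.0, 199.0], 575.8, 120.8, 82.3, 54.0, 26.3), ([504.0, 197.0], 629.6, -679.1, 302.1, 184.7, -88.7), ([20.0, 227.0], 439.1, 882.8, 481.4, 175.7, 12.9), ([203.0, 171.0], 658.8, 331.8, 138.8, 16.7, 48.9), ([369.0, 141.0], 801.4, -218.1, 156.6, 51.3, -86.6)]
[([425.0, 217.0], 543.9, -416.1, 77.7, 53.5, 3.1), ([338.0, 208.0], 553.3, -126.0, 96.3, 50.9, 55.6)]
```

View pics/s11.png

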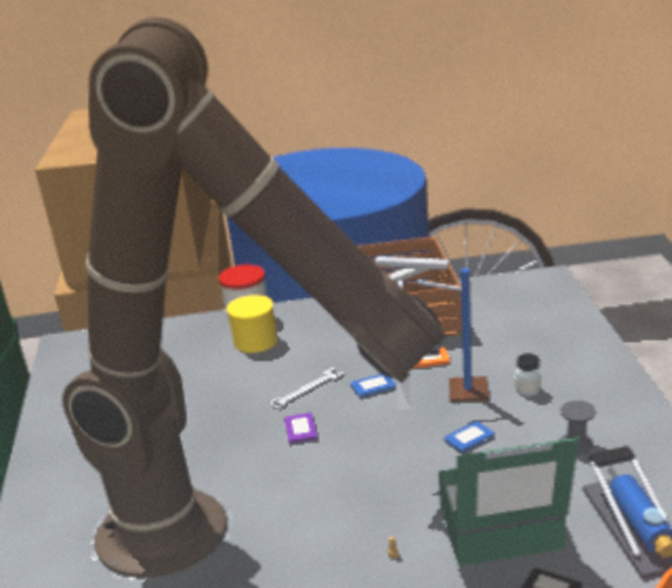

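View pics/t11.png

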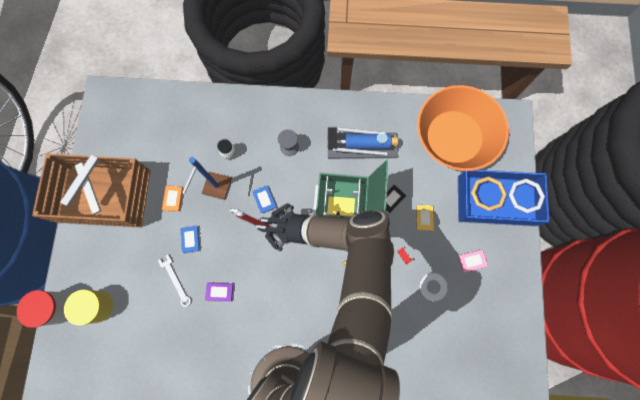

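```bash
python3 - <<'E'
from h import *
p,r=plan([.448,.098,.16],down(-9),12,1)
p,r=plan([.448,.098,.012],down(-9),7,1,p,r)
E
```

```text
[[1, [-5, -1, 3], [-0.1, -4.7, -0.2]], [1, [-4, 0, 4], [-0.1, -4.7, -0.3]], [1, [-4, -1, 4], [-0.1, -4.7, -0.2]], [1, [-4, 0, 4], [-0.1, -4.6, -0.2]], [1, [-3, -1, 5], [-0.1, -4.7, -0.2]], [1, [-3, 0, 5], [-0.1, -4.7, -0.3]], [1, [-3, -1, 5], [-0.1, -4.7, -0.2]], [1, [-2, -1, 5], [-0.1, -4.7, -0.2]], [1, [-2, 0, 5], [-0.1, -4.7, -0.3]], [1, [-1, -1, 6], [-0.1, -4.7, -0.2]], [1, [-1, -1, 5], [-0.1, -4.7, -0.2]], [1, [0, -1, 6], [-0.1, -4.6, -0.2]]] max [6.2 4.7] end err [-0.4  0.1  0.1] 0.1
[[1, [0, 0, 21], [0, 0, 0]], [1, [0, 0, 21], [0, 0, 0]], [1, [0, 0, 21], [0, 0, 0]], [1, [0, 0, 22], [0, 0, 0]], [1, [0, 0, 21], [0, 0, 0]], [1, [0, 0, 21], [0, 0, 0]], [1, [0, 0, 21], [0, 0, 0]]] max [22.  0.] end err [-0.3  0.3  0.1] 0.1
```

drive_tool([
  [1, [-5, -1, 3], [0, -4.7, -0.2]],
  [1, [-4, 0, 4], [0, -4.7, -0.3]],
  [1, [-4, -1, 4], [0, -4.7, -0.2]],
  [1, [-4, 0, 4], [0, -4.6, -0.2]],
  [1, [-3, -1, 5], [0, -4.7, -0.2]],
  [1, [-3, 0, 5], [0, -4.7, -0.3]],
  [1, [-3, -1, 5], [0, -4.7, -0.2]],
  [1, [-2, -1, 5], [0, -4.7, -0.2]],
  [1, [-2, 0, 5], [0, -4.7, -0.3]],
  [1, [-1, -1, 6], [0, -4.7, -0.2]],
  [1, [-1, -1, 5], [0, -4.7, -0.2]],
  [1, [0, -1, 6], [0, -4.6, -0.2]],
])

```text
clock: 13.32
tcp_pos: [0.4477, 0.1022, 0.163]
tcp_rot: [0.755, 0.656, -0.005, -0.003]
wrist_force: [-0.7, 0.3, -3.5]
opening: 0.128
```

```bash
python3 - <<'E'
from h import *
st()
p,r=plan([.448,.098,.012],down(-9),8,1)
E
```

```text
t 13.32 p [447.7 102.2 163. ] x [ 0.14   0.99  -0.005] y [ 0.99  -0.14  -0.011] z [-0.011 -0.003 -1.   ] open 0.128 F [-0.7  0.3 -3.5] q [-0.16  0.23 -0.19  2.04  0.05  0.89 -0.52]
[[1, [0, 0, 19], [-0.1, 0, 0.1]], [1, [-1, 1, 19], [-0.1, 0.1, 0.1]], [1, [0, 0, 19], [0, 0, 0.2]], [1, [-1, 0, 19], [-0.1, 0, 0.1]], [1, [0, 0, 18], [-0.1, 0.1, 0.1]], [1, [-1, 0, 19], [-0.1, 0, 0.1]], [1, [0, 1, 19], [0, 0, 0.1]], [1, [-1, 0, 19], [-0.1, 0.1, 0.1]]] max [19.1  0.2] end err [ 0.2 -0.4  0. ] 0.1
```

drive_tool([
  [1, [0, 0, 19], [-0.1, 0, 0.1]],
  [1, [-1, 1, 19], [-0.1, 0.1, 0.1]],
  [1, [0, 0, 19], [0, 0, 0.2]],
  [1, [-1, 0, 19], [-0.1, 0, 0.1]],
  [1, [0, 0, 18], [-0.1, 0.1, 0.1]],
  [1, [-1, 0, 19], [-0.1, 0, 0.1]],
  [1, [0, 1, 19], [0, 0, 0.1]],
  [1, [-1, 0, 19], [-0.1, 0.1, 0.1]],
  [1, [0, 0, 3], [0, 0, 0]],
  [1, [0, 0, 2], [0, 0, 0]],
  [1, [0, 0, 1], [0, 0, 0]],
  [1, [0, 0, 0], [0, 0, 0]],
])

```text
clock: 14.32
tcp_pos: [0.447, 0.0984, 0.0058]
tcp_rot: [0.76, 0.65, 0.0, -0.003]
wrist_force: [-0.4, -0.1, -2.1]
opening: 0.125
```

```bash
python3 - <<'E'
from h import *
st()
E
```

```text
t 14.32 p [447.   98.4   5.8] x [0.155 0.988 0.004] y [ 0.988 -0.155 -0.004] z [-0.003  0.005 -1.   ] open 0.125 F [-0.4 -0.1 -2.1] q [-0.2   0.48 -0.15  2.17  0.14  0.49 -0.61]
```

drive_tool([
  [1, [0, 0, 1], [0, 0, 0]],
  [0.6, [0, 0, 0], [0, 0, 0]],
  [0.5, [0, 0, 0], [0, 0, 0]],
  [0.4, [0, 0, 0], [0, 0, 0]],
  [0.3, [0, 0, -6], [0, 0, 0]],
  [0.1, [0, 0, -14], [0, 0, 0]],
  [0, [0, 0, -25], [0, 0, 0]],
  [0, [0, 0, -30], [0, 0, 0]],
  [0, [0, 0, -30], [0, 0, 0]],
  [0, [0, 0, -20], [0, 0, 0]],
])

```text
clock: 15.15
tcp_pos: [0.448, 0.0976, 0.1316]
tcp_rot: [0.76, 0.649, 0.002, -0.003]
wrist_force: [1.4, 0.7, -0.7]
opening: 1.0
```

```bash
python3 - <<'E'
from h import *
np.set_printoptions(precision=4,suppress=True)
st()
ft=arm.grab_frame('top');save(ft,'t12',(150,130,450,290),2.6)
for c in('blue','yellow'): print([o for o in comps(ft,c,.012) if 70<o[3]<100])
fs=arm.grab_frame('side');save(fs,'s12',(240,90,400,270),3.3)
p,r=plan([.576,.121,.08],down(-63.5),12,0)
E
```

```text
t 15.15 p [448.   97.6 131.6] x [0.156 0.988 0.007] y [ 0.988 -0.156 -0.003] z [-0.001  0.007 -1.   ] open 1.0 F [ 1.4  0.7 -0.7] q [-0.14  0.26 -0.2   2.09  0.06  0.8  -0.54]
[([189.0, 239.0], 427.3, 350.8, 81.7, 55.2, 10.6), ([269.0, 197.0], 582.4, 107.5, 82.1, 26.4, 23.7)]
[([425.0, 217.0], 543.9, -416.1, 77.6, 53.8, 3.3), ([341.0, 206.0], 566.7, -135.9, 86.1, 58.1, 88.9)]
[[0, [4, 10, 4], [0, 0, 4.5]], [0, [4, 10, 5], [0, -0.1, 4.6]], [0, [5, 9, 4], [0, 0, 4.5]], [0, [6, 9, 5], [-0.1, -0.1, 4.6]], [0, [6, 9, 4], [0, 0, 4.5]], [0, [7, 8, 4], [0, 0, 4.5]], [0, [8, 7, 5], [0, -0.1, 4.6]], [0, [8, 7, 4], [0, 0, 4.5]], [0, [9, 6, 5], [0, -0.1, 4.6]], [0, [10, 5, 4], [0, 0, 4.5]], [0, [9, 5, 4], [0, 0, 4.5]], [0, [10, 4, 5], [0, -0.1, 4.6]]] max [11.9  4.6] end err [ 0.1 -0.5 -0.3] 0.1
```

View pics/t12.png

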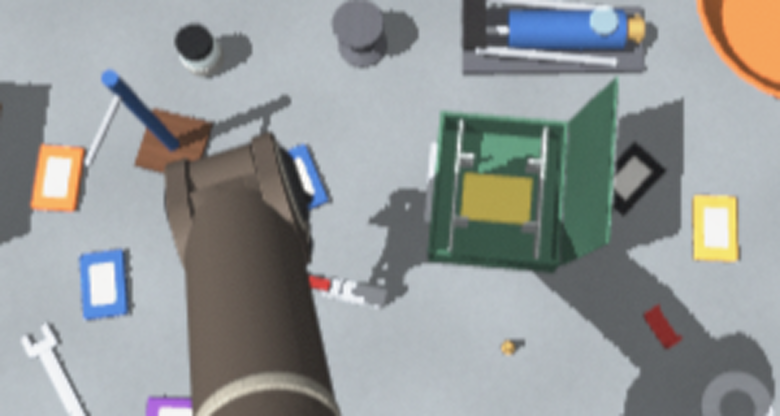

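View pics/s12.png

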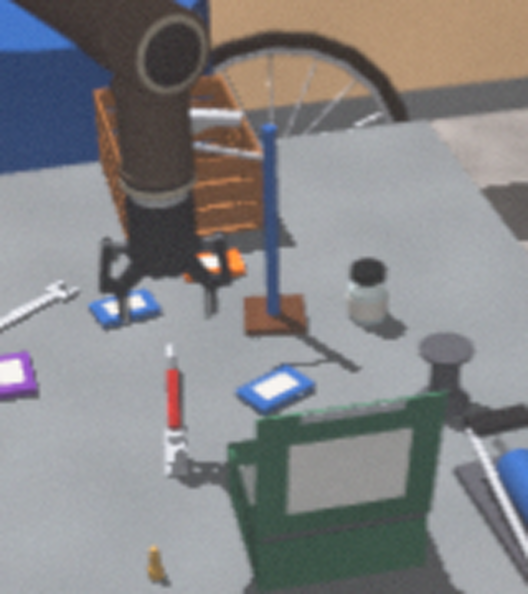

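drive_tool([
  [0, [4, 10, 4], [0, 0, 4.5]],
  [0, [4, 10, 5], [0, 0, 4.6]],
  [0, [5, 9, 4], [0, 0, 4.5]],
  [0, [6, 9, 5], [0, 0, 4.6]],
  [0, [6, 9, 4], [0, -0.3, 4.5]],
  [0, [7, 8, 4], [0, 0, 4.5]],
  [0, [8, 7, 5], [0, 0, 4.6]],
  [0, [8, 7, 4], [0, 0, 4.5]],
  [0, [9, 6, 5], [0, 0, 4.6]],
  [0, [10, 5, 4], [0, 0, 4.5]],
  [0, [9, 5, 4], [0, 0, 4.5]],
  [0, [10, 4, 5], [0, -0.3, 4.6]],
])

```text
clock: 16.25
tcp_pos: [0.5733, 0.1198, 0.0741]
tcp_rot: [0.974, 0.227, -0.006, -0.001]
wrist_force: [-0.4, -0.1, -0.0]
opening: 1.001
```

```bash
python3 - <<'E'
from h import *
np.set_printoptions(precision=4,suppress=True)
st()
ft=arm.grab_frame('top');save(ft,'t13',(240,140,400,260),5)
fs=arm.grab_frame('side');save(fs,'s13',(280,150,380,260),5)
print(comps(ft,'yellow',.005))
p,r=plan([.576,.121,.02],down(-63.5),6,0)
E
```

```text
t 16.25 p [573.3 119.8  74.1] x [ 0.896  0.443 -0.012] y [ 0.443 -0.897 -0.004] z [-0.012 -0.001 -1.   ] open 1.001 F [-0.4 -0.1 -0. ] q [-0.32  0.53  0.04  1.83 -0.03  0.79 -1.37]
[([425.0, 217.0], 545.3, -417.8, 78.2, 53.8, 3.1), ([339.0, 205.0], 568.6, -136.1, 86.3, 58.4, 89.2)]
[[0, [0, 0, 9], [0, 0.1, 0]], [0, [1, 0, 9], [-0.1, 0.1, 0]], [0, [0, 0, 9], [0, 0.1, 0]], [0, [1, 0, 9], [-0.1, 0.1, 0]], [0, [0, 0, 9], [0, 0.2, -0.1]], [0, [1, 0, 8], [0, 0.1, 0]]] max [9.1 0.2] end err [0.1 0.4 0.5] 0.0
```

View pics/t13.png

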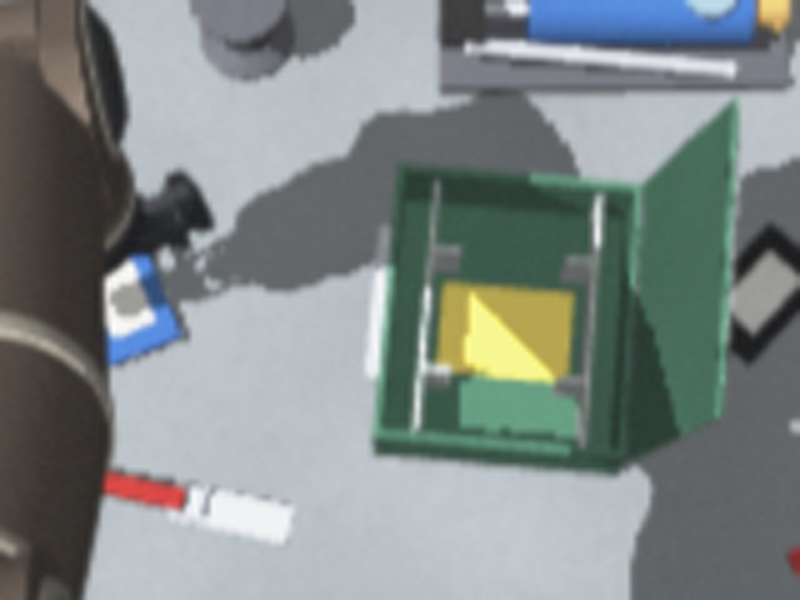

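View pics/s13.png

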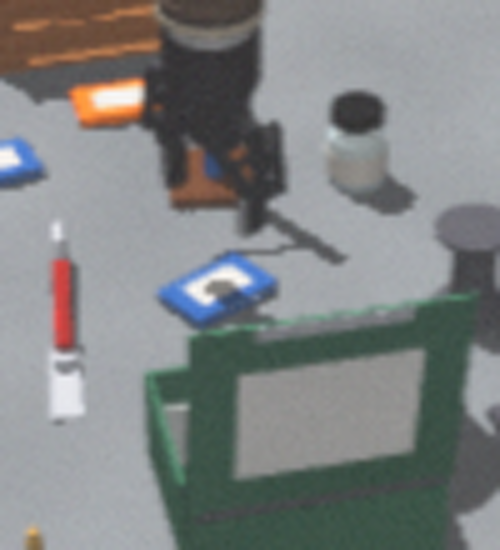

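drive_tool([
  [0, [1, 0, 13], [0, 0.2, 0]],
  [0, [1, 0, 13], [0, 0.2, 0]],
  [0, [1, 0, 13], [0, 0.3, 0]],
  [0, [0, 0, 13], [0, 0, 0]],
  [0.1, [0, -1, 10], [0, 0, 0]],
  [0.2, [0, 0, 6], [0, 0, 0]],
  [0.25, [0, 0, 2], [0, 0, 0]],
  [0.25, [0, 0, 0], [0, 0, 0]],
])

```text
clock: 17.02
tcp_pos: [0.5749, 0.1224, 0.0044]
tcp_rot: [0.973, 0.23, -0.0, -0.002]
wrist_force: [0.3, -0.4, 0.4]
opening: 0.749
```

```bash
python3 - <<'E'
from h import *
st()
fs=arm.grab_frame('side');save(fs,'s14',(290,160,370,240),7)
E
```

```text
t 17.02 p [574.9 122.4   4.4] x [0.895 0.447 0.001] y [ 0.447 -0.895 -0.004] z [-0.001  0.004 -1.   ] open 0.749 F [ 0.3 -0.4  0.4] q [-0.31  0.63  0.03  1.87 -0.04  0.65 -1.36]
```

View pics/s14.png

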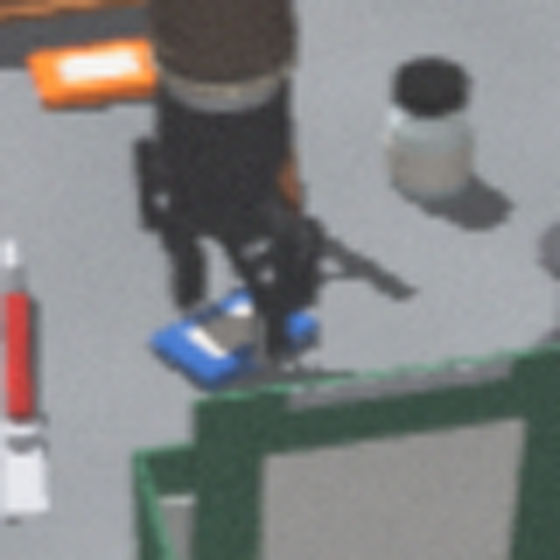

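drive_tool([
  [0.25, [0, 0, 2], [0, 0, 0]],
  [0.25, [0, 0, 2], [0, 0, 0]],
  [0.25, [0, 0, 0], [0, 0, 0]],
])

```text
clock: 17.32
tcp_pos: [0.5753, 0.1224, 0.0009]
tcp_rot: [0.973, 0.229, 0.001, -0.002]
wrist_force: [-0.1, 0.4, 0.4]
opening: 0.753
```

```bash
python3 - <<'E'
from h import *
st()
E
```

```text
t 17.32 p [575.3 122.4   0.9] x [0.895 0.447 0.002] y [ 0.447 -0.895 -0.004] z [-0.     0.005 -1.   ] open 0.753 F [-0.1  0.4  0.4] q [-0.31  0.63  0.03  1.87 -0.04  0.64 -1.36]
```

drive_tool([
  [1, [0, 0, 0], [0, 0, 0]],
  [1, [0, 0, 0], [0, 0, 0]],
  [1, [0, 0, 0], [0, 0, 0]],
  [1, [0, 0, 0], [0, 0, 0]],
  [1, [0, 0, 0], [0, 0, 0]],
], force=50)

```text
clock: 17.73
tcp_pos: [0.5754, 0.1224, 0.0015]
tcp_rot: [0.973, 0.229, 0.001, -0.002]
wrist_force: [-1.7, -0.1, 5.0]
opening: 0.634
```

```bash
python3 - <<'E'
from h import *
st()
p,r=plan([.576,.121,.15],down(-63.5),5,1)
p,r=plan([.568,-.137,.15],down(-1.3),12,1,p,r)
E
```

```text
t 17.73 p [575.4 122.4   1.5] x [0.895 0.446 0.002] y [ 0.446 -0.895 -0.004] z [ 0.     0.005 -1.   ] open 0.634 F [-1.7 -0.1  5. ] q [-0.31  0.63  0.03  1.87 -0.04  0.64 -1.36]
[[1, [0, 0, -30], [0, 0, 0]], [1, [0, 0, -29], [-0.1, -0.1, 0]], [1, [0, 1, -30], [0, 0, 0]], [1, [0, 0, -30], [-0.1, 0, 0]], [1, [0, 0, -29], [0, 0, 0]]] max [30.   0.1] end err [-0.2  0.1 -0.5] 0.0
[[1, [-10, 19, 0], [0, 0, -5.2]], [1, [-12, 18, 0], [0, 0, -5.2]], [1, [-13, 17, 0], [0, 0, -5.1]], [1, [-15, 15, 0], [0, 0, -5.2]], [1, [-17, 14, 0], [0, 0, -5.2]], [1, [-17, 13, 0], [0, 0, -5.2]], [1, [-19, 11, 0], [0, 0, -5.2]], [1, [-19, 9, 0], [0, 0, -5.2]], [1, [-20, 8, -1], [0, 0, -5.1]], [1, [-21, 5, 0], [0, 0, -5.2]], [1, [-21, 4, 0], [0, 0, -5.2]], [1, [-22, 2, 0], [0, 0, -5.2]]] max [22.1  5.2] end err [ 0.2 -0.4  0.3] 0.0
```

drive_tool([
  [1, [0, 0, -10], [0, 0, 0]],
  [1, [0, 0, -20], [0, 0, 0]],
  [1, [0, 0, -30], [0, 0, 0]],
  [1, [0, 0, -30], [0, 0, 0]],
  [1, [0, 0, -30], [0, 0, 0]],
  [1, [0, 0, -29], [0, 0, 0]],
])

```text
clock: 18.23
tcp_pos: [0.5751, 0.1217, 0.1521]
tcp_rot: [0.973, 0.229, 0.001, -0.002]
wrist_force: [0.8, 0.8, -1.0]
opening: 0.637
```

drive_tool([
  [1, [-10, 19, 0], [0, 0, -5.2]],
  [1, [-12, 18, 0], [0, 0, -5.2]],
  [1, [-13, 17, 0], [0, 0, -5.1]],
  [1, [-15, 15, 0], [0, 0, -5.2]],
  [1, [-17, 14, 0], [0, 0, -5.2]],
  [1, [-17, 13, 0], [0, 0, -5.2]],
  [1, [-19, 11, 0], [0, 0, -5.2]],
  [1, [-19, 9, 0], [0, 0, -5.2]],
  [1, [-20, 8, -1], [0, 0, -5.1]],
  [1, [-21, 5, 0], [0, 0, -5.2]],
  [1, [-21, 4, 0], [0, 0, -5.2]],
  [1, [-22, 2, 0], [0, 0, -5.2]],
])

```text
clock: 19.23
tcp_pos: [0.5674, -0.1378, 0.1504]
tcp_rot: [0.713, 0.701, 0.002, -0.002]
wrist_force: [-0.4, -0.5, -0.1]
opening: 0.636
```

```bash
python3 - <<'E'
from h import *
st()
fs=arm.grab_frame('side');save(fs,'s15',(280,120,400,260),4)
ft=arm.grab_frame('top');save(ft,'t15',(280,140,400,240),6)
for c in('blue','yellow'): print([o for o in comps(ft,c,.012) if 70<o[3]<100])
print(comps(ft,'blue',.16))
E
```

```text
t 19.23 p [ 567.4 -137.8  150.4] x [0.018 1.    0.004] y [ 1.    -0.018  0.   ] z [ 0.     0.004 -1.   ] open 0.636 F [-0.4 -0.5 -0.1] q [ 0.25  0.43 -0.12  1.78  0.06  0.94  0.09]
[([190.0, 239.0], 427.3, 351.0, 81.7, 54.8, 10.6)]
[([425.0, 217.0], 543.9, -416.1, 77.7, 53.5, 3.1)]
[([190.0, 239.0], 409.9, 302.2, 72.7, 48.7, 10.6), ([504.0, 197.0], 589.8, -613.9, 268.4, 164.3, -88.7), ([21.0, 229.0], 420.4, 775.1, 428.1, 156.3, 12.9), ([203.0, 171.0], 615.8, 285.1, 123.5, 14.8, 48.9), ([387.0, 142.0], 745.8, -257.4, 46.6, 30.7, 1.3), ([362.0, 136.0], 754.4, -183.4, 92.7, 19.6, -86.6)]
```

View pics/s15.png

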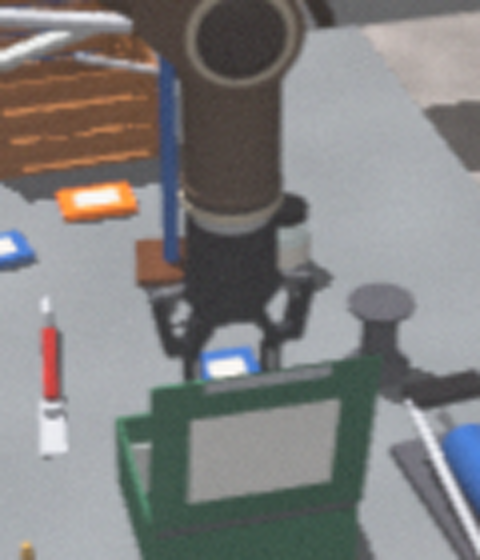

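View pics/t15.png

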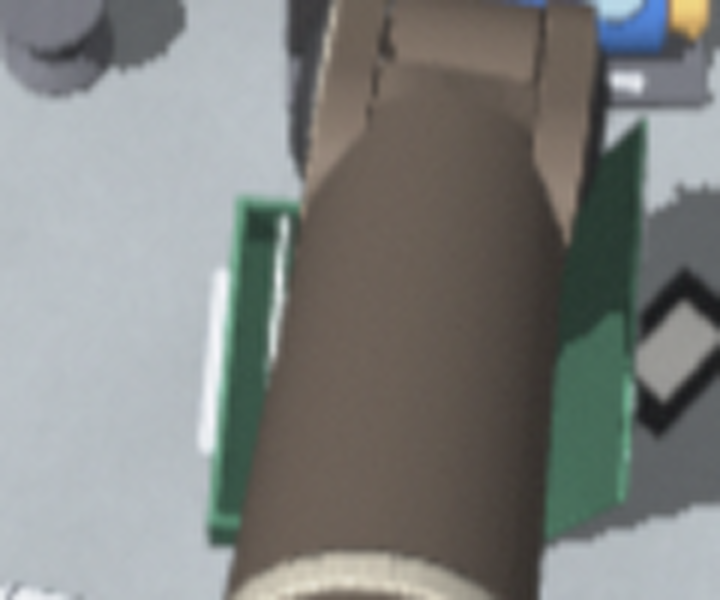

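drive_tool([
  [1, [1, 0, 20], [0, -0.2, 0]],
  [1, [0, 1, 20], [0, 0, 0]],
  [1, [0, 0, 20], [0, 0, 0]],
  [1, [0, 0, 20], [0, 0, 0]],
  [1, [0, 0, 18], [0, 0, 0]],
  [1, [0, 0, 15], [0, 0, 0]],
  [1, [0, 0, 12], [0, 0, 0]],
  [1, [0, 0, 8], [0, 0, 0]],
  [1, [0, 0, 4], [0, 0, 0]],
  [1, [0, 0, 2], [0, 0, 0]],
  [1, [0, 0, 0], [0, 0, 0]],
])

```text
clock: 20.25
tcp_pos: [0.5688, -0.1356, 0.0109]
tcp_rot: [0.715, 0.699, 0.0, -0.0]
wrist_force: [-0.1, 0.2, -0.6]
opening: 0.638
```

```bash
python3 - <<'E'
from h import *
st()
E
```

```text
t 20.25 p [ 568.8 -135.6   10.9] x [0.022 1.    0.001] y [ 1.    -0.022 -0.   ] z [-0.     0.001 -1.   ] open 0.638 F [-0.1  0.2 -0.6] q [ 0.23  0.62 -0.11  1.87  0.1   0.66  0.04]
```

drive_tool([
  [1, [-1, 0, 1], [0, 0, 0]],
  [1, [0, 0, 1], [0, 0, 0]],
  [1, [0, 0, 1], [0, 0, 0]],
  [1, [0, 0, 1], [0, 0, 0]],
  [1, [0, 0, 0], [0, 0, 0]],
])

```text
clock: 20.67
tcp_pos: [0.5686, -0.1366, 0.0067]
tcp_rot: [0.715, 0.699, 0.0, -0.0]
wrist_force: [-0.5, 0.7, -1.1]
opening: 0.63
```

```bash
python3 - <<'E'
from h import *
st()
E
```

```text
t 20.67 p [ 568.6 -136.6    6.7] x [0.022 1.    0.001] y [ 1.    -0.022 -0.   ] z [-0.     0.001 -1.   ] open 0.63 F [-0.5  0.7 -1.1] q [ 0.23  0.62 -0.11  1.87  0.1   0.66  0.05]
```

One more millimetre, then release and rise.

drive_tool([
  [1, [0, 0, 1], [0, 0, 0]],
  [1, [0, 0, 0], [0, 0, 0]],
  [0.28, [0, 0, 0], [0, 0, 0]],
  [0.26, [0, 0, 0], [0, 0, 0]],
  [0.24, [0, 0, 0], [0, 0, 0]],
  [0.2, [0, 0, -3], [0, 0, 0]],
  [0.2, [0, 0, -10], [0, 0, 0]],
  [0.2, [0, 0, -30], [0, 0, 0]],
  [0.1, [0, 0, -35], [0, 0, 0]],
  [0, [0, 0, -35], [0, 0, 0]],
  [0, [0, 0, -35], [0, 0, 0]],
])

```text
clock: 21.58
tcp_pos: [0.5683, -0.1367, 0.156]
tcp_rot: [0.715, 0.699, 0.0, -0.0]
wrist_force: [-0.6, -0.6, -0.1]
opening: 0.996
```

```bash
python3 - <<'E'
from h import *
st()
p,r=plan([.544,-.300,.14],down(45),12,0)
p,r=plan([.544,-.417,.06],down(93),12,0,p,r)
E
```

```text
t 21.58 p [ 568.3 -136.7  156. ] x [0.022 1.    0.001] y [ 1.    -0.022 -0.   ] z [-0.     0.001 -1.   ] open 0.996 F [-0.6 -0.6 -0.1] q [ 0.25  0.42 -0.12  1.77  0.06  0.95  0.08]
[[0, [-14, -2, 1], [0, 0, -3.9]], [0, [-13, -2, 2], [0, 0, -3.8]], [0, [-13, -4, 1], [0, 0, -3.9]], [0, [-13, -4, 1], [0, 0, -3.8]], [0, [-13, -6, 2], [0, 0, -3.9]], [0, [-13, -6, 1], [0, 0, -3.8]], [0, [-11, -7, 1], [0, 0, -3.9]], [0, [-12, -8, 2], [0, 0, -3.9]], [0, [-11, -8, 1], [0, 0, -3.8]], [0, [-10, -9, 1], [0, -0.1, -3.9]], [0, [-9, -10, 2], [0, 0, -3.8]], [0, [-9, -11, 1], [0, 0, -3.9]]] max [14.6  3.9] end err [-0.6 -0.  -0.1] 0.0
[[0, [-7, -7, 7], [0, 0, -4]], [0, [-6, -7, 6], [0, 0, -4]], [0, [-6, -8, 7], [0, 0, -4]], [0, [-6, -8, 7], [0, 0, -4]], [0, [-4, -9, 6], [0, 0, -4]], [0, [-5, -8, 7], [0, 0, -4]], [0, [-3, -9, 7], [0, 0, -4]], [0, [-3, -10, 6], [0, 0, -4]], [0, [-2, -9, 7], [0, 0, -4]], [0, [-2, -10, 7], [0, 0, -4]], [0, [-1, -10, 6], [0, 0, -4]], [0, [0, -9, 7], [0, 0, -4]]] max [12.4  4. ] end err [ 0.2  0.3 -0.1] 0.0
```

```bash
python3 - <<'E'
from h import *
p,r=plan([.565,-.15,.315],down(-1.3),4,0)
p,r=plan([.544,-.417,.315],down(-87),13,0,p,r)
p,r=plan([.544,-.417,.10],down(-87),6,0,p,r)
E
```

```text
[[0, [-3, -1, -40], [0, 0, 0]], [0, [-4, -1, -40], [0, 0, 0]], [0, [-3, 0, -39], [0, 0, 0]], [0, [-3, -1, -40], [0, -0.1, 0]]] max [40.2  0.1] end err [ 0.1  0.2 -0. ] 0.0
[[0, [-21, -1, 0], [0, 0, 6.6]], [0, [-20, 1, 0], [0, 0, 6.6]], [0, [-20, 4, 0], [0, 0, 6.6]], [0, [-20, 6, 0], [0, 0, 6.6]], [0, [-19, 8, 0], [0, 0, 6.6]], [0, [-18, 10, 0], [0, 0, 6.6]], [0, [-17, 12, 0], [0, 0, 6.6]], [0, [-15, 14, 0], [0, 0, 6.6]], [0, [-13, 16, 0], [0, 0, 6.5]], [0, [-12, 17, 0], [0, 0, 6.6]], [0, [-9, 18, 0], [0, 0, 6.6]], [0, [-8, 20, 0], [0, 0, 6.6]], [0, [-5, 20, 0], [0, 0, 6.6]]] max [21.5  6.6] end err [-0.3 -0.5  0.2] 0.0
[[0, [0, 0, 36], [0, 0, 0]], [0, [0, 0, 36], [0, 0, 0]], [0, [0, 0, 36], [0, 0, 0]], [0, [0, 0, 35], [0, 0, 0]], [0, [0, 0, 36], [0, 0, 0]], [0, [0, -1, 36], [0, 0, 0]]] max [36.  0.] end err [-0.5  0.4  0.2] 0.0
```

drive_tool([
  [0, [-3, -1, -40], [0, 0, 0]],
  [0, [-4, -1, -40], [0, 0, 0]],
  [0, [-3, 0, -40], [0, 0, 0]],
  [0, [-3, -1, -40], [0, 0, 0]],
  [0, [-21, -1, 0], [0, 0, 6.6]],
  [0, [-20, 1, 0], [0, 0, 6.6]],
  [0, [-20, 4, 0], [0, 0, 6.6]],
  [0, [-20, 6, 0], [0, 0, 6.6]],
  [0, [-19, 8, 0], [0, 0, 6.6]],
  [0, [-18, 10, 0], [0, 0, 6.6]],
  [0, [-17, 12, 0], [0, 0, 6.6]],
  [0, [-15, 14, 0], [0, 0, 6.6]],
])

```text
clock: 22.58
tcp_pos: [0.5517, -0.315, 0.3145]
tcp_rot: [0.952, 0.306, 0.0, -0.0]
wrist_force: [1.1, 0.2, -0.5]
opening: 0.999
```

drive_tool([
  [0, [-13, 16, 0], [0, 0, 6.5]],
  [0, [-12, 17, 0], [0, 0, 6.6]],
  [0, [-9, 18, 0], [0, 0, 6.6]],
  [0, [-8, 20, 0], [0, 0, 6.6]],
  [0, [-5, 20, 0], [0, 0, 6.6]],
  [0, [0, 0, 36], [0, 0, 0]],
  [0, [0, 0, 36], [0, 0, 0]],
  [0, [0, 0, 36], [0, 0, 0]],
  [0, [0, 0, 35], [0, 0, 0]],
  [0, [0, 0, 36], [0, 0, 0]],
  [0, [0, -1, 20], [0, 0, 0]],
])

```text
clock: 23.5
tcp_pos: [0.5422, -0.4149, 0.1108]
tcp_rot: [1.0, 0.026, -0.002, -0.002]
wrist_force: [-0.2, 1.1, -0.0]
opening: 0.999
```

```bash
python3 - <<'E'
from h import *
st()
fs=arm.grab_frame('side');save(fs,'s16',(300,180,420,350),3.5)
ft=arm.grab_frame('top');save(ft,'t16',(160,140,460,290),2.6)
for c in('blue','yellow'): print([o for o in comps(ft,c,.012) if 70<o[3]<100])
print(comps(ft,'blue',.017))
print([o for o in comps(fs,'yellow',.012)if 70<o[3]<100])
p,r=plan([.544,-.417,.02],down(-87),6,0)
E
```

```text
t 23.5 p [ 542.2 -414.9  110.8] x [ 0.999  0.053 -0.004] y [ 0.053 -0.999 -0.004] z [-0.004  0.004 -1.   ] open 0.999 F [-0.2  1.1 -0. ] q [ 0.44  0.63  0.21  1.57 -0.15  0.97 -0.82]
[([190.0, 239.0], 427.3, 351.0, 81.7, 54.8, 10.6), ([340.0, 205.0], 568.5, -134.2, 82.1, 55.3, 88.9)]
[]
[([190.0, 239.0], 426.7, 349.4, 81.4, 54.6, 10.6), ([340.0, 205.0], 567.3, -134.0, 81.8, 55.1, 88.9), ([495.0, 199.0], 617.9, -651.8, 65.5, 21.9, -40.9), ([515.0, 200.0], 629.8, -698.4, 256.3, 184.6, -89.3), ([20.0, 224.0], 438.5, 879.1, 479.6, 175.1, 12.9), ([203.0, 171.0], 657.4, 330.2, 138.3, 16.6, 48.9), ([369.0, 141.0], 799.4, -217.6, 156.0, 51.1, -86.6)]
[([355.0, 308.0], 545.7, -418.7, 83.6, 60.9, 1.3)]
[[0, [0, 1, 15], [-0.1, 0.1, 0]], [0, [1, 0, 15], [0, 0, 0]], [0, [0, 1, 15], [-0.1, 0.1, 0]], [0, [1, 0, 15], [0, 0, 0]], [0, [0, 1, 16], [-0.1, 0.1, 0]], [0, [0, 0, 15], [0, 0, 0]]] max [16.   0.1] end err [-0.4  0.2 -0.4] 0.1
```

View pics/s16.png

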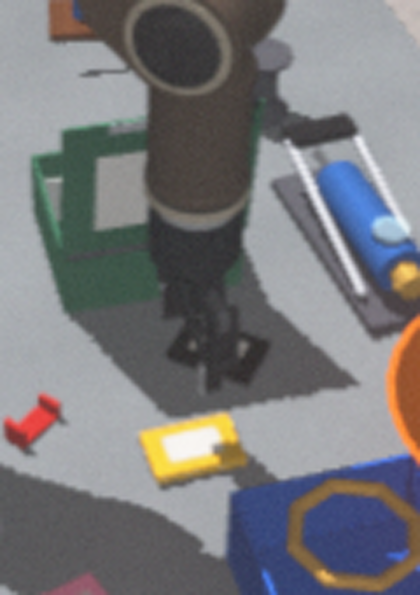

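View pics/t16.png

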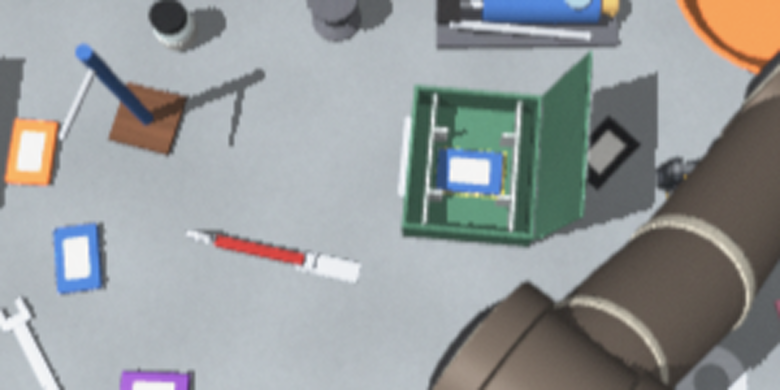

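drive_tool([
  [0, [1, 1, 20], [-0.1, 0.2, 0]],
  [0, [1, 1, 20], [-0.1, 0, 0.3]],
  [0, [1, 0, 20], [0, 0, 0]],
  [0, [0, 0, 18], [0, 0, 0]],
  [0.1, [0, 0, 14], [0, 0, 0]],
  [0.2, [0, 0, 10], [0, 0, 0]],
  [0.25, [0, 0, 5], [0, 0, 0]],
  [0.25, [0, 0, 2], [0, 0, 0]],
  [0.25, [0, 0, 0], [0, 0, 0]],
])

```text
clock: 24.35
tcp_pos: [0.5475, -0.4186, 0.0059]
tcp_rot: [1.0, 0.024, 0.002, 0.001]
wrist_force: [0.5, 0.3, 0.5]
opening: 0.75
```

```bash
python3 - <<'E'
from h import *
st()
fs=arm.grab_frame('side');save(fs,'s17',(310,250,400,340),6)
E
```

```text
t 24.35 p [ 547.5 -418.6    5.9] x [0.999 0.047 0.004] y [ 0.047 -0.999  0.003] z [ 0.004 -0.003 -1.   ] open 0.75 F [0.5 0.3 0.5] q [ 0.46  0.76  0.19  1.61 -0.18  0.79 -0.8 ]
```

View pics/s17.png

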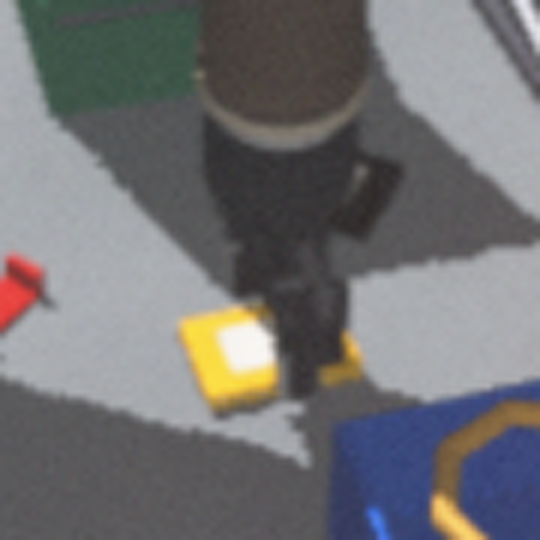

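drive_tool([
  [0.25, [-3, 0, 2], [0, -0.2, 0]],
  [0.25, [0, 0, 2], [0.2, 0, 0]],
  [0.25, [0, 0, 0], [0, 0, 0]],
])

```text
clock: 24.65
tcp_pos: [0.544, -0.4187, 0.0015]
tcp_rot: [1.0, 0.024, -0.0, -0.001]
wrist_force: [0.6, -0.1, 0.2]
opening: 0.75
```

```bash
python3 - <<'E'
from h import *
st()
fs=arm.grab_frame('side')
print(proj(fs,[[.545,-.417,.012],[.545,-.445,.0]]),[o for o in comps(fs,'yellow',.012)if 70<o[3]<100])
E
```

```text
t 24.65 p [ 544.  -418.7    1.5] x [ 0.999  0.047 -0.   ] y [ 0.047 -0.999 -0.001] z [-0.     0.001 -1.   ] open 0.75 F [ 0.6 -0.1  0.2] q [ 0.46  0.76  0.18  1.61 -0.18  0.78 -0.8 ]
[[354.41711945 307.19818206]
 [357.00061261 316.5595705 ]] []
```

drive_tool([
  [1, [0, 0, 0], [0, 0, 0]],
  [1, [0, 0, 0], [0, 0, 0]],
  [1, [0, 0, 0], [0, 0, 0]],
  [1, [0, 0, 0], [0, 0, 0]],
  [1, [0, 0, 0], [0, 0, 0]],
  [1, [0, 0, -10], [0, 0, 0]],
  [1, [0, 0, -25], [0, 0, 0]],
  [1, [0, 0, -35], [0, 0, 0]],
  [1, [0, 0, -38], [0, 0, 0]],
  [1, [0, 0, -38], [0, 0, 0]],
  [1, [0, 0, -38], [0, 0, 0]],
  [1, [0, 0, -38], [0, 0, 0]],
])

```text
clock: 25.7
tcp_pos: [0.5438, -0.4183, 0.2256]
tcp_rot: [1.0, 0.024, -0.0, -0.001]
wrist_force: [0.5, 0.4, -0.8]
opening: 0.636
```

```bash
python3 - <<'E'
from h import *
st()
fs=arm.grab_frame('side');save(fs,'s18',(290,150,420,330),3.3)
p,r=plan([.544,-.418,.33],down(-87.5),3,1)
p,r=plan([.568,-.140,.32],down(-1.3),13,1,p,r)
E
```

```text
t 25.7 p [ 543.8 -418.3  225.6] x [ 0.999  0.047 -0.001] y [ 0.047 -0.999 -0.001] z [-0.001  0.001 -1.   ] open 0.636 F [ 0.5  0.4 -0.8] q [ 0.43  0.53  0.24  1.45 -0.13  1.18 -0.84]
[[1, [-1, -1, -32], [0.1, -0.2, 0.1]], [1, [0, -1, -32], [0.1, -0.1, 0]], [1, [-1, 0, -31], [0.1, -0.2, 0.1]]] max [32.   0.2] end err [-0.1 -0.4 -0.3] 0.0
[[1, [3, -21, 1], [0, 0, -6.6]], [1, [5, -21, 0], [0, 0, -6.7]], [1, [8, -20, 1], [0, 0, -6.6]], [1, [10, -19, 1], [0, 0, -6.6]], [1, [12, -18, 1], [0, 0, -6.7]], [1, [14, -17, 0], [0, 0, -6.6]], [1, [15, -14, 1], [0, 0, -6.6]], [1, [18, -13, 1], [0, 0, -6.6]], [1, [19, -11, 1], [0, 0, -6.7]], [1, [19, -8, 0], [0, 0, -6.6]], [1, [21, -6, 1], [0, 0, -6.6]], [1, [21, -4, 1], [0, 0, -6.7]], [1, [22, -1, 1], [0, 0, -6.6]]] max [22.2  6.7] end err [-0.3  0.5 -0.4] 0.0
```

View pics/s18.png

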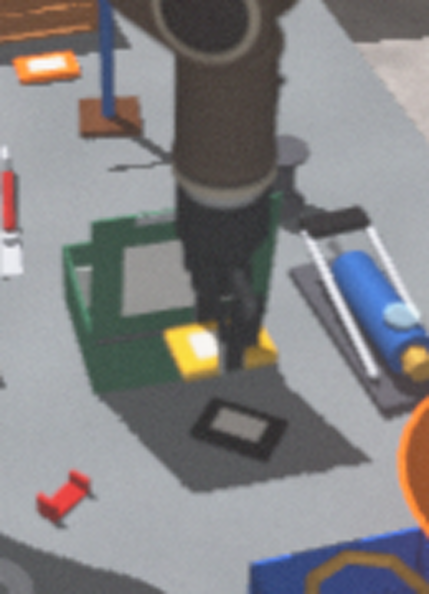

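drive_tool([
  [1, [0, 0, -32], [0, 0, 0]],
  [1, [0, -1, -32], [0, 0, 0]],
  [1, [0, 0, -32], [0, 0, 0]],
  [1, [3, -21, 0], [0, 0, -6.6]],
  [1, [5, -21, 0], [0, 0, -6.7]],
  [1, [8, -20, 0], [0, 0, -6.6]],
  [1, [10, -19, 0], [0, 0, -6.6]],
  [1, [12, -18, 0], [0, 0, -6.7]],
  [1, [14, -17, 0], [0, 0, -6.6]],
  [1, [15, -14, 0], [0, 0, -6.6]],
  [1, [18, -13, 0], [0, 0, -6.6]],
  [1, [19, -11, 0], [0, 0, -6.7]],
])

```text
clock: 26.75
tcp_pos: [0.5598, -0.2232, 0.3196]
tcp_rot: [0.854, 0.521, -0.0, -0.001]
wrist_force: [-0.5, 0.0, 0.1]
opening: 0.637
```

drive_tool([
  [1, [19, -8, 0], [0, 0, -6.6]],
  [1, [21, -6, 0], [0, 0, -6.6]],
  [1, [21, -4, 0], [0, 0, -6.7]],
  [1, [22, -1, 0], [0, 0, -6.6]],
  [1, [0, 0, 35], [0, 0, 0]],
  [1, [0, 0, 35], [0, 0, 0]],
  [1, [0, 0, 35], [0, 0, 0]],
  [1, [0, 0, 35], [0, 0, 0]],
  [1, [0, 0, 25], [0, 0, 0]],
])

```text
clock: 27.5
tcp_pos: [0.5653, -0.1383, 0.1518]
tcp_rot: [0.714, 0.7, -0.001, -0.002]
wrist_force: [-0.7, 0.3, -1.4]
opening: 0.635
```

```bash
python3 - <<'E'
from h import *
st()
ft=arm.grab_frame('top');fs=arm.grab_frame('side');save(fs,'s19',(280,120,400,260),4)
for c in('blue','yellow'): print([o for o in comps(ft,c,.012) if 70<o[3]<100])
p,r=plan([.568,-.137,.06],down(-1.1),5,1)
E
```

```text
t 27.5 p [ 565.3 -138.3  151.8] x [0.019 1.    0.001] y [ 1.    -0.019 -0.003] z [-0.003  0.001 -1.   ] open 0.635 F [-0.7  0.3 -1.4] q [ 0.25  0.42 -0.12  1.78  0.06  0.94  0.08]
[([190.0, 239.0], 427.3, 351.0, 81.7, 54.8, 10.6)]
[]
[[1, [0, 1, 18], [-0.1, 0, 0]], [1, [0, 1, 18], [-0.1, -0.1, 0]], [1, [1, 1, 18], [-0.1, 0, 0]], [1, [0, 1, 18], [-0.1, 0, 0]], [1, [0, 1, 18], [-0.1, 0, 0]]] max [18.1  0.1] end err [0.2 0.  0.3] 0.0
```

View pics/s19.png

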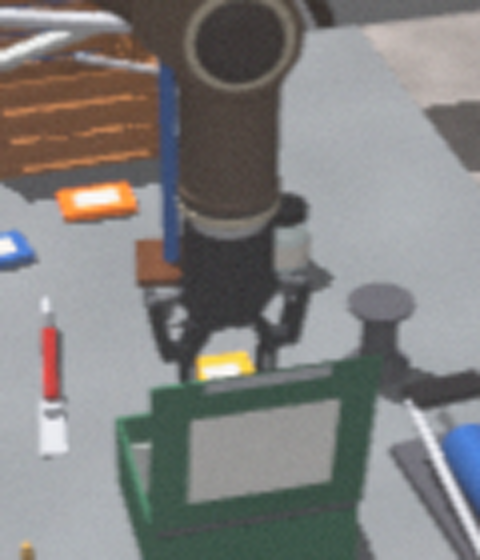

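drive_tool([
  [1, [1, 1, 20], [-0.1, 0, 0]],
  [1, [0, 1, 20], [0, 0, 0]],
  [1, [0, 0, 20], [0, 0, 0]],
  [1, [0, 0, 20], [0, 0, 0]],
  [1, [0, 0, 18], [0, 0, 0]],
  [1, [0, 0, 14], [0, 0, 0]],
  [1, [0, 0, 10], [0, 0, 0]],
  [1, [0, 0, 5], [0, 0, 0]],
  [1, [0, 0, 2], [0, 0, 0]],
  [1, [0, 0, 1], [0, 0, 0]],
  [1, [0, 0, 0], [0, 0, 0]],
])

```text
clock: 28.52
tcp_pos: [0.5698, -0.1376, 0.0256]
tcp_rot: [0.714, 0.7, 0.001, 0.001]
wrist_force: [0.5, 0.2, -0.1]
opening: 0.635
```

```bash
python3 - <<'E'
from h import *
st()
E
```

```text
t 28.52 p [ 569.8 -137.6   25.6] x [0.019 1.    0.001] y [ 1.    -0.019  0.003] z [ 0.003  0.001 -1.   ] open 0.635 F [ 0.5  0.2 -0.1] q [ 0.23  0.59 -0.11  1.86  0.09  0.69  0.05]
```

drive_tool([
  [1, [0, -1, 2], [0, 0, 0]],
  [1, [0, 0, 2], [0, 0, 0]],
  [1, [0, 0, 1], [0, 0, 0]],
  [1, [0, 0, 1], [0, 0, 0]],
  [1, [0, 0, 0], [0, 0, 0]],
])

```text
clock: 28.93
tcp_pos: [0.5682, -0.1375, 0.019]
tcp_rot: [0.714, 0.7, 0.001, 0.0]
wrist_force: [-0.9, -1.0, 2.1]
opening: 0.635
```

```bash
python3 - <<'E'
from h import *
st()
E
```

```text
t 28.93 p [ 568.2 -137.5   19. ] x [0.019 1.    0.001] y [ 1.    -0.019  0.001] z [ 0.001  0.001 -1.   ] open 0.635 F [-0.9 -1.   2.1] q [ 0.23  0.6  -0.11  1.87  0.09  0.68  0.05]
```

drive_tool([
  [1, [0, 0, 0], [0, 0, 0]],
  [0.28, [0, 0, 0], [0, 0, 0]],
  [0.26, [0, 0, 0], [0, 0, 0]],
  [0.24, [0, 0, 0], [0, 0, 0]],
  [0.2, [0, 0, -3], [0, 0, 0]],
  [0.2, [0, 0, -10], [0, 0, 0]],
  [0.2, [0, 0, -30], [0, 0, 0]],
  [0.1, [0, 0, -35], [0, 0, 0]],
  [0, [0, 0, -35], [0, 0, 0]],
  [0, [0, 0, -35], [0, 0, 0]],
])

```text
clock: 29.77
tcp_pos: [0.5677, -0.1375, 0.1691]
tcp_rot: [0.714, 0.7, 0.001, 0.0]
wrist_force: [0.9, -1.6, 0.0]
opening: 0.998
```

```bash
python3 - <<'E'
from h import *
st()
p,r=plan([.427,.350,.16],down(-79.4),18,0)
E
```

```text
t 29.77 p [ 567.7 -137.5  169.1] x [0.019 1.    0.001] y [ 1.    -0.019  0.002] z [ 0.002  0.001 -1.   ] open 0.998 F [ 0.9 -1.6  0. ] q [ 0.25  0.41 -0.12  1.76  0.06  0.97  0.08]
[[0, [27, -8, 1], [0, 0, 4.4]], [0, [26, -11, 0], [0, 0, 4.3]], [0, [26, -12, 1], [0, 0, 4.4]], [0, [24, -14, 0], [0, 0, 4.3]], [0, [23, -16, 1], [0, 0, 4.4]], [0, [22, -18, 0], [0, 0, 4.3]], [0, [20, -19, 1], [0, 0, 4.4]], [0, [19, -21, 0], [0, -0.1, 4.3]], [0, [18, -22, 1], [0, 0, 4.4]], [0, [15, -24, 0], [0, 0, 4.3]], [0, [14, -24, 1], [0, 0, 4.4]], [0, [12, -26, 0], [0, 0, 4.3]], [0, [10, -26, 1], [0, 0, 4.4]], [0, [8, -27, 0], [0, 0, 4.3]], [0, [6, -28, 1], [0, 0, 4.4]], [0, [3, -28, 0], [0, 0, 4.3]], [0, [2, -28, 1], [0, 0, 4.4]], [0, [-1, -28, 0], [0, 0, 4.3]]] max [28.7  4.4] end err [-0.2 -0.4  0.1] 0.0
```

drive_tool([
  [0, [27, -8, 1], [0, 0, 4.4]],
  [0, [26, -11, 0], [0, 0, 4.3]],
  [0, [26, -12, 1], [0, 0, 4.4]],
  [0, [24, -14, 0], [0, 0, 4.3]],
  [0, [23, -16, 1], [0, 0, 4.4]],
  [0, [22, -18, 0], [0, 0, 4.3]],
  [0, [20, -19, 1], [0, 0, 4.4]],
  [0, [19, -21, 0], [0, 0, 4.3]],
  [0, [18, -22, 1], [0, 0, 4.4]],
  [0, [15, -24, 0], [0, 0, 4.3]],
  [0, [14, -24, 1], [0, 0, 4.4]],
  [0, [12, -26, 0], [0, 0, 4.3]],
])

```text
clock: 30.77
tcp_pos: [0.4737, 0.1886, 0.1618]
tcp_rot: [0.95, 0.313, 0.001, -0.0]
wrist_force: [0.7, 0.4, 0.2]
opening: 0.997
```

drive_tool([
  [0, [10, -26, 1], [0, 0, 4.4]],
  [0, [8, -27, 0], [0, 0, 4.3]],
  [0, [6, -28, 1], [0, 0, 4.4]],
  [0, [3, -28, 0], [0, 0, 4.3]],
  [0, [2, -28, 1], [0, 0, 4.4]],
  [0, [-1, -28, 0], [0, 0, 4.3]],
  [0, [0, 0, 20], [0, 0, 0]],
  [0, [0, 0, 20], [0, 0, 0]],
])

```text
clock: 31.43
tcp_pos: [0.4267, 0.3529, 0.1194]
tcp_rot: [0.996, 0.094, 0.002, -0.002]
wrist_force: [0.1, -0.7, -0.8]
opening: 1.005
```

```bash
python3 - <<'E'
from h import *
st()
fs=arm.grab_frame('side');save(fs,'s20',(230,120,390,260),4)
ft=arm.grab_frame('top');save(ft,'t20',(160,140,420,290),3)
for f in (ft,fs):
  print([o for o in comps(f,'blue',.012) if 60<o[3]<100]); 
print([o for o in comps(ft,'yellow',.029) if 60<o[3]<100])
p,r=plan([.427,.350,.02],down(-79.4),6,0)
E
```

```text
t 31.43 p [426.7 352.9 119.4] x [0.982 0.188 0.005] y [ 0.188 -0.982 -0.004] z [ 0.004  0.004 -1.   ] open 1.005 F [ 0.1 -0.7 -0.8] q [-0.73  0.41 -0.07  1.89  0.04  0.83 -2.19]
[]
[([401.0, 332.0], 648.5, -544.6, 80.0, 76.2, -69.7)]
[([341.0, 205.0], 564.9, -136.7, 83.6, 57.4, 87.5)]
[[0, [0, 0, 16], [0, 0, 0]], [0, [1, 0, 16], [0, 0, 0]], [0, [0, -1, 16], [0, 0.1, 0]], [0, [0, 0, 16], [0.1, 0, 0.1]], [0, [1, 0, 16], [0, 0, 0]], [0, [0, 0, 16], [0, 0, 0]]] max [16.   0.1] end err [0.  0.1 0.2] 0.0
```

View pics/s20.png

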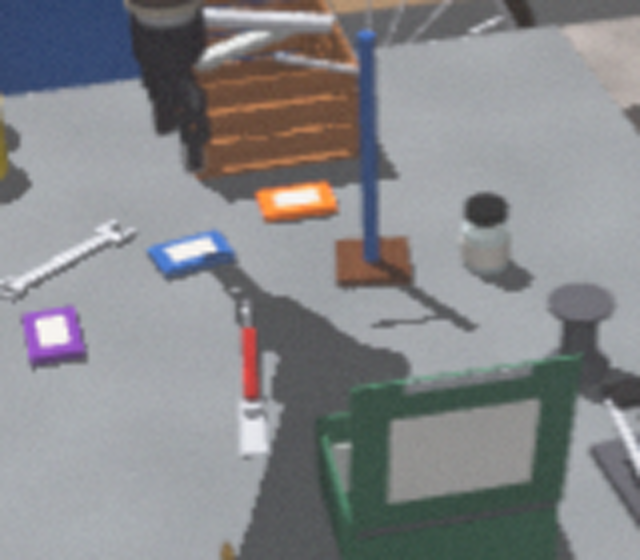

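View pics/t20.png

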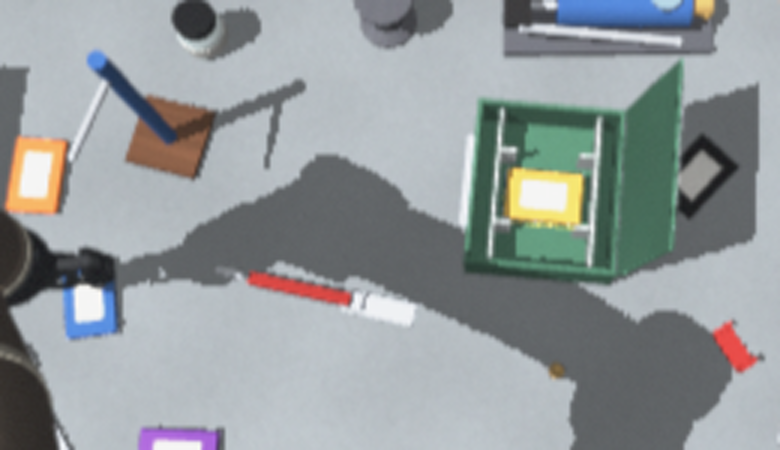

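drive_tool([
  [0, [0, 1, 22], [0.2, 0.2, 0]],
  [0, [0, 1, 22], [0, 0, 0]],
  [0, [0, 0, 22], [0, 0, 0]],
  [0, [0, 0, 20], [0, 0, 0]],
  [0.1, [0, 0, 14], [0, 0, 0]],
  [0.2, [0, 0, 10], [0, 0, 0]],
  [0.25, [0, 0, 4], [0, 0, 0]],
  [0.25, [0, 0, 2], [0, 0, 0]],
  [0.25, [0, 0, 0], [0, 0, 0]],
])

```text
clock: 32.28
tcp_pos: [0.4278, 0.3512, 0.0048]
tcp_rot: [0.996, 0.093, 0.003, -0.004]
wrist_force: [-6.7, 1.5, 14.2]
opening: 0.751
```

```bash
python3 - <<'E'
from h import *
st()
fs=arm.grab_frame('side');save(fs,'s21',(240,140,320,210),7)
print(proj(fs,[[.427,.351,.012]]))
E
```

```text
t 32.28 p [427.8 351.2   4.8] x [0.983 0.186 0.007] y [ 0.186 -0.983 -0.008] z [ 0.005  0.009 -1.   ] open 0.751 F [-6.7  1.5 14.2] q [-0.73  0.58 -0.06  1.96  0.05  0.59 -2.2 ]
[[276.91603712 182.88766744]]
```

View pics/s21.png

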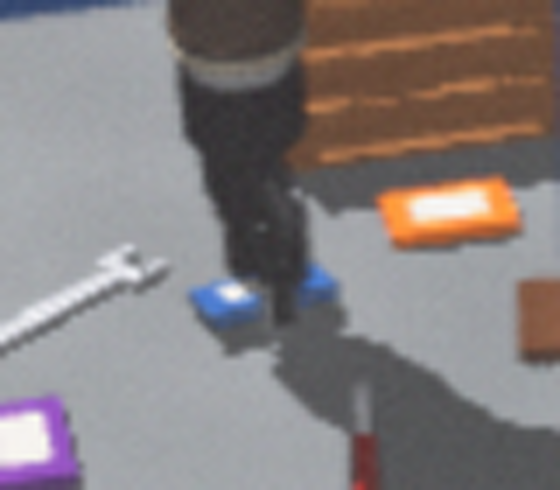

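drive_tool([
  [0.25, [0, 0, -4], [0, 0, 0]],
  [0.1, [0, 0, -10], [0, 0, 0]],
  [0, [0, 0, -40], [0, 0, 0]],
  [0, [0, 0, -40], [0, 0, 0]],
  [0, [0, 0, -30], [0, 0, 0]],
  [0, [0, 0, -30], [0, 0, 0]],
])

```text
clock: 32.83
tcp_pos: [0.4278, 0.3472, 0.1596]
tcp_rot: [0.996, 0.092, 0.003, -0.003]
wrist_force: [0.2, 0.9, -0.6]
opening: 1.004
```

```bash
python3 - <<'E'
from h import *
st()
fs=arm.grab_frame('side');save(fs,'s22',(240,120,320,210),6)
ft=arm.grab_frame('top');save(ft,'t22',(140,190,240,270),6)
print([o for o in comps(fs,'blue',.012,20) if o[3]<150],[o for o in comps(ft,'blue',.012,20) if o[3]<150])
E
```

```text
t 32.83 p [427.8 347.2 159.6] x [0.983 0.183 0.007] y [ 0.183 -0.983 -0.005] z [ 0.006  0.007 -1.   ] open 1.004 F [ 0.2  0.9 -0.6] q [-0.72  0.36 -0.07  1.86  0.03  0.91 -2.18]
[([401.0, 333.0], 647.5, -545.3, 79.7, 74.6, -71.7), ([278.0, 183.0], 428.6, 352.5, 82.1, 57.6, 10.5)] [([190.0, 240.0], 427.1, 351.1, 81.6, 54.7, 11.4), ([203.0, 171.0], 658.8, 331.8, 138.8, 16.7, 48.9)]
```

View pics/s22.png

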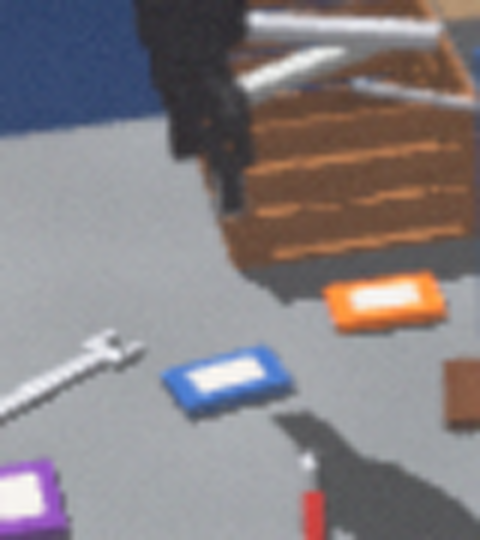

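View pics/t22.png

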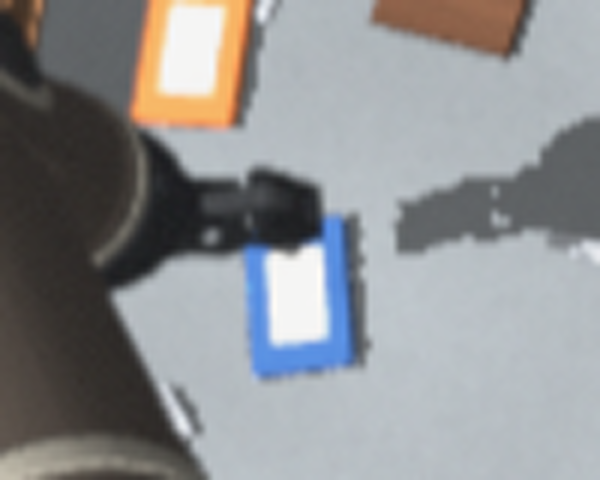

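```bash
cat >> h.py <<'E'
def avg(n=5):
    P=[];Q=[]
    for i in range(n):
        arm.grab_frame('side'); s=arm.sense(); P.append(np.array(s['tcp_pos'])*1000); Q.append(s['tcp_rot'])
    r=R.from_quat(Q).mean(); m=r.as_matrix()
    print('t',round(s['clock'],2),'avg p',np.round(np.mean(P,0),1),'sd',np.round(np.std(P,0),1),'x',np.round(m[:,0],3),'y',np.round(m[:,1],3),'z',np.round(m[:,2],3))
    return np.mean(P,0)/1000,r
E
python3 - <<'E'
from h import *
p,r=avg(6)
p,r=plan([.4278,.3515,.04],down(-79.2),6,0,p,r)
E
```

```text
t 33.23 avg p [427.4 347.1 156.7] sd [0.8 0.6 1.8] x [0.983 0.184 0.006] y [ 0.184 -0.983 -0.005] z [ 0.005  0.006 -1.   ]
[[0, [0, -1, 19], [0, -0.1, 0]], [0, [0, 0, 20], [-0.1, 0, -0.1]], [0, [0, -1, 19], [0, -0.1, 0]], [0, [0, -1, 20], [-0.1, 0, 0]], [0, [1, 0, 19], [0, -0.1, -0.1]], [0, [0, -1, 20], [-0.1, 0, 0]]] max [20.   0.1] end err [ 0.2  0.1 -0.3] 0.0
```

drive_tool([
  [0, [0, -1, 19], [0, -0.1, 0]],
  [0, [0, 0, 20], [-0.1, 0, -0.1]],
  [0, [0, -1, 19], [0, -0.1, 0]],
  [0, [0, -1, 20], [-0.1, 0, 0]],
  [0, [1, 0, 19], [0, -0.1, 0]],
  [0, [0, -1, 20], [-0.1, 0, 0]],
  [0, [0, 0, 10], [0, 0, 0]],
  [0, [0, 0, 0], [0, 0, 0]],
])

```text
clock: 33.9
tcp_pos: [0.4259, 0.3504, 0.0259]
tcp_rot: [0.996, 0.094, -0.002, 0.002]
wrist_force: [-0.1, 0.2, 0.7]
opening: 0.998
```

```bash
python3 - <<'E'
from h import *
p,r=avg(5)
E
```

```text
t 34.15 avg p [427.7 351.8  29.1] sd [0.6 0.5 0.9] x [ 0.983  0.186 -0.001] y [ 0.186 -0.983  0.001] z [-0.    -0.001 -1.   ]
```

Now centred (427.7, 351.8). Descend.

drive_tool([
  [0.1, [0, 0, 10], [0, 0, 0]],
  [0.2, [0, 0, 8], [0, 0, 0]],
  [0.22, [0, 0, 6], [0, 0, 0]],
  [0.22, [0, 0, 3], [0, 0, 0]],
  [0.22, [0, 0, 0], [0, 0, 0]],
])

```text
clock: 34.57
tcp_pos: [0.4271, 0.3513, 0.0009]
tcp_rot: [0.996, 0.093, -0.001, 0.001]
wrist_force: [0.2, -0.5, 0.6]
opening: 0.784
```

```bash
python3 - <<'E'
from h import *
p,r=avg(4);st()
E
```

```text
t 34.77 avg p [427.6 351.7   1.8] sd [0.2 0.2 0.3] x [ 0.983  0.186 -0.001] y [ 0.186 -0.983  0.001] z [-0.    -0.001 -1.   ]
t 34.77 p [427.9 351.9   2.1] x [ 0.983  0.186 -0.   ] y [ 0.186 -0.983  0.001] z [ 0.    -0.001 -1.   ] open 0.78 F [-0.  -0.3 -0.4] q [-0.73  0.59 -0.06  1.95  0.06  0.6  -2.21]
```

drive_tool([
  [1, [0, 0, 0.5], [0, 0, 0]],
  [1, [0, 0, 0], [0, 0, 0]],
  [1, [0, 0, 0], [0, 0, 0]],
  [1, [0, 0, 0], [0, 0, 0]],
  [1, [0, 0, 0], [0, 0, 0]],
  [1, [0, 0, -10], [0, 0, 0]],
  [1, [0, 0, -25], [0, 0, 0]],
  [1, [0, 0, -35], [0, 0, 0]],
  [1, [0, 0, -38], [0, 0, 0]],
  [1, [0, 0, -38], [0, 0, 0]],
])

```text
clock: 35.6
tcp_pos: [0.4273, 0.3515, 0.1496]
tcp_rot: [0.996, 0.093, -0.0, 0.001]
wrist_force: [0.2, 0.4, -0.7]
opening: 0.635
```

```bash
python3 - <<'E'
from h import *
st()
p,r=avg(3)
fs=arm.grab_frame('side');save(fs,'s23',(220,90,340,210),5)
p,r=plan([.5675,-.137,.15],down(-1.5),18,1,p,r)
E
```

```text
t 35.6 p [427.3 351.5 149.6] x [ 0.983  0.186 -0.001] y [ 0.186 -0.983  0.001] z [-0.001 -0.001 -1.   ] open 0.635 F [ 0.2  0.4 -0.7] q [-0.72  0.38 -0.07  1.86  0.03  0.91 -2.19]
t 35.75 avg p [430.1 354.1 154.5] sd [0.5 0.5 2.4] x [0.983 0.186 0.008] y [ 0.186 -0.983 -0.004] z [ 0.007  0.006 -1.   ]
[[1, [2, 28, 0], [0, 0, -4.3]], [1, [1, 29, 0], [0, -0.1, -4.3]], [1, [-2, 28, 0], [0, 0, -4.4]], [1, [-4, 28, 1], [0, 0, -4.3]], [1, [-6, 28, 0], [0, 0, -4.3]], [1, [-8, 27, 0], [0, -0.1, -4.3]], [1, [-10, 26, 0], [0, 0, -4.4]], [1, [-12, 26, 0], [0, 0, -4.3]], [1, [-14, 24, 0], [0.1, -0.1, -4.3]], [1, [-16, 24, 1], [0, 0, -4.3]], [1, [-18, 22, 0], [0, 0, -4.3]], [1, [-19, 21, 0], [0, -0.1, -4.4]], [1, [-21, 19, 0], [0, 0, -4.3]], [1, [-22, 18, 0], [0, 0, -4.3]], [1, [-23, 16, 0], [0, -0.1, -4.3]], [1, [-25, 14, 1], [0, 0, -4.4]], [1, [-25, 13, 0], [0, 0, -4.3]], [1, [-27, 10, 0], [0, 0, -4.3]]] max [29.   4.4] end err [ 0.1 -0.5  0.1] 0.0
```

View pics/s23.png

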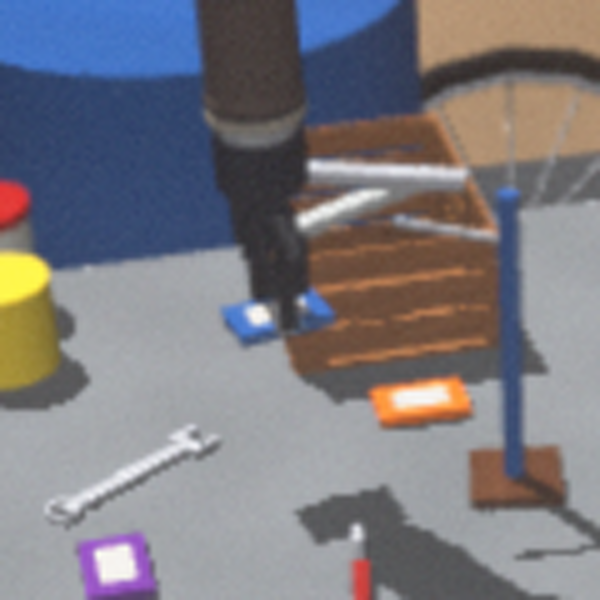

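drive_tool([
  [1, [2, 28, 0], [0, 0, -4.3]],
  [1, [1, 29, 0], [0, 0, -4.3]],
  [1, [-2, 28, 0], [0, 0, -4.4]],
  [1, [-4, 28, 0], [0, 0, -4.3]],
  [1, [-6, 28, 0], [0, 0, -4.3]],
  [1, [-8, 27, 0], [0, 0, -4.3]],
  [1, [-10, 26, 0], [0, 0, -4.4]],
  [1, [-12, 26, 0], [0, 0, -4.3]],
  [1, [-14, 24, 0], [0, 0, -4.3]],
  [1, [-16, 24, 0], [0, 0, -4.3]],
  [1, [-18, 22, 0], [0, 0, -4.3]],
  [1, [-19, 21, 0], [0, 0, -4.4]],
])

```text
clock: 36.8
tcp_pos: [0.5184, 0.0229, 0.1463]
tcp_rot: [0.853, 0.521, -0.002, -0.0]
wrist_force: [0.2, -0.0, -0.7]
opening: 0.637
```

drive_tool([
  [1, [-21, 19, 0], [0, 0, -4.3]],
  [1, [-22, 18, 0], [0, 0, -4.3]],
  [1, [-23, 16, 0], [0, 0, -4.3]],
  [1, [-25, 14, 0], [0, 0, -4.4]],
  [1, [-25, 13, 0], [0, 0, -4.3]],
  [1, [-27, 10, 0], [0, 0, -4.3]],
  [1, [0, 0, 0], [0, 0, 0]],
  [1, [0, 0, 0], [0, 0, 0]],
])

```text
clock: 37.47
tcp_pos: [0.5641, -0.1416, 0.146]
tcp_rot: [0.718, 0.696, -0.001, -0.001]
wrist_force: [-0.1, 0.3, -0.7]
opening: 0.635
```

```bash
python3 - <<'E'
from h import *
p,r=avg(4)
fs=arm.grab_frame('side');save(fs,'s24',(280,120,400,260),4)
p,r=plan([.5675,-.137,.035],down(-1.5),6,1,p,r)
E
```

```text
t 37.67 avg p [ 564.5 -138.6  146.8] sd [0.3 0.7 0.4] x [ 0.026  1.    -0.   ] y [ 1.    -0.026 -0.002] z [-0.002  0.    -1.   ]
[[1, [0, 1, 19], [0, 0, 0]], [1, [1, 0, 18], [0, 0, 0]], [1, [0, 1, 19], [-0.1, 0, 0]], [1, [0, 0, 19], [0, 0, 0]], [1, [0, 1, 18], [0, 0, 0]], [1, [1, 0, 19], [0, 0, 0]]] max [19.   0.1] end err [-0.1  0.3 -0.2] 0.0
```

View pics/s24.png

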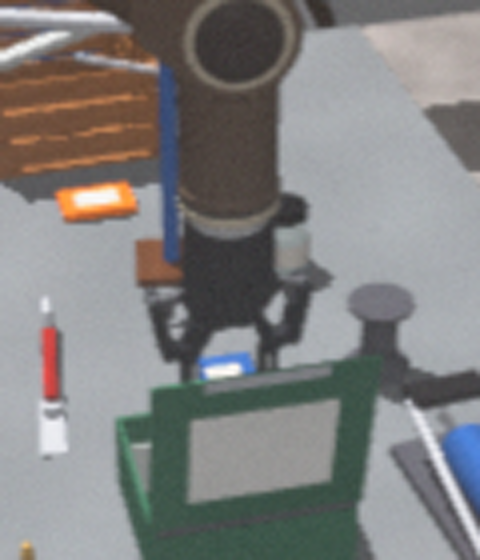

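drive_tool([
  [1, [0, 1, 19], [0, 0, 0]],
  [1, [1, 1, 18], [0, 0, 0]],
  [1, [0, 1, 19], [-0.1, 0, 0]],
  [1, [0, 0, 19], [0, 0, 0]],
  [1, [0, 0, 17], [0, 0, 0]],
  [1, [1, 0, 13], [0, 0, 0]],
  [1, [0, 0, 5], [0, 0, 0]],
  [1, [0, 0, 2], [0, 0, 0]],
  [1, [0, 0, 0], [0, 0, 0]],
])

```text
clock: 38.47
tcp_pos: [0.5686, -0.1372, 0.036]
tcp_rot: [0.716, 0.698, 0.0, 0.001]
wrist_force: [0.2, -0.7, -0.7]
opening: 0.637
```

```bash
python3 - <<'E'
from h import *
p,r=avg(4);st()
E
```

```text
t 38.67 avg p [ 569.1 -137.7   36.9] sd [0.1 0.2 0.2] x [ 0.026  1.    -0.001] y [ 1.    -0.026  0.003] z [ 0.003 -0.001 -1.   ]
t 38.67 p [ 569.1 -137.9   37. ] x [ 0.026  1.    -0.001] y [ 1.    -0.026  0.003] z [ 0.003 -0.001 -1.   ] open 0.633 F [ 0.4  0.2 -0.4] q [ 0.26  0.58 -0.14  1.86  0.11  0.71  0.03]
```

drive_tool([
  [1, [1, -1, 2], [0, 0, 0]],
  [1, [0, 0, 2], [0.1, 0, 0]],
  [1, [0, 0, 1], [0, 0, 0]],
  [1, [0, 0, 1], [0, 0, 0]],
  [1, [0, 0, 0], [0, 0, 0]],
])

```text
clock: 39.08
tcp_pos: [0.5675, -0.1367, 0.0312]
tcp_rot: [0.716, 0.698, -0.0, 0.0]
wrist_force: [-5.0, 1.3, 13.1]
opening: 0.633
```

```bash
python3 - <<'E'
from h import *
p,r=avg(2);st()
E
```

```text
t 39.18 avg p [ 567.5 -136.7   31.2] sd [0. 0. 0.] x [ 0.026  1.    -0.001] y [ 1.    -0.026  0.   ] z [ 0.    -0.001 -1.   ]
t 39.18 p [ 567.5 -136.8   31.2] x [ 0.026  1.    -0.001] y [ 1.    -0.026  0.   ] z [ 0.    -0.001 -1.   ] open 0.637 F [-4.5  0.6 13.4] q [ 0.25  0.59 -0.13  1.86  0.12  0.7   0.03]
```

drive_tool([
  [1, [0, 0, -1], [0, 0, 0]],
  [1, [0, 0, 0], [0, 0, 0]],
  [0.3, [0, 0, 0], [0, 0, 0]],
  [0.28, [0, 0, 0], [0, 0, 0]],
  [0.26, [0, 0, 0], [0, 0, 0]],
  [0.22, [0, 0, -2], [0, 0, 0]],
  [0.2, [0, 0, -8], [0, 0, 0]],
  [0.2, [0, 0, -25], [0, 0, 0]],
  [0.1, [0, 0, -35], [0, 0, 0]],
  [0, [0, 0, -35], [0, 0, 0]],
  [0, [0, 0, -20], [0, 0, 0]],
])

```text
clock: 40.1
tcp_pos: [0.5689, -0.1368, 0.1604]
tcp_rot: [0.716, 0.698, 0.001, 0.002]
wrist_force: [0.8, -0.8, -0.5]
opening: 1.0
```

```bash
python3 - <<'E'
from h import *
p,r=avg(2)
p,r=plan([.52,.05,.22],down(-9),12,0,p,r)
E
```

```text
t 40.2 avg p [ 570.4 -137.1  162.3] sd [0.2 0.  1.2] x [ 0.026  1.    -0.002] y [ 1.    -0.026  0.008] z [ 0.008 -0.003 -1.   ]
[[0, [15, -5, -5], [0, 0, 0.6]], [0, [16, -4, -5], [0.1, 0, 0.7]], [0, [15, -5, -5], [0, 0, 0.6]], [0, [16, -5, -5], [0.1, 0, 0.6]], [0, [15, -6, -4], [0, 0, 0.6]], [0, [15, -5, -5], [0, 0.1, 0.7]], [0, [15, -6, -5], [0.1, 0, 0.6]], [0, [15, -5, -5], [0, 0, 0.6]], [0, [15, -6, -5], [0.1, 0, 0.6]], [0, [15, -6, -5], [0, 0, 0.7]], [0, [15, -7, -4], [0.1, 0, 0.6]], [0, [15, -6, -5], [0, 0, 0.6]]] max [17.5  0.7] end err [ 0.   0.1 -0.2] 0.0
```

drive_tool([
  [0, [15, -5, -5], [0, 0, 0.6]],
  [0, [16, -4, -5], [0.1, 0, 0.7]],
  [0, [15, -5, -5], [0, 0, 0.6]],
  [0, [16, -5, -5], [0.1, 0, 0.6]],
  [0, [15, -6, -4], [0, 0, 0.6]],
  [0, [15, -5, -5], [0, 0.1, 0.7]],
  [0, [15, -6, -5], [0.1, 0, 0.6]],
  [0, [15, -5, -5], [0, 0, 0.6]],
  [0, [15, -6, -5], [0.1, 0, 0.6]],
  [0, [15, -6, -5], [0, 0, 0.7]],
  [0, [15, -7, -4], [0.1, 0, 0.6]],
  [0, [15, -6, -5], [0, 0, 0.6]],
])

```text
clock: 41.2
tcp_pos: [0.5168, 0.0512, 0.214]
tcp_rot: [0.76, 0.649, -0.003, -0.004]
wrist_force: [0.7, 0.9, 0.2]
opening: 1.001
```

```bash
python3 - <<'E'
from h import *
st()
fs=arm.grab_frame('side');save(fs,'s25',(280,120,400,260),4)
ft=arm.grab_frame('top');save(ft,'t25',(290,150,390,240),7.5)
save(ft,'t25f')
print(comps(ft,'blue',.041),comps(ft,'yellow',.029))
E
```

```text
t 41.2 p [516.8  51.2 214. ] x [ 0.157  0.988 -0.   ] y [ 0.988 -0.157 -0.01 ] z [-0.01   0.001 -1.   ] open 1.001 F [0.7 0.9 0.2] q [-0.01  0.27 -0.22  1.85  0.06  1.04 -0.41]
[([341.0, 204.0], 566.0, -135.1, 82.1, 55.4, -89.4), ([503.0, 198.0], 621.8, -666.4, 295.5, 180.7, -88.7), ([20.0, 231.0], 435.7, 861.8, 470.5, 171.8, 12.9), ([203.0, 171.0], 650.4, 322.7, 135.8, 16.3, 48.9), ([369.0, 141.0], 789.9, -215.3, 153.2, 50.2, -86.6)] []
```

View pics/t25.png

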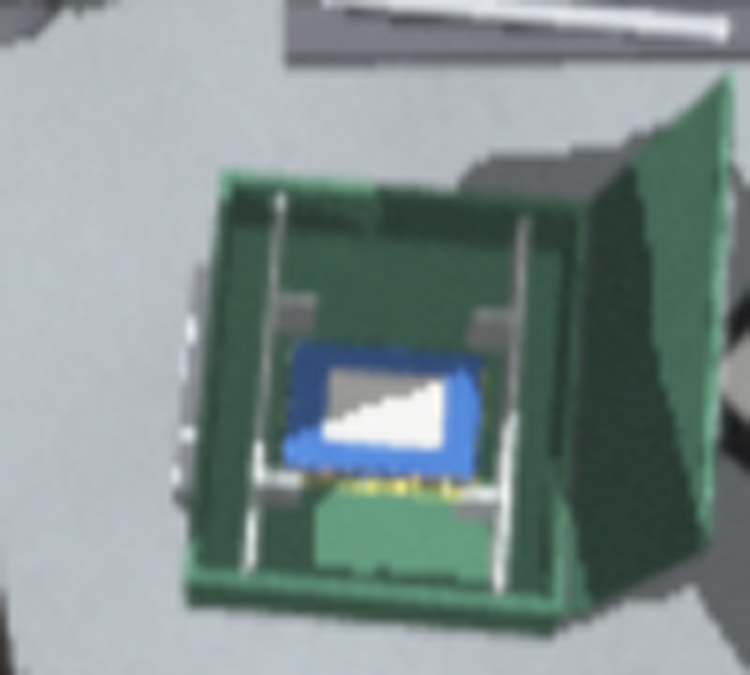

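View pics/t25f.png

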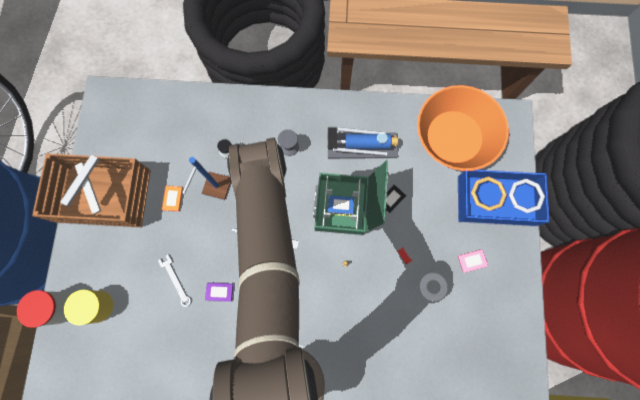

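```bash
cat >> h.py <<'E'
def tiltpose(yaw,tilt): return down(yaw,tilt,'y')
E
python3 - <<'E'
from h import *
p,r=avg(3)
r1=tiltpose(-9,-25); t=r1.as_matrix()[:,2]; print(t)
T=np.array([.447,.097,.010])
fs=arm.grab_frame('side'); print([o for o in comps(fs,'red',.018,20)])
save(fs,'s26',(240,130,340,250),5)
p,r=plan(T-.09*t,r1,10,0,p,r)
p,r=plan(T-.02*t,r1,5,0.5,p,r)
E
```

```text
t 41.45 avg p [517.5  50.4 214. ] sd [0.1 0.8 0.2] x [ 0.155  0.988 -0.   ] y [ 0.988 -0.155 -0.009] z [-0.009  0.001 -1.   ]
[-0.06611206 -0.41741513 -0.90630779]
[([309.0, 300.0], 414.8, -356.9, 56.1, 26.5, 34.5), ([292.0, 210.0], 452.7, 128.6, 108.9, 8.1, 79.5), ([214.0, 131.0], 183.1, 942.6, 119.4, 118.4, 73.0)]
[[0, [7, -8, 12], [0, -2.5, 0]], [0, [8, -7, 12], [-0.1, -2.5, 0]], [0, [9, -8, 12], [0, -2.5, 0.1]], [0, [8, -7, 11], [-0.1, -2.5, 0]], [0, [10, -8, 11], [0, -2.5, 0]], [0, [10, -8, 10], [-0.1, -2.5, 0]], [0, [10, -7, 10], [0, -2.5, 0]], [0, [10, -8, 10], [-0.1, -2.5, 0.1]], [0, [11, -8, 9], [0, -2.5, 0]], [0, [12, -7, 8], [-0.1, -2.5, 0]]] max [17.   2.5] end err [0.3 0.2 0.3] 0.0
[[0.5, [0, 0, 14], [0, 0, 0]], [0.5, [0, 0, 14], [0, 0, 0]], [0.5, [0, 0, 14], [0, 0, 0]], [0.5, [0, 0, 14], [0, 0, 0]], [0.5, [0, 0, 14], [0, 0, 0]]] max [14.  0.] end err [0.3 0.2 0.3] 0.0
```

View pics/s26.png

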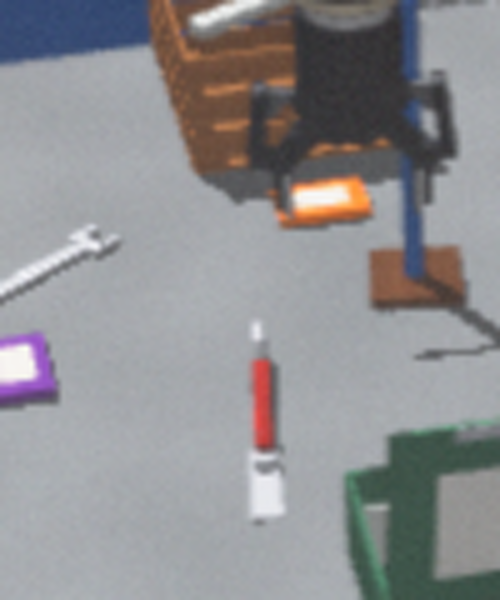

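drive_tool([
  [0, [7, -8, 12], [0, -2.5, 0]],
  [0, [8, -7, 12], [-0.1, -2.5, 0]],
  [0, [9, -8, 12], [0, -2.5, 0]],
  [0, [8, -7, 11], [-0.1, -2.5, 0]],
  [0, [10, -8, 11], [0, -2.5, 0]],
  [0, [10, -8, 10], [-0.1, -2.5, 0]],
  [0, [10, -7, 10], [0, -2.5, 0]],
  [0.1, [10, -8, 10], [-0.1, -2.5, 0.1]],
  [0.2, [11, -8, 9], [0, -2.5, 0]],
  [0.3, [12, -7, 8], [-0.1, -2.5, 0]],
  [0.3, [0, 0, 0], [0, 0, 0]],
])

```text
clock: 42.42
tcp_pos: [0.4513, 0.137, 0.0891]
tcp_rot: [0.74, 0.636, -0.167, 0.14]
wrist_force: [-0.3, 0.7, -0.3]
opening: 0.702
```

```bash
python3 - <<'E'
from h import *
p,r=avg(4)
r1=tiltpose(-9,-25); t=r1.as_matrix()[:,2]
T=np.array([.447,.097,.010])
fs=arm.grab_frame('side');ft=arm.grab_frame('top');save(ft,'t27',(200,180,340,280),5.5)
save(fs,'s27',(240,130,340,250),5)
p,r=plan(T-.01*t,r1,6,0.5,p,r)
E
```

```text
t 42.62 avg p [453.4 134.3  91.6] sd [0.7 0.8 0.8] x [ 0.141  0.895 -0.423] y [ 0.988 -0.156 -0.001] z [-0.067 -0.418 -0.906]
[[0.5, [0, 0, 13], [0, 0, 0]], [0.5, [0, 0, 14], [0, 0, 0]], [0.5, [0, 0, 13], [0, 0, 0]], [0.5, [0, 0, 13], [0, 0, 0]], [0.5, [0, 0, 14], [0, 0, 0.1]], [0.5, [0, 0, 13], [0, 0, 0]]] max [14.   0.1] end err [ 0.4 -0.3  0. ] 0.1
```

View pics/s27.png

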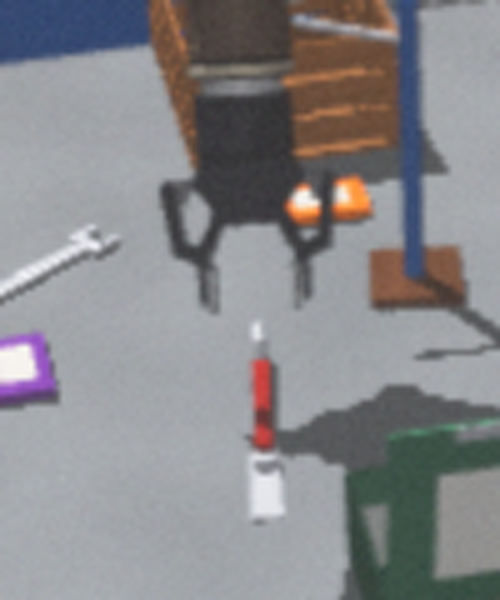

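View pics/t27.png

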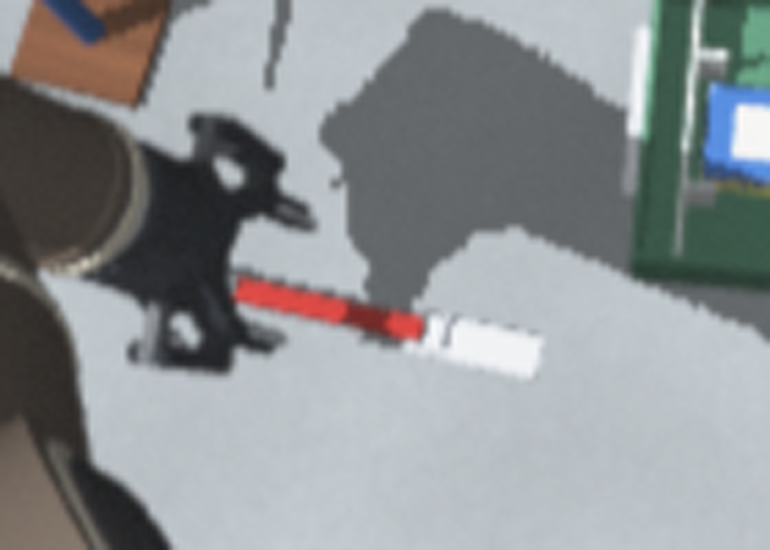

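drive_tool([
  [0.4, [0, 0, 13], [0, 0, 0]],
  [0.5, [0, 0, 14], [0, 0, 0]],
  [0.5, [0, 0, 13], [0, 0, 0]],
  [0.5, [0, 0, 13], [0, 0, 0]],
  [0.5, [0, 0, 14], [0, 0, 0]],
  [0.5, [0, 0, 11], [0, 0, 0]],
  [0.5, [0, 0, 5], [0, 0, 0]],
  [0.5, [0, 0, 0], [0, 0, 0]],
])

```text
clock: 43.38
tcp_pos: [0.4477, 0.099, 0.0165]
tcp_rot: [0.743, 0.634, -0.165, 0.141]
wrist_force: [-0.2, 0.5, -0.5]
opening: 0.5
```

```bash
python3 - <<'E'
from h import *
p,r=avg(4);st()
fs=arm.grab_frame('side');save(fs,'s28',(250,150,330,250),6)
E
```

```text
t 43.58 avg p [448.3 100.4  17.3] sd [0.2 0.4 0.2] x [ 0.142  0.895 -0.422] y [ 0.988 -0.156  0.001] z [-0.065 -0.417 -0.907]
t 43.58 p [448.5 100.8  17.5] x [ 0.142  0.896 -0.422] y [ 0.988 -0.156  0.001] z [-0.064 -0.417 -0.907] open 0.497 F [-0.1 -0.2  0.8] q [-0.45  0.6  -0.15  2.    0.51  0.92 -1.14]
```

View pics/s28.png

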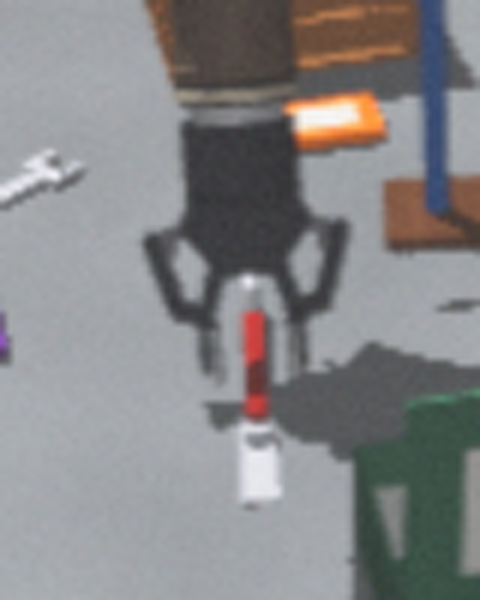

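drive_tool([
  [0.6, [0, 0, 3], [0, 0, 0]],
  [0.7, [0, 0, 3], [0, 0, 0]],
  [0.7, [0, 0, 1], [0, 0, 0]],
  [1, [0, 0, 0], [0, 0, 0]],
  [1, [0, 0, 0], [0, 0, 0]],
  [1, [0, 0, 0], [0, 0, 0]],
  [1, [0, 0, 0], [0, 0, 0]],
  [1, [0, 0, 0], [0, 0, 0]],
  [1, [0, 0, 0], [0, 0, 0]],
], force=110)

```text
clock: 44.38
tcp_pos: [0.4474, 0.0973, 0.0107]
tcp_rot: [0.742, 0.634, -0.164, 0.141]
wrist_force: [-1.1, 0.1, 4.6]
opening: 0.123
```

```bash
python3 - <<'E'
from h import *
p,r=avg(3);st()
E
```

```text
t 44.53 avg p [447.4  97.3  10.6] sd [0. 0. 0.] x [ 0.141  0.895 -0.423] y [ 0.988 -0.156  0.   ] z [-0.066 -0.417 -0.906]
t 44.53 p [447.4  97.4  10.7] x [ 0.141  0.895 -0.423] y [ 0.988 -0.156  0.   ] z [-0.066 -0.417 -0.906] open 0.126 F [-1.   0.5  5. ] q [-0.45  0.61 -0.15  2.01  0.52  0.9  -1.15]
```

drive_tool([
  [1, [0, 0, -10], [0, 0, 0]],
  [1, [0, 0, -20], [0, 0, 0]],
  [1, [0, 0, -30], [0, 0, 0]],
  [1, [0, 0, -30], [0, 0, 0]],
  [1, [0, 0, -30], [0, 0, 0]],
  [1, [0, 0, -30], [0, 0, 0]],
  [1, [0, 0, -20], [0, 0, 0]],
])

```text
clock: 45.12
tcp_pos: [0.4591, 0.1704, 0.1673]
tcp_rot: [0.742, 0.635, -0.163, 0.14]
wrist_force: [0.0, 0.4, -2.2]
opening: 0.128
```

```bash
python3 - <<'E'
import cv2
a=cv2.imread('pics/side0.png')[115:150,285:335]; cv2.imwrite('pics/pegs.png',cv2.resize(a,None,fx=12,fy=12,interpolation=cv2.INTER_CUBIC))
a=cv2.imread('pics/top0.png')[150:205,170:235]; cv2.imwrite('pics/pegt.png',cv2.resize(a,None,fx=10,fy=10,interpolation=cv2.INTER_CUBIC))
E
```

```text
(no output)
```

View pics/pegs.png

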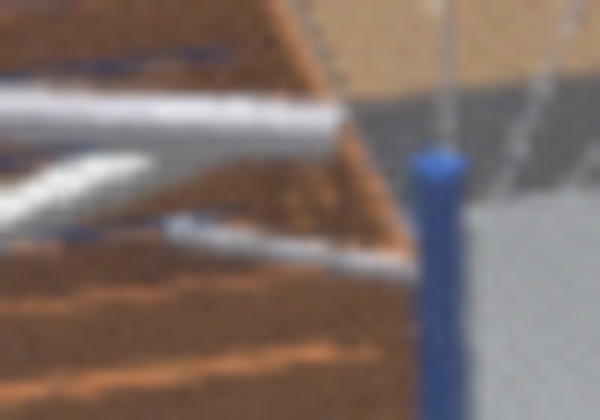

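View pics/pegt.png

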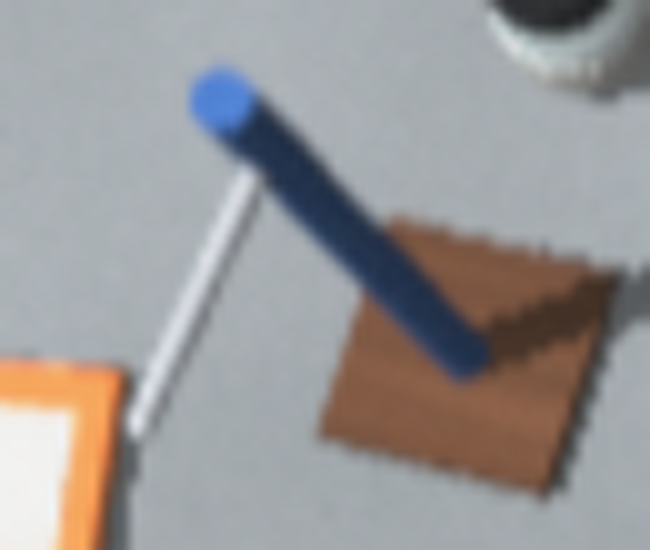

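```bash
python3 - <<'E'
from h import *
from scipy.optimize import least_squares
np.set_printoptions(precision=4,suppress=True)
fs=arm.grab_frame('side');ft=arm.grab_frame('top')
A=[(fs,(299.3,133.8),(-.08,0,.253)),(fs,(321.7,128.75),(.009,0,.275)),(ft,(183.8,192.8),(-.08,0,.253)),(ft,(192.3,160.0),(.009,0,.275))]
C=[(209.5,171.8),(232.2,177),(224.5,199.7),(201.8,193.5)]
L=[(.04,.04),(.04,-.04),(-.04,-.04),(-.04,.04)]
def W(q,P):
    c,s=np.cos(q[2]),np.sin(q[2]);P=np.array(P);return np.array([q[0]+c*P[0]-s*P[1],q[1]+s*P[0]+c*P[1],P[2]])
def res(q):
    r=[proj(f,W(q,P))[0]-px for f,px,P in A]
    r+=[proj(ft,W(q,(l[0]+q[3],l[1],.010)))[0]-c for c,l in zip(C,L)]
    return np.concatenate(r)
s=least_squares(res,[.602,.287,-.19,.005]);print(s.x,np.degrees(s.x[2]));print(s.fun.reshape(-1,2))
print('tip',W(s.x,(-.08,0,.253)),'root',W(s.x,(0,0,.235)))
p,r=avg(3)
for n in('lever_eye','lever_tip'): print(n,arm.landmark_of(fs,n)[:2],arm.landmark_of(ft,n)[:2])
E=r.apply([.0882,0,-.0515])+p; print('eye pred',E,proj(fs,E),proj(ft,E))
save(fs,'s29',(230,90,350,230),4.5,[proj(fs,E)[0]]);save(ft,'t29',(170,140,310,260),5,[proj(ft,E)[0]])
E
```

```text
[ 0.6047  0.2854 -0.2167  0.0087] -12.416220411886387
[[-0.6058  1.1578]
 [-0.96    0.5788]
 [ 0.3054 -0.7205]
 [ 0.3219 -0.244 ]
 [-0.1035 -0.5269]
 [-0.3607  0.4616]
 [-0.281  -0.0825]
 [-0.277  -0.2105]]
tip [0.5266 0.3026 0.253 ] root [0.6047 0.2854 0.235 ]
t 45.37 avg p [458.5 168.4 164.5] sd [0.5 0.9 0.8] x [ 0.141  0.896 -0.422] y [ 0.988 -0.155  0.001] z [-0.065 -0.417 -0.907]Traceback (most recent call last):
  File "<stdin>", line 17, in <module>
ValueError: only the last four pictures can be asked about
```

```bash
python3 - <<'E'
from h import *
p,r=avg(2)
p,r=plan([.458,.27,.17],tiltpose(-12.4,45),12,1,p,r)
p,r=plan([.458,.315,.165],tiltpose(-12.4,65),5,1,p,r)
E
```

```text
t 45.47 avg p [457.9 167.1 163.3] sd [0. 0. 0.] x [ 0.141  0.894 -0.424] y [ 0.988 -0.156 -0.002] z [-0.068 -0.419 -0.906]
[[1, [7, -1, -4], [-0.1, 5.8, 0.3]], [1, [8, -2, -3], [0, 5.9, 0.3]], [1, [8, -1, -3], [-0.1, 5.8, 0.3]], [1, [9, -2, -1], [0, 5.9, 0.3]], [1, [8, -1, -1], [-0.1, 5.8, 0.3]], [1, [9, -2, 0], [-0.1, 5.8, 0.3]], [1, [8, -1, 1], [0, 5.9, 0.3]], [1, [8, -2, 1], [-0.1, 5.8, 0.3]], [1, [8, -1, 3], [0, 5.9, 0.3]], [1, [8, -2, 3], [-0.1, 5.8, 0.3]], [1, [7, -2, 5], [0, 5.8, 0.3]], [1, [7, -2, 4], [-0.1, 5.9, 0.3]]] max [9.3 5.9] end err [-0.4 -0.4  0.1] 0.0
[[1, [6, -2, 7], [0, 4, 0]], [1, [5, -2, 7], [0, 4, 0]], [1, [4, -2, 8], [0, 4, 0]], [1, [4, -2, 8], [0, 4, 0]], [1, [3, -1, 8], [0, 4, 0]]] max [9.4 4. ] end err [ 0.3 -0.6 -0.3] 0.0
```

drive_tool([
  [1, [7, -1, -4], [-0.1, 5.8, 0.3]],
  [1, [8, -2, -3], [0, 5.9, 0.3]],
  [1, [8, -1, -3], [-0.1, 5.8, 0.3]],
  [1, [9, -2, -1], [0, 5.9, 0.3]],
  [1, [8, -1, -1], [-0.1, 5.8, 0.3]],
  [1, [9, -2, 0], [-0.1, 5.8, 0.3]],
  [1, [8, -1, 1], [0, 5.9, 0.3]],
  [1, [8, -2, 1], [-0.1, 5.8, 0.3]],
  [1, [8, -1, 3], [0, 5.9, 0.3]],
  [1, [8, -2, 3], [-0.1, 5.8, 0.3]],
  [1, [7, -2, 5], [0, 5.8, 0.3]],
  [1, [7, -2, 4], [-0.1, 5.9, 0.3]],
])

```text
clock: 46.47
tcp_pos: [0.4572, 0.2676, 0.1697]
tcp_rot: [0.724, 0.583, 0.287, -0.231]
wrist_force: [-0.2, -0.1, -3.8]
opening: 0.124
```

drive_tool([
  [1, [6, -2, 7], [0, 4, 0]],
  [1, [5, -2, 7], [0, 4, 0]],
  [1, [4, -2, 8], [0, 4, 0]],
  [1, [4, -2, 8], [0, 4, 0]],
  [1, [3, -1, 8], [0, 4, 0]],
  [1, [0, 0, 0], [0, 0, 0]],
  [1, [0, 0, 0], [0, 0, 0]],
])

```text
clock: 47.05
tcp_pos: [0.4594, 0.3091, 0.1628]
tcp_rot: [0.665, 0.535, 0.402, -0.332]
wrist_force: [-0.2, 1.0, -1.9]
opening: 0.127
```

```bash
python3 - <<'E'
from h import *
p,r=avg(3);st()
fs=arm.grab_frame('side');ft=arm.grab_frame('top')
E=r.apply([.0882,0,-.0515])+p; print('eye pred',E,proj(fs,E),proj(ft,E))
save(fs,'s29',(200,70,350,230),3.6,[proj(fs,E)[0]]);save(ft,'t29',(150,130,310,270),4.2,[proj(ft,E)[0]])
for n in('lever_eye','lever_tip'): print(n,arm.landmark_of(fs,n)[:2],arm.landmark_of(ft,n)[:2])
E
```

```text
t 47.2 avg p [460.  309.3 164.2] sd [0.1 0.1 0.4] x [0.097 0.451 0.887] y [ 0.979 -0.206 -0.003] z [ 0.182  0.868 -0.461]
t 47.2 p [460.1 309.4 164.6] x [0.095 0.453 0.887] y [ 0.979 -0.205  0.   ] z [ 0.182  0.868 -0.463] open 0.121 F [-0.4 -0.3 -2. ] q [ 0.84  0.97 -1.3   2.27 -1.03  0.13  0.75]
eye pred [0.45923404 0.30431305 0.2661679 ] [[281.82907762 133.9463841 ]] [[178.54469014 215.17614373]]
lever_eye [{'centre': [284.3, 133.0], 'confidence': 0.56}] [{'centre': [180.6, 214.7], 'confidence': 0.72}]
lever_tip [{'centre': [282.4, 175.5], 'confidence': 0.51}] [{'centre': [175.3, 280.8], 'confidence': 0.65}, {'centre': [198.5, 230.2], 'confidence': 0.59}]
```

View pics/s29.png

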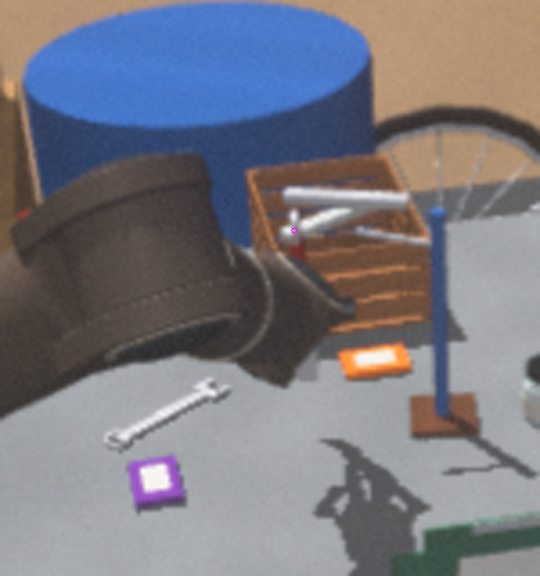

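View pics/t29.png

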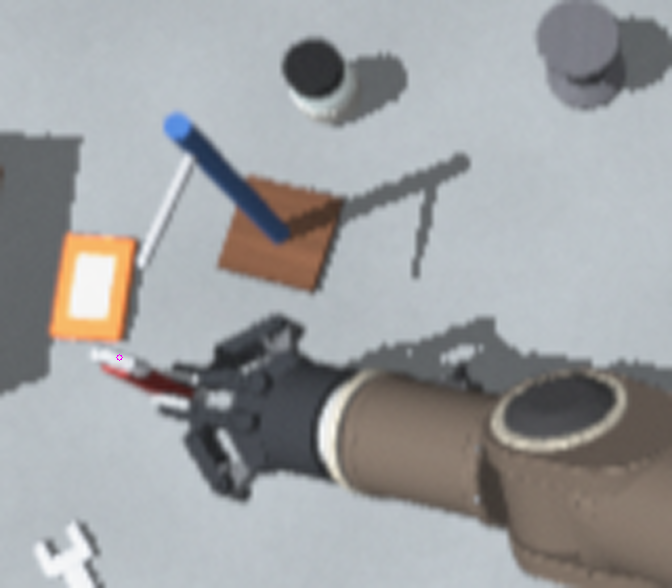

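```bash
python3 - <<'E'
from h import *
p,r=avg(2)
fs=arm.grab_frame('side');ft=arm.grab_frame('top')
lev=(r*R.from_euler('y',25,degrees=True))  # flat frame F
def L(x,y,z): # lever coords -> world ; F: x=-lx, y=?, z=-lz
    return p+lev.apply([-(x+.0063),y,-(z-.0106)])
pts=[L(-.108+.02*np.cos(a),0,.02+.02*np.sin(a)) for a in np.linspace(0,6.28,16)]+[L(.095,0,.0015),L(-.108,0,.02)]
save(fs,'s30',(260,110,310,190),9,[proj(fs,q)[0] for q in pts]);save(ft,'t30',(165,200,225,240),12,[proj(ft,q)[0] for q in pts])
print(pts[-1],pts[-2])
E
```

```text
t 47.6 avg p [459.7 309.8 164.8] sd [0. 0. 0.] x [0.095 0.45  0.888] y [ 0.979 -0.204 -0.001] z [ 0.181  0.87  -0.46 ]
[0.45880828 0.3046432  0.26676844] [0.46061331 0.31462249 0.06317963]
```

View pics/s30.png

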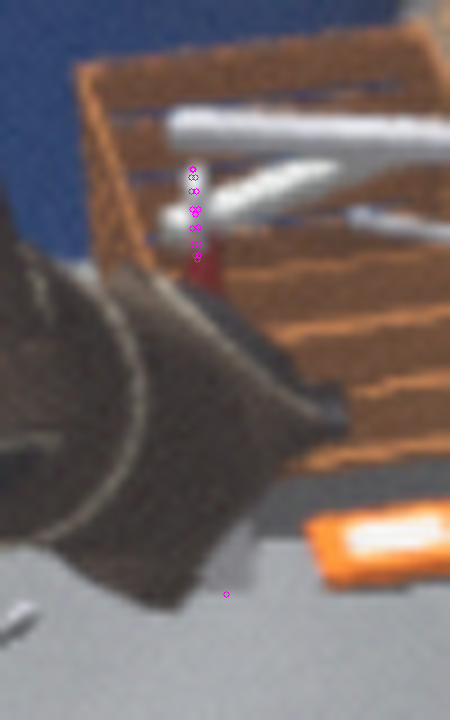

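View pics/t30.png

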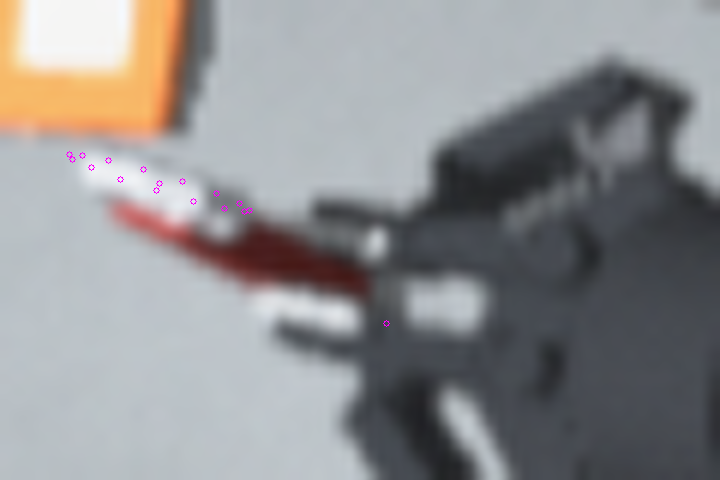

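```bash
python3 - <<'E'
from h import *
p,r=avg(2)
p,r=plan(p+np.array([.033,.003,-.003]),tiltpose(-12.4,60),4,1,p,r)
E
```

```text
t 47.8 avg p [459.6 309.8 164.6] sd [0. 0. 0.] x [0.097 0.447 0.889] y [ 0.979 -0.205 -0.004] z [ 0.181  0.871 -0.458]
[[1, [0, 8, 2], [-0.2, -0.7, 0]], [1, [1, 8, 3], [-0.1, -0.7, 0]], [1, [1, 8, 3], [-0.2, -0.7, 0.1]], [1, [0, 8, 2], [-0.1, -0.7, 0]]] max [8.6 0.7] end err [ 0.3 -0.1 -0. ] 0.0
```

drive_tool([
  [1, [0, 8, 2], [-0.2, -0.7, 0]],
  [1, [1, 8, 3], [-0.1, -0.7, 0]],
  [1, [1, 8, 3], [-0.2, -0.7, 0.1]],
  [1, [0, 8, 2], [-0.1, -0.7, 0]],
  [1, [0, 0, 0], [0, 0, 0]],
])

```text
clock: 48.22
tcp_pos: [0.4954, 0.313, 0.1624]
tcp_rot: [0.675, 0.543, 0.39, -0.312]
wrist_force: [0.7, 0.2, -2.4]
opening: 0.125
```

```bash
python3 - <<'E'
from h import *
p,r=avg(3);st()
E=r.apply([.0882,0,-.0515])+p; print('eye pred',E)
E
```

```text
t 48.37 avg p [493.2 313.  161.7] sd [0.6 0.  0.2] x [0.107 0.49  0.865] y [ 0.977 -0.214  0.001] z [ 0.186  0.845 -0.501]
t 48.37 p [492.5 312.9 161.5] x [0.107 0.489 0.866] y [ 0.977 -0.214 -0.   ] z [ 0.185  0.846 -0.501] open 0.124 F [-0.4 -0.3 -3.2] q [ 0.75  0.89 -1.2   2.2  -1.03  0.2   0.69]
eye pred [0.49307436 0.31261762 0.26384936]
```

```bash
python3 - <<'E'
from h import *
p,r=avg(2)
p,r=plan(p+np.array([0,-.004,-.003]),tiltpose(-12.4,60),2,1,p,r)
E
```

```text
t 48.47 avg p [492.3 312.8 161.4] sd [0. 0. 0.] x [0.108 0.489 0.866] y [ 0.977 -0.214 -0.001] z [ 0.185  0.846 -0.5  ]
[[1, [-2, 0, -1], [0, 0, 0]], [1, [-3, 1, -1], [-0.1, 0, 0]]] max [3.3 0.1] end err [ 0.1 -0.3 -0.3] 0.1
```

drive_tool([
  [1, [-2, 0, -1], [0, 0, 0]],
  [1, [-3, 1, -1], [0, 0, 0]],
  [1, [0, 0, 0], [0, 0, 0]],
])

```text
clock: 48.72
tcp_pos: [0.4931, 0.3075, 0.1575]
tcp_rot: [0.676, 0.542, 0.389, -0.313]
wrist_force: [0.1, 0.4, -3.2]
opening: 0.122
```

```bash
cat >> h.py <<'E'
def look(tag,p,r,sb,tb,ks,kt):
    fs=arm.grab_frame('side');ft=arm.grab_frame('top')
    lev=r*R.from_euler('y',25,degrees=True)
    L=lambda x,y,z: p+lev.apply([-(x+.0063),y,-(z-.0106)])
    pts=[L(-.108+.02*np.cos(a),0,.02+.02*np.sin(a)) for a in np.linspace(0,6.28,12)]+[L(.095,0,.0015),L(-.108,0,.02)]
    tip=np.array([.5266,.3026,.253]);root=np.array([.6047,.2854,.235])
    pts+=[tip+(root-tip)*k for k in (-.45,-.3,0,.3,1)]
    print('eye',np.round(pts[13]*1000,1))
    save(fs,'s'+tag,sb,ks,[proj(fs,q)[0] for q in pts]);save(ft,'t'+tag,tb,kt,[proj(ft,q)[0] for q in pts])
E
python3 - <<'E'
from h import *
p,r=avg(2)
look('31',p,r,(265,110,345,180),(160,140,230,230),8,6.6)
E
```

```text
t 48.82 avg p [493.1 307.9 157.9] sd [0.  0.1 0.1] x [0.109 0.489 0.866] y [ 0.977 -0.215 -0.001] z [ 0.186  0.846 -0.5  ]
eye [493.1 307.4 260. ]
```

View pics/s31.png

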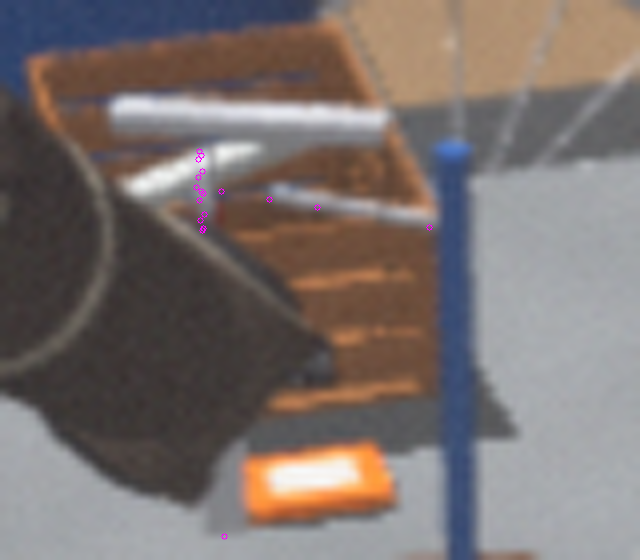

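View pics/t31.png

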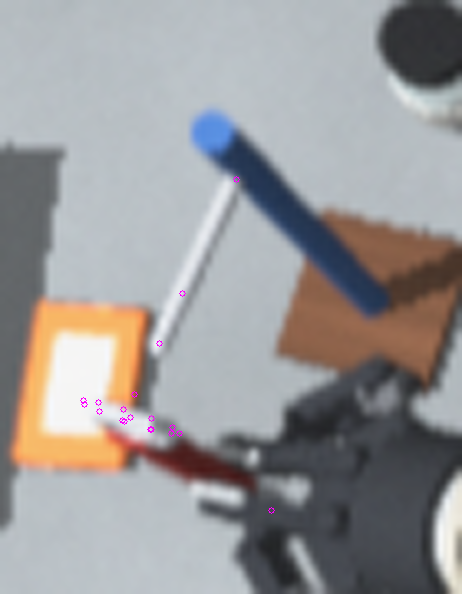

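```bash
python3 - <<'E'
from h import *
p,r=avg(2)
d=np.array([.976,-.215,-.225])
p1,r1=plan(p+.030*d+np.array([0,.0015,0]),tiltpose(-12.4,60),5,1,p,r)
E
```

```text
t 49.02 avg p [493.  308.4 158.3] sd [0. 0. 0.] x [0.108 0.489 0.866] y [ 0.977 -0.215 -0.   ] z [ 0.186  0.846 -0.5  ]
[[1, [-1, 6, 1], [0, 0, 0]], [1, [-1, 6, 1], [0, 0, 0]], [1, [-1, 6, 1], [0, 0, 0]], [1, [-1, 6, 1], [0, 0, 0]], [1, [-1, 6, 1], [0, 0, 0]]] max [6.2 0. ] end err [ 0.4  0.3 -0.1] 0.0
```

drive_tool([
  [1, [-1, 6, 1], [0, 0, 0]],
  [1, [-1, 6, 1], [0, 0, 0]],
  [1, [-1, 6, 1], [0, 0, 0]],
  [1, [-1, 6, 1], [0, 0, 0]],
  [1, [-1, 6, 1], [0, 0, 0]],
  [1, [0, 0, 0], [0, 0, 0]],
])

```text
clock: 49.52
tcp_pos: [0.5246, 0.3032, 0.1512]
tcp_rot: [0.675, 0.542, 0.39, -0.313]
wrist_force: [0.6, -0.7, -3.0]
opening: 0.121
```

```bash
python3 - <<'E'
from h import *
p,r=avg(2);st()
look('32',p,r,(265,110,345,180),(160,160,220,220),8,10)
E
```

```text
t 49.62 avg p [523.2 303.7 151.3] sd [0.4 0.1 0. ] x [0.108 0.489 0.866] y [ 0.977 -0.215 -0.   ] z [ 0.186  0.845 -0.501]
t 49.62 p [522.8 303.8 151.4] x [0.108 0.489 0.866] y [ 0.977 -0.214 -0.   ] z [ 0.186  0.846 -0.501] open 0.121 F [-0.5 -0.6 -1.9] q [ 0.72  0.88 -1.12  2.14 -0.99  0.26  0.67]
eye [523.1 303.3 253.5]
```

View pics/s32.png

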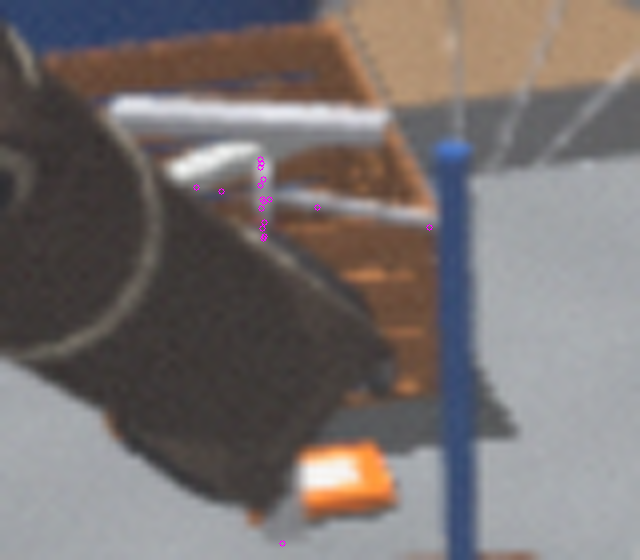

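View pics/t32.png

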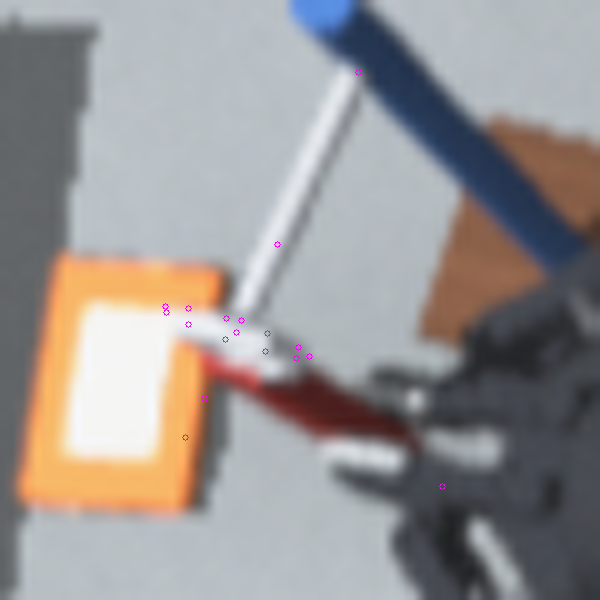

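drive_tool([
  [1, [-1, 5, 1], [0, 0, 0]],
  [1, [-1, 5, 1], [0, 0, 0]],
  [1, [0, 0, 0], [0, 0, 0]],
])

```text
clock: 49.97
tcp_pos: [0.5342, 0.3017, 0.1485]
tcp_rot: [0.675, 0.542, 0.39, -0.313]
wrist_force: [0.3, 0.1, -2.8]
opening: 0.125
```

```bash
python3 - <<'E'
from h import *
p,r=avg(2);st()
E
```

```text
t 50.07 avg p [533.2 302.1 148.6] sd [0.3 0.1 0. ] x [0.108 0.489 0.866] y [ 0.977 -0.215 -0.   ] z [ 0.186  0.845 -0.501]
t 50.07 p [533.  302.2 148.6] x [0.108 0.489 0.866] y [ 0.977 -0.215 -0.   ] z [ 0.186  0.846 -0.501] open 0.125 F [-0.2 -0.1 -3.1] q [ 0.7   0.89 -1.1   2.12 -0.98  0.28  0.66]
```

drive_tool([
  [1, [-1, 5, 0.5], [0, 0, 0]],
  [1, [-1, 5, 0.5], [0, 0, 0]],
  [1, [-1, 5, 0.5], [0, 0, 0]],
  [1, [-1, 5, 0.5], [0, 0, 0]],
  [1, [0, 0, 0], [0, 0, 0]],
])

```text
clock: 50.48
tcp_pos: [0.5537, 0.2971, 0.144]
tcp_rot: [0.675, 0.542, 0.39, -0.313]
wrist_force: [0.7, -0.7, -2.9]
opening: 0.124
```

```bash
python3 - <<'E'
from h import *
p,r=avg(2);st()
look('33',p,r,(265,110,345,180),(160,150,240,220),8,9)
E
```

```text
t 50.58 avg p [552.6 297.6 144.1] sd [0.3 0.1 0. ] x [0.108 0.489 0.866] y [ 0.977 -0.215 -0.   ] z [ 0.186  0.845 -0.501]
t 50.58 p [552.3 297.7 144.1] x [0.108 0.489 0.866] y [ 0.977 -0.215 -0.   ] z [ 0.186  0.846 -0.501] open 0.126 F [-0.2 -0.5 -3. ] q [ 0.68  0.89 -1.05  2.07 -0.96  0.32  0.65]
eye [552.6 297.1 246.2]
```

View pics/s33.png

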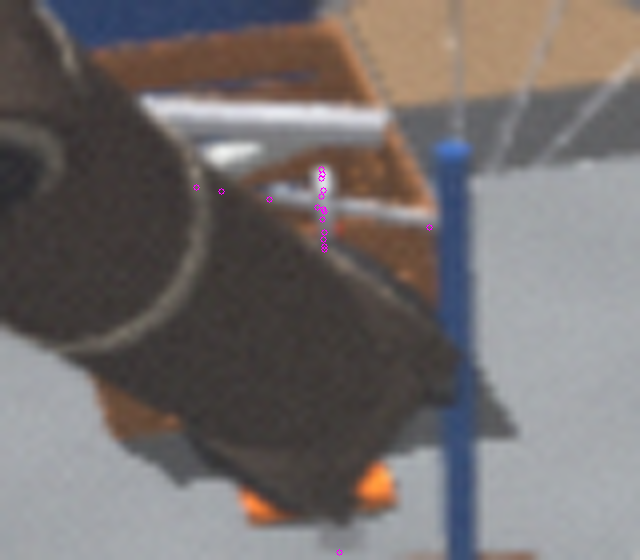

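View pics/t33.png

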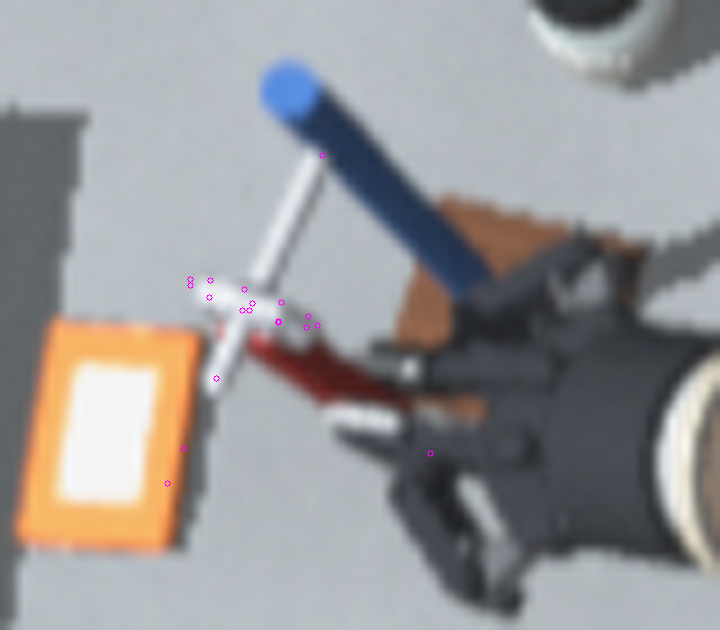

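drive_tool([
  [1, [-1.7, 0, 1], [0, 0, 0]],
  [1, [-1.7, 0, 1], [0, 0, 0]],
  [1, [-1.7, 0, 1], [0, 0, 0]],
  [1, [-0.9, 0, 0.5], [0, 0, 0]],
  [1, [0, 0, 0], [0, 0, 0]],
])

```text
clock: 51.1
tcp_pos: [0.552, 0.2982, 0.1376]
tcp_rot: [0.675, 0.543, 0.39, -0.314]
wrist_force: [0.5, -0.3, 0.7]
opening: 0.125
```

```bash
python3 - <<'E'
from h import *
p,r=avg(2);st()
E
```

```text
t 51.2 avg p [552.1 298.1 137.6] sd [0. 0. 0.] x [0.107 0.488 0.866] y [ 0.977 -0.214 -0.   ] z [ 0.185  0.846 -0.5  ]
t 51.2 p [552.1 298.  137.7] x [0.107 0.488 0.866] y [ 0.977 -0.214 -0.   ] z [ 0.185  0.846 -0.5  ] open 0.12 F [-0.4 -0.   0.5] q [ 0.68  0.9  -1.06  2.07 -0.96  0.31  0.66]
```

drive_tool([
  [1, [0, 0, 0], [0, 0, 0]],
  [1, [0, 0, 0], [0, 0, 0]],
  [0.87, [0, 0, 0], [0, 0, 0]],
  [0.86, [0, 0, 0], [0, 0, 0]],
  [0.84, [0, 0, 0], [0, 0, 0]],
  [0.82, [0, 0, 0], [0, 0, 0]],
  [0.8, [0, 0, 0], [0, 0, 0]],
  [0.78, [0, 0, 0], [0, 0, 0]],
  [0.74, [0, 0, 0], [0, 0, 0]],
  [0.7, [0, 0, 0], [0, 0, 0]],
  [0.7, [0, 0, 0], [0, 0, 0]],
], force=20)

```text
clock: 52.12
tcp_pos: [0.5521, 0.2977, 0.1372]
tcp_rot: [0.675, 0.543, 0.389, -0.313]
wrist_force: [-1.0, -0.4, -0.1]
opening: 0.3
```

```bash
python3 - <<'E'
from h import *
p,r=avg(2);st()
look('34',p,r,(265,110,345,180),(160,150,240,220),8,9)
E
```

```text
t 52.22 avg p [552.1 297.7 137.2] sd [0. 0. 0.] x [0.108 0.489 0.866] y [ 0.977 -0.215 -0.   ] z [ 0.186  0.846 -0.501]
t 52.22 p [552.1 297.7 137.2] x [0.108 0.489 0.866] y [ 0.977 -0.215 -0.   ] z [ 0.186  0.846 -0.5  ] open 0.296 F [-0.  -0.8 -0. ] q [ 0.68  0.9  -1.06  2.07 -0.96  0.31  0.66]
eye [552.  297.3 239.4]
```

View pics/s34.png

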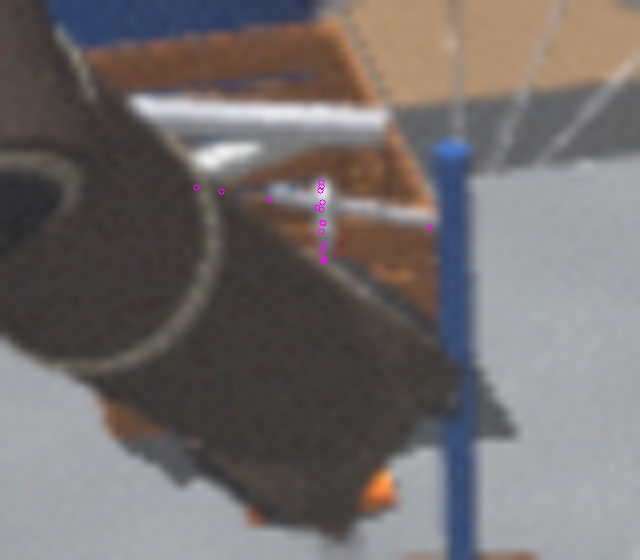

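View pics/t34.png

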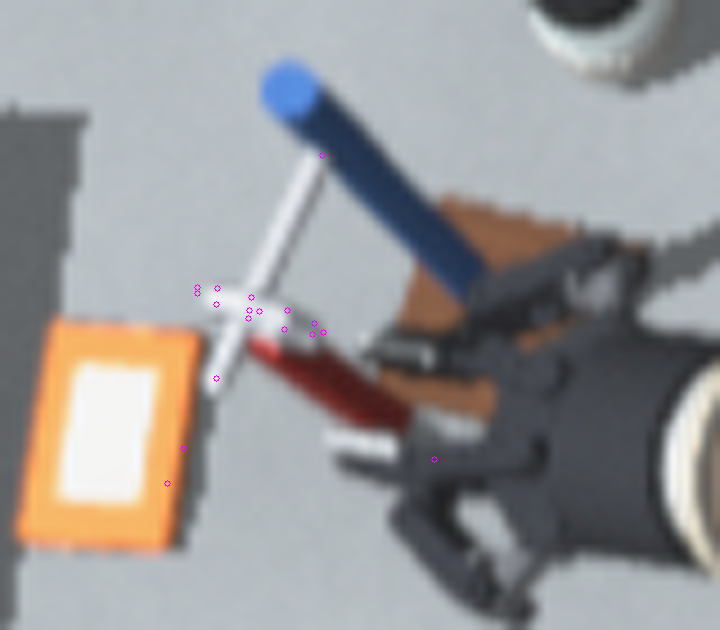

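drive_tool([
  [0.65, [0, 0, 0], [0, 0, 0]],
  [0.6, [0, 0, 0], [0, 0, 0]],
  [0.57, [0, 0, 0], [0, 0, 0]],
  [0.57, [0, 0, -3], [0, 0, 0]],
  [0.57, [0, 0, -5], [0, 0, 0]],
  [0.57, [0, 0, -8], [0, 0, 0]],
  [0.57, [0, 0, -10], [0, 0, 0]],
  [0.57, [0, 0, -12], [0, 0, 0]],
  [0.57, [0, 0, -15], [0, 0, 0]],
  [0.57, [0, 0, -15], [0, 0, 0]],
  [0.57, [0, 0, -15], [0, 0, 0]],
  [0.57, [0, 0, -15], [0, 0, 0]],
])

```text
clock: 53.32
tcp_pos: [0.5336, 0.2134, 0.187]
tcp_rot: [0.675, 0.543, 0.389, -0.313]
wrist_force: [-0.6, -0.1, -0.4]
opening: 0.427
```

```bash
python3 - <<'E'
from h import *
p,r=avg(2);st()
fs=arm.grab_frame('side');save(fs,'s35',(230,90,400,250),4);ft=arm.grab_frame('top');save(ft,'t35',(150,130,310,250),5)
p,r=plan([.46,.05,.30],down(-12,30,'y'),12,.5,p,r)
E
```

```text
t 53.42 avg p [534.6 211.5 187.2] sd [0.2 0.4 0.3] x [0.108 0.49  0.865] y [ 0.976 -0.218  0.001] z [ 0.189  0.844 -0.502]
t 53.42 p [534.8 212.  187. ] x [0.108 0.49  0.865] y [ 0.976 -0.218  0.002] z [ 0.189  0.844 -0.502] open 0.429 F [ 0.1  0.4 -0.2] q [ 0.84  0.73 -1.01  2.09 -0.89  0.55  0.59]
[[0.5, [1, -3, -17], [0, -2.5, 0]], [0.5, [0, -3, -18], [0.1, -2.5, -0.1]], [0.5, [-1, -3, -17], [0, -2.5, 0]], [0.5, [-1, -4, -17], [0.1, -2.5, 0]], [0.5, [-2, -3, -17], [0, -2.4, -0.1]], [0.5, [-3, -3, -17], [0, -2.5, 0]], [0.5, [-4, -3, -17], [0.1, -2.5, 0]], [0.5, [-4, -3, -17], [0, -2.5, 0]], [0.5, [-5, -4, -16], [0.1, -2.5, -0.1]], [0.5, [-6, -3, -16], [0, -2.5, 0]], [0.5, [-6, -3, -16], [0, -2.5, 0]], [0.5, [-8, -3, -16], [0.1, -2.5, -0.1]]] max [18.2  2.5] end err [ 0.3 -0.3 -0.4] 0.1
```

View pics/s35.png

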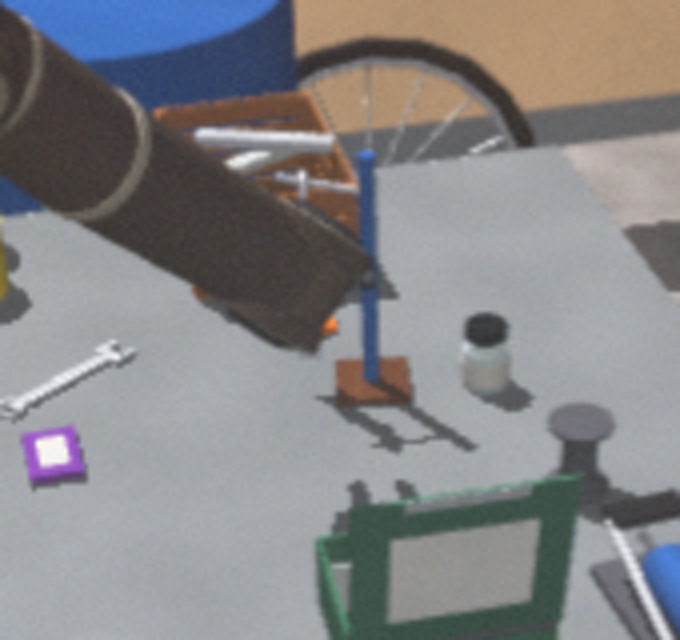

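View pics/t35.png

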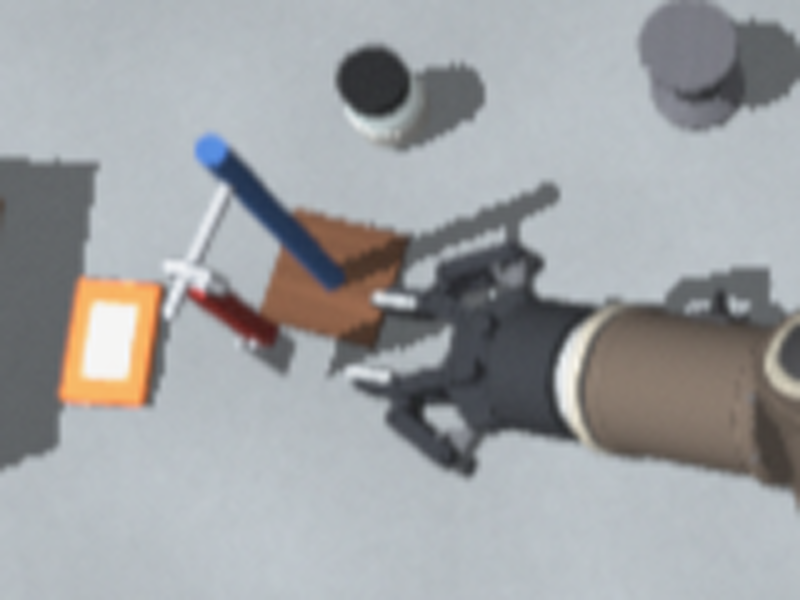

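drive_tool([
  [0.5, [1, -3, -17], [0, -2.5, 0]],
  [0.5, [0, -3, -18], [0.1, -2.5, -0.1]],
  [0.5, [-1, -3, -17], [0, -2.5, 0]],
  [0.5, [-1, -4, -17], [0.1, -2.5, 0]],
  [0.5, [-2, -3, -17], [0, -2.4, -0.1]],
  [0.5, [-3, -3, -17], [0, -2.5, 0]],
  [0.5, [-4, -3, -17], [0.1, -2.5, 0]],
  [0.5, [-4, -3, -17], [0, -2.5, 0]],
  [0.5, [-5, -4, -16], [0.1, -2.5, -0.1]],
  [0.5, [-6, -3, -16], [0, -2.5, 0]],
  [0.5, [-6, -3, -16], [0, -2.5, 0]],
  [0.5, [-8, -3, -16], [0.1, -2.5, -0.1]],
])

```text
clock: 54.52
tcp_pos: [0.4595, 0.0529, 0.2987]
tcp_rot: [0.749, 0.61, 0.2, -0.164]
wrist_force: [0.4, 0.6, -0.8]
opening: 0.503
```

```bash
python3 - <<'E'
from h import *
p,r=avg(2);st()
p,r=plan([.36,.05,.36],down(-30),8,.5,p,r)
E
```

```text
t 54.62 avg p [460.4  51.9 300.2] sd [0.3 0.6 0.4] x [0.175 0.85  0.497] y [ 0.979 -0.203  0.001] z [ 0.102  0.487 -0.867]
t 54.62 p [460.7  52.5 299.7] x [0.175 0.849 0.499] y [ 0.979 -0.203  0.001] z [ 0.103  0.489 -0.866] open 0.503 F [-0.1  0.8 -0.2] q [ 0.89  0.14 -0.79  1.95 -0.48  1.09  0.13]
[[0.5, [1, -12, -8], [-0.6, -3.7, 2.2]], [0.5, [1, -12, -8], [-0.6, -3.7, 2.3]], [0.5, [-1, -13, -8], [-0.6, -3.7, 2.2]], [0.5, [-2, -11, -8], [-0.5, -3.7, 2.2]], [0.5, [-2, -12, -9], [-0.6, -3.7, 2.3]], [0.5, [-4, -12, -8], [-0.6, -3.7, 2.2]], [0.5, [-5, -11, -8], [-0.6, -3.7, 2.3]], [0.5, [-5, -11, -7], [-0.6, -3.7, 2.2]]] max [15.3  4.4] end err [ 0.4  0.  -0.4] 0.0
```

drive_tool([
  [0.5, [1, -12, -8], [-0.6, -3.7, 2.2]],
  [0.5, [1, -12, -8], [-0.6, -3.7, 2.3]],
  [0.5, [-1, -13, -8], [-0.6, -3.7, 2.2]],
  [0.5, [-2, -11, -8], [-0.5, -3.7, 2.2]],
  [0.5, [-2, -12, -9], [-0.6, -3.7, 2.3]],
  [0.5, [-4, -12, -8], [-0.6, -3.7, 2.2]],
  [0.5, [-5, -11, -8], [-0.6, -3.7, 2.3]],
  [0.5, [-5, -11, -7], [-0.6, -3.7, 2.2]],
  [0.5, [0, 0, 0], [0, 0, 0]],
  [0.5, [0, 0, 0], [0, 0, 0]],
  [0.5, [0, 0, 0], [0, 0, 0]],
  [0.5, [0, 0, 0], [0, 0, 0]],
])

```text
clock: 55.62
tcp_pos: [0.3604, 0.05, 0.3571]
tcp_rot: [0.866, 0.499, 0.0, -0.004]
wrist_force: [0.3, 0.7, -0.3]
opening: 0.5
```

```bash
python3 - <<'E'
from h import *
st()
fs=arm.grab_frame('side');save(fs,'s36',(200,80,400,330),2.4);ft=arm.grab_frame('top');save(ft,'t36',(130,120,480,310),2.2)
print([o for o in comps(ft,'blue',.041) if o[3]<100],[o for o in comps(fs,'red',.12,15)])
for n in('clip','adaptor','hub','glue','spanner','sprocket','pump'):
    a=arm.landmark_of(fs,n);b=arm.landmark_of(ft,n); print(n,np.round(a[0]['centre']) if a else 0,np.round(b[0]['centre']) if b else 0)
E
```

```text
t 55.62 p [360.4  50.  357.1] x [0.501 0.865 0.005] y [ 0.865 -0.501 -0.006] z [-0.003  0.007 -1.   ] open 0.5 F [ 0.3  0.7 -0.3] q [ 0.82 -0.16 -0.91  1.91 -0.14  1.34 -0.58]
[([341.0, 204.0], 565.7, -135.0, 83.9, 57.3, 88.1)] [([309.0, 300.0], 398.4, -449.1, 51.4, 26.7, 33.1), ([306.0, 152.0], 567.9, 391.2, 216.1, 13.6, 78.2), ([214.0, 131.0], 189.1, 724.4, 107.9, 107.0, 73.0)]
clip [308. 301.] [405. 256.]
adaptor [285. 263.] [346. 266.]
hub [371. 211.] [286. 148.]
glue [353. 187.] [229. 154.]
spanner [320. 188.] [176. 283.]
sprocket [283. 329.] [433. 287.]
pump [404. 250.] [360. 145.]
```

View pics/s36.png

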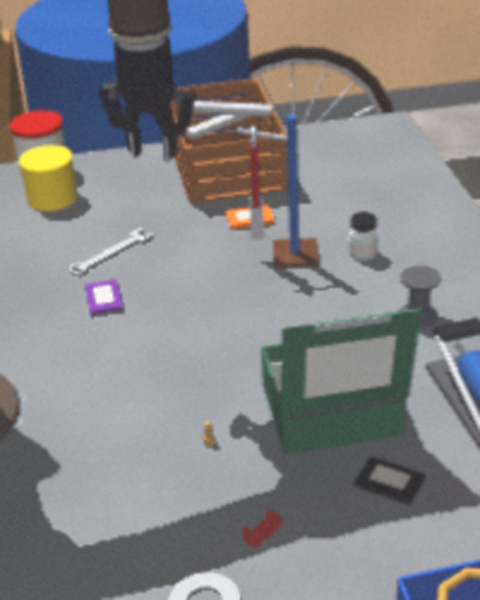

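View pics/t36.png

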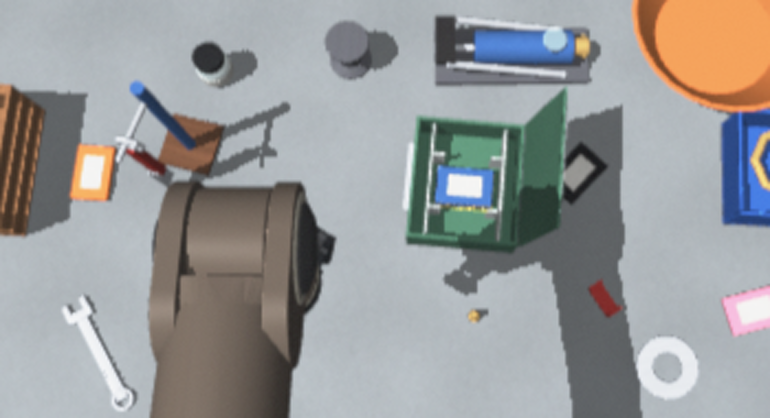

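drive_tool([
  [0.5, [0, 0, 0], [0, 0, 0]],
  [0.5, [0, 0, 0], [0, 0, 0]],
  [0.5, [0, 0, 0], [0, 0, 0]],
  [0.5, [0, 0, 0], [0, 0, 0]],
  [0.5, [0, 0, 0], [0, 0, 0]],
  [0.5, [0, 0, 0], [0, 0, 0]],
  [0.5, [0, 0, 0], [0, 0, 0]],
  [0.5, [0, 0, 0], [0, 0, 0]],
  [0.5, [0, 0, 0], [0, 0, 0]],
  [0.5, [0, 0, 0], [0, 0, 0]],
  [0.5, [0, 0, 0], [0, 0, 0]],
  [0.5, [0, 0, 0], [0, 0, 0]],
])

```text
clock: 57.42
tcp_pos: [0.3602, 0.0505, 0.358]
tcp_rot: [0.866, 0.5, 0.0, -0.002]
wrist_force: [1.1, 0.4, 0.2]
opening: 0.499
```

```bash
python3 - <<'E'
from h import *
prev=None
for i in range(14):
    f=arm.grab_frame('side'); c=f['image'][120:185,290:325].astype(int)
    if i%3==0:
        if prev is not None: print(round(arm.sense()['clock'],2),np.abs(c-prev).mean().round(2),[o[0:1]+o[5:] for o in comps(f,'red',.12,15) if 280<o[0][0]<320 and o[0][1]<200])
        prev=c
save(f,'s37',(260,100,340,200),6)
E
```

```text
57.62 1.92 [([306.0, 152.0], 78.2)]
57.77 1.97 [([306.0, 152.0], 78.2)]
57.92 1.96 [([306.0, 152.0], 77.9)]
58.07 1.91 [([306.0, 152.0], 78.2)]
```

View pics/s37.png

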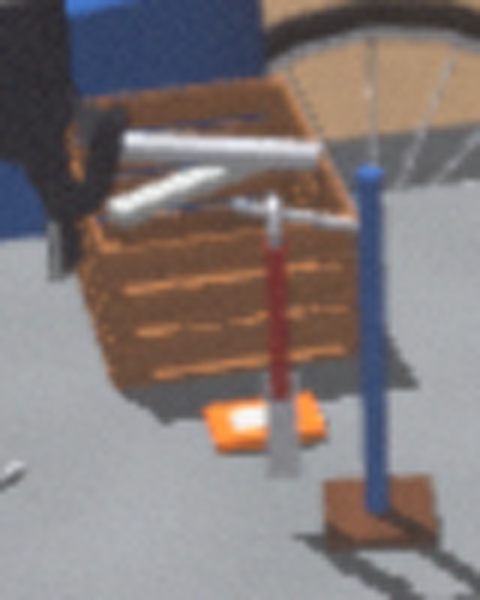

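The lever hangs still on the peg: the eye is at about (275, 208) in the crop, with the peg visible on both sides of it.

```bash
python3 -c "
from plant import arm
print(arm.hand_in())"
```

```text
the job is handed in; nothing more can be done
None
```

The job is done in the order asked and was handed in at about 58 s. No verdict was reported.

- **Lid:** I levered it up with the tyre lever's blade and swung it to about 99–100°, close to its stop. It still stood open in the last pictures.
- **Tins:** Three of the four tins were there, two blue and one yellow; I saw no fourth in any picture. They are piled lengthwise on the yellow mark. The camera puts the top tin within about 3 mm of the mark's centre, lying flat and turned by about 1°.
- **Lever:** It hangs by its eye with the peg visible on both sides. Its position and angle did not change over the last 0.5 s of pictures, and the gripper is well clear.
- **Everything else:** The final positions matched the starting ones to within a few pixels, and I moved no look-alike tin. For the spanner, one network reading in the side view disagreed and pointed near the peg stand. The picture itself showed the spanner in its old place.
- **Disagreements and slips:**
  - While I was placing the tins, the camera and arm positions differed by 2–3 mm.
  - On the last tin, my first descent brought a finger down on the tin with about 14 N. I lifted off, re-centred and picked it up cleanly; it had not shifted noticeably.

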